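# Pack away the hook boxes

### The arm

A 6-joint arm with a two-finger parallel gripper is mounted at the origin on the work surface. World frame = base frame: x ahead of the robot, y to its left, z up, the work surface at z = 0. Lengths are in m, angles in rad, forces in N, time in s.
With the tool pointing down it reaches from about 0.3 to 0.75 m from the base axis. Payload 8.5 kg.
Tool frame: the origin (TCP) lies on the mounting face of the last link; the fingertips stand 173 mm ahead of it and the grasp point (between the pads) lies 155 mm ahead of it (bot.grip_depth is the distance from the TCP to the grasp point, in m); z points along the fingers, x is the direction in which the jaws open and shut, and the axes are right-handed (so a half turn about z gives the same grasp; the last joint's range is limited). The gripper opens to 85 mm and grips with 20 to 120 N. Pads are 22 mm wide; open, the fingers measure 114 mm over their backs; the gripper's body (76 mm by 85 mm) begins 54 mm behind the grasp point. The pads swing forward as they close: fully open they stand 13 mm farther back than shut.
Start: joints at [0.991, 0.381, 1.297, -0, 1.464, -0.215], TCP at [0.196, 0.514, 0.405] pointing down, gripper open.
Joint ranges: [-3.11, 3.11], [-0.89, 2.33], [0.22, 2.48], [-1.42, 4.56], [0.17, 2.85], [-2.88, 2.88]. Speed limits (rad/s): [2.39, 2.39, 3.14, 3.14, 3.14, 3.14].

### API

Orientations are given as a 3x3 rotation matrix whose columns are the frame's x, y, z axes.
In Python, from plant import bot, cams, job gives the robot as it stands.
- The arm moves only by the tool carry_out, never from a script. Its argument "series" is a list of rows, each an object of numbers: "dx", "dy", "dz": the shift along the tool's x, y, z as a fraction of full scale; "turn": the turn about the tool's z as a fraction of full scale. In form: [{"dx": .., "dy": .., "dz": .., "turn": ..}, ...]. A call has exactly 5 rows; each row shifts and turns the commanded pose from where the row before left it, along the tool's axes as they then stand; what a row does not reach is not made up. Full scale, the value 1, is 0.15 m for a shift and 0.15 rad for a turn. A row lasts 1/8 s, in which the tool goes at most 62.5 mm and 10.7 degrees, less where a joint would pass 70% of its speed; a pose out of reach is approached as far as the arm can. A call with a number of a shift or a turn outside -1 to 1 is refused whole. A call with a gripper value outside its range is refused whole. "fingers" is the closure, from -1 (fully open) to 1 (shut), so that 0 is half open, set as the call begins (left out, the last holds). The fingers move at their own pace and stop on an object; "squeeze" is the grip in N (left out, the last holds). Time passes only in rows, so rows that do not move let the fingers close, or fill a call up. It gives the time, the measured TCP pose, the force and the opening at its end, in the units of the state.
- bot.get_state(): the state, without advancing time (a new reading comes with each control period).
- cams.snapshot(name): name is "scene" or "side" or "wrist"; returns (picture, depth): 480x640x3 uint8, red, green, blue; 480x640 float32, m along the optical axis (not along the pixel's ray), 0 where there is no reading.
- cams.get_calibration(name): a dict with "fx", "fy", "cx", "cy" (pixels), "extrinsics" (4x4, takes a point from camera to world coordinates). Camera axes: x right, y down, z forward; pixel columns grow to the right and rows downward; lengths in m; the calibration is good to about 2 mm. The wrist camera is an equidistant fisheye: a pixel r from the principal point sees the ray r / f radians off the axis. A picture is of the moment at which its call begins: read the wrist's pose just before it. get_calibration takes no time and is no camera call; for the wrist camera it gives the pose at the moment of the call.
- job.sign_off(): hands the job in, once; it reports no verdict.
The state is a dict: "t": time; "q": joint angles; "joint_vel": joint speeds; "joint_torque": joint torques, N m; "ee_pos": TCP position; "ee_rot": TCP orientation; "ft_force": force on the tool from outside, world axes, zero at the start; "moment": the same for the moment, N m; "grip_width": finger opening in m.
Only numpy, scipy, OpenCV 4.12 (cv2) and the standard library are available. Lean on these libraries where they do the work, as an engineer would, in place of code of your own. Each camera call takes 0.05 s, during which the arm holds its last target.

### The job

Pack away the hooks: fold down the lid of every small hook box that is on the table and set each box flat in a pocket of the storage case. Then shut the case's lid and screw its wing screw in clockwise until the red end of the wing points at the red mark beside it. Leave the tape rolls and the glue pot where they are.

Things in the scene. Friction and masses are not known exactly. Their poses are not given: they have to be found in the camera images.
- case: dark grey open storage case, fixed, 352 x 122 mm, walls 4 mm thick, 52 mm high, inner floor 4 mm up. Origin at the centre of its underside, x along its length, y to its lid hinge. Strips 6 mm wide, 8 mm high frame four pockets in a row along x; 21 mm of clear floor lie between strips and long walls. A boss 52 mm high, 84 (x) by 40 mm (y), stands on the outside of the -y wall
- pocket1 (a point): centre of the floor of pocket 1 of the case: 78 mm along the case's x and 60 mm along its y, 8 mm deep; axes as the case's; any box may go into any pocket
- pocket2 (a point): centre of the floor of pocket 2 of the case: 78 mm along the case's x and 60 mm along its y, 8 mm deep; axes as the case's; any box may go into any pocket
- pocket3 (a point): centre of the floor of pocket 3 of the case: 78 mm along the case's x and 60 mm along its y, 8 mm deep; axes as the case's; any box may go into any pocket
- pocket4 (a point): centre of the floor of pocket 4 of the case: 78 mm along the case's x and 60 mm along its y, 8 mm deep; axes as the case's; any box may go into any pocket
- lid_hinge (a point): middle of the hinge axis of the case's lid, at the top of the case's long wall at +y: 61 mm from the case's centre line, 52 mm up; the axis runs along the case's x
- lid_edge (a point): middle of the free edge of the case's clear lid, on its outer face (z: that face's outward normal; y: towards the hinge); 122 mm from the hinge axis. The lid is 352 mm long, 7 mm thick; a tongue 84 mm wide reaches 41 mm beyond this point and carries the wing screw, 20 mm beyond this point
- case_lid (a joint): angle of the case's lid: 0 = shut, 1.57 = upright, stop at 2.0 (leaning outwards, away from the case). Stiff hinge: it stays where it is left when open more than about 0.9 rad and sinks shut slowly below that; about 2 N at its edge moves it
- wing (a joint): turn of the wing screw: 0 = red end points at the red mark on the tongue (towards the case's -x, wing in line with the case's long side); negative = still loose; grows as it is screwed in, clockwise seen from above with the lid shut. Range -5 to 1 rad, no stop at 0; stays where it is left, sinks 0.7 mm per rad, needs about 0.07 N m
- wing_grip (a point): centre of the wing screw's wing, on its axis; 79 mm above the table with the lid shut and the screw at 0. Black wing 54 mm long (this point's x, red end at -x), 10 mm thick (y), 22 mm high. With the lid shut its axis (z) stands upright, 81 mm from the case's centre line on the boss side
- box_a_mid (a point): centre (20 mm above its underside) of a small frosted box of hooks with a blue lid: 72 mm (x) x 54 mm (y) x 40 mm (z) when shut, 0.2 kg; the body is 34 mm high and the lid 6 mm thick. The lid hinges along x at the body's top edge at y = +27 mm, z = +14 mm from this point. May be absent
- lid_a (a joint): lid of the box with the blue lid: 0 = shut flat, 1.57 = upright, stop at 2.3 (leaning outwards over the hinge side); the lid is 53 mm deep from the hinge, stays where it is left, and 0.2 N at its edge moves it. May be absent
- box_b_mid (a point): centre (20 mm above its underside) of a small frosted box of hooks with a yellow lid: 72 mm (x) x 54 mm (y) x 40 mm (z) when shut, 0.2 kg; the body is 34 mm high and the lid 6 mm thick. The lid hinges along x at the body's top edge at y = +27 mm, z = +14 mm from this point. May be absent
- lid_b (a joint): lid of the box with the yellow lid: 0 = shut flat, 1.57 = upright, stop at 2.3 (leaning outwards over the hinge side); the lid is 53 mm deep from the hinge, stays where it is left, and 0.2 N at its edge moves it. May be absent
- box_c_mid (a point): centre (20 mm above its underside) of a small frosted box of hooks with a green lid: 72 mm (x) x 54 mm (y) x 40 mm (z) when shut, 0.2 kg; the body is 34 mm high and the lid 6 mm thick. The lid hinges along x at the body's top edge at y = +27 mm, z = +14 mm from this point. May be absent
- lid_c (a joint): lid of the box with the green lid: 0 = shut flat, 1.57 = upright, stop at 2.3 (leaning outwards over the hinge side); the lid is 53 mm deep from the hinge, stays where it is left, and 0.2 N at its edge moves it. May be absent
- box_d_mid (a point): centre (20 mm above its underside) of a small frosted box of hooks with a purple lid: 72 mm (x) x 54 mm (y) x 40 mm (z) when shut, 0.2 kg; the body is 34 mm high and the lid 6 mm thick. The lid hinges along x at the body's top edge at y = +27 mm, z = +14 mm from this point. May be absent
- lid_d (a joint): lid of the box with the purple lid: 0 = shut flat, 1.57 = upright, stop at 2.3 (leaning outwards over the hinge side); the lid is 53 mm deep from the hinge, stays where it is left, and 0.2 N at its edge moves it. May be absent
- white_roll: bystander: roll of white tape standing flat, 84 mm across, 50 mm high; origin at the centre of its underside
- tape_roll: bystander: roll of beige tape lying flat, 96 mm across, 25 mm high; origin at the centre of its underside
- glue_pot: bystander: black pot with a lid, 72 mm across, 100 mm high; origin at the centre of its underside
Things that resemble listed ones, but are neither listed nor needed, are in the scene too. What is shaped like the part that bears box_b_mid but pink is not meant.

How it is judged:
On the way, in this order (a step that is already met when the one before it is completed fails the run):
1. every hook box is shut and lies flat in a pocket of the case (value of joint each of lid_a, lid_b, lid_c, lid_d below 0.09 rad and (horizontal distance between box_a_mid and pocket1 below 0.009 m or horizontal distance between box_a_mid and pocket2 below 0.009 m or horizontal distance between box_a_mid and pocket3 below 0.009 m or horizontal distance between box_a_mid and pocket4 below 0.009 m) and z of each of box_a_mid, box_b_mid, box_c_mid, box_d_mid in the frame of case below 0.0275 m and angle between each of box_a_mid, box_b_mid, box_c_mid, box_d_mid's own z axis and vertical below 0.08 rad and (horizontal distance between box_b_mid and pocket1 below 0.009 m or horizontal distance between box_b_mid and pocket2 below 0.009 m or horizontal distance between box_b_mid and pocket3 below 0.009 m or horizontal distance between box_b_mid and pocket4 below 0.009 m) and (horizontal distance between box_c_mid and pocket1 below 0.009 m or horizontal distance between box_c_mid and pocket2 below 0.009 m or horizontal distance between box_c_mid and pocket3 below 0.009 m or horizontal distance between box_c_mid and pocket4 below 0.009 m) and (horizontal distance between box_d_mid and pocket1 below 0.009 m or horizontal distance between box_d_mid and pocket2 below 0.009 m or horizontal distance between box_d_mid and pocket3 below 0.009 m or horizontal distance between box_d_mid and pocket4 below 0.009 m)), for 0.2 s.
2. the case's lid is shut (all of step 1 and value of joint case_lid below 0.05 rad), for 0.2 s.
3. the wing screw is screwed in until its red end points at the mark (value of joint case_lid below 0.05 rad and value of joint wing between -0.2 and 0.2 rad), for 0.2 s.
At the end, for the whole second after the job is handed in: every box present has its lid shut (within 0.09 rad) and stands flat in a pocket (within 9 mm of its centre, on its floor, within 0.08 rad of upright); the case's lid is shut (within 0.05 rad); the wing's red end points at the mark within 0.2 rad, wing at rest (all of step 1 and all of step 3 and velocity of joint wing between -0.05 and 0.05 rad/s); the robot touches nothing.
It fails at once if the white roll is pushed more than 30 mm or tipped over (distance of white_roll from where it was at the start of the episode above 0.03 m or angle between white_roll's own z axis and vertical above 0.5 rad).
It fails at once if the tape roll is pushed more than 30 mm or tipped over (distance of tape_roll from where it was at the start of the episode above 0.03 m or angle between tape_roll's own z axis and vertical above 0.5 rad).
It fails at once if the glue pot is pushed more than 30 mm or tipped over (distance of glue_pot from where it was at the start of the episode above 0.03 m or angle between glue_pot's own z axis and vertical above 0.5 rad).
Of box_a, box_b, box_c, box_d only 3 to 4 are there at a start; the rules pass over those that are not, and their reading is None.
At some moment in a run one of box_a, box_b, box_c, box_d may be knocked a few centimetres aside while the robot is not near it.
Once in a run the grip may slacken for a moment while it holds something.
It also fails if it takes over 210 s, if anything falls off the work surface, if the arm or the gripper's body presses on something with over 40 N, if the wrist force passes 120 N, or if a joint passes its speed limit or range.

## Working session

There is one attempt and no reset: what is moved stays moved. The work goes in short steps, Python scripts to look and compute and a tool call to move; the robot and the scene stay as the last step left them, time stands still between calls to the robot, and variables do not carry over. Pictures are saved under pics/ and viewed, and the job is handed in when it is done.

Besides the shell and the picture viewer there is one more tool, called in YAML: its name, and indented under it one key for each argument. carry_out: Moves the arm, as the interface text tells. Its arguments: {"type":"object","properties":{"series":{"type":"array","items":{"type":"object","properties":{"dx":{"type":"number"},"dy":{"type":"number"},"dz":{"type":"number"},"turn":{"type":"number"}}}},"fingers":{"type":"number"},"squeeze":{"type":"number"}},"required":["series"]}

```bash
ls; mkdir -p pics; python3 - <<'E'
from plant import bot,cams,job
import cv2,numpy as np
s=bot.get_state();print({k:np.round(v,3).tolist() for k,v in s.items()}, bot.grip_depth)
for n in ["scene","side","wrist"]:
    c=cams.get_calibration(n);print(n,{k:np.round(v,3).tolist() for k,v in c.items()})
    p,d=cams.snapshot(n);cv2.imwrite(f"pics/{n}0.png",p[:,:,::-1]);np.save(f"pics/{n}0_d.npy",d)
E
```

```text
pics
{'t': 0.0, 'q': [0.991, 0.381, 1.298, -0.0, 1.464, -0.215], 'joint_vel': [0.001, 0.0, -0.0, 0.0, -0.001, 0.0], 'joint_torque': [-0.0, -44.846, -23.129, -0.0, 0.005, -0.0], 'ee_pos': [0.196, 0.514, 0.404], 'ee_rot': [[0.357, 0.934, -0.001], [0.934, -0.357, -0.001], [-0.001, -0.0, -1.0]], 'ft_force': [0.681, 0.114, 0.127], 'moment': [0.029, -0.014, 0.018], 'grip_width': 0.085} 0.1547
scene {'fx': 575.589, 'fy': 575.589, 'cx': 312.841, 'cy': 249.157, 'extrinsics': [[-0.207, 0.625, -0.752, 1.438], [0.978, 0.116, -0.172, 0.162], [-0.02, -0.772, -0.636, 0.854], [0.0, 0.0, 0.0, 1.0]]}
side {'fx': 596.321, 'fy': 596.321, 'cx': 324.677, 'cy': 240.851, 'extrinsics': [[-0.864, 0.326, -0.384, 1.03], [0.503, 0.57, -0.65, 0.769], [0.007, -0.755, -0.656, 0.926], [0.0, 0.0, 0.0, 1.0]]}
wrist {'fx': 371.648, 'fy': 371.648, 'cx': 322.445, 'cy': 244.489, 'extrinsics': [[0.357, 0.887, 0.293, 0.119], [0.934, -0.338, -0.114, 0.542], [-0.002, 0.315, -0.949, 0.373], [0.0, 0.0, 0.0, 1.0]]}
```

View pics/scene0.png

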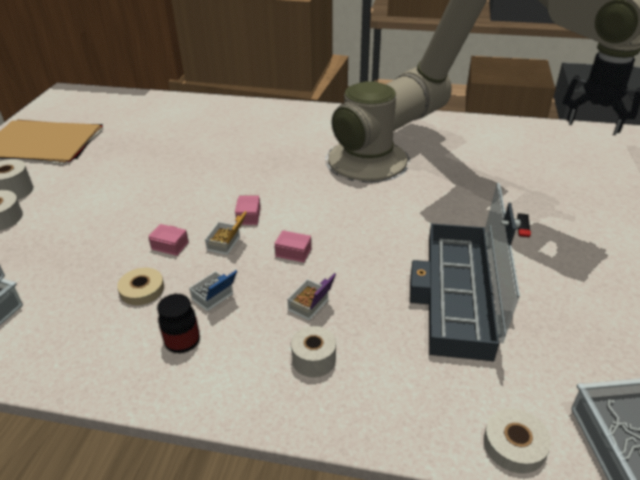

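View pics/side0.png

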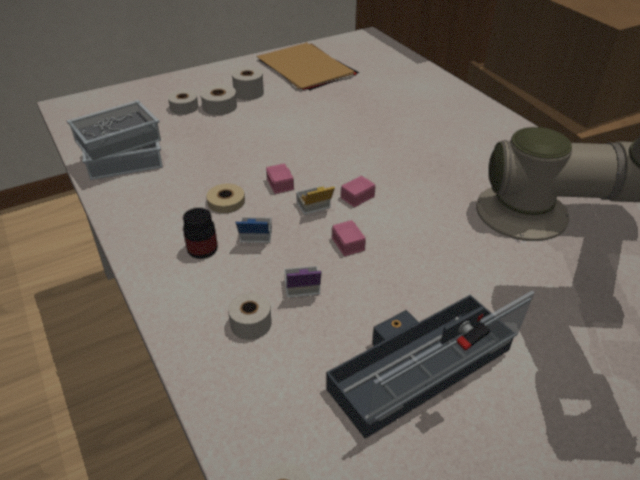

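View pics/wrist0.png

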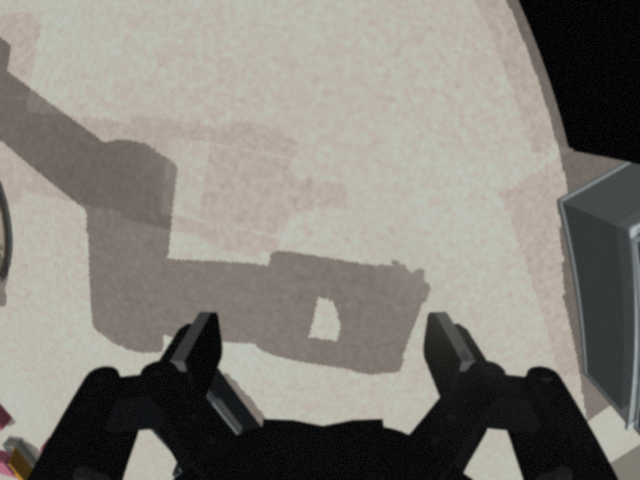

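Both views show boxes with opened lids: yellow (scene 222,236), blue (212,290), purple (308,297); no green one seen. Possible confusions: pink decoy boxes at (168,239), (248,208) and (293,245), an extra roll at (517,435), and case-like trays at the edges. I'll check with crops.

```bash
cat > h.py <<'E'
from plant import bot,cams,job
import cv2,numpy as np
def snap(n):
    c=cams.get_calibration(n); p,d=cams.snapshot(n); return p,d,c
def pix2ray(c,u,v):
    u=np.asarray(u,float);v=np.asarray(v,float)
    r=np.stack([(u-c['cx'])/c['fx'],(v-c['cy'])/c['fy'],np.ones_like(u)],-1)
    E=np.asarray(c['extrinsics']); return E[:3,3], r@E[:3,:3].T
def cloud(p,d,c):
    v,u=np.mgrid[0:480,0:640]
    o,r=pix2ray(c,u,v); return o+r*d[...,None]
def onplane(c,u,v,z):
    o,r=pix2ray(c,u,v); return o+r*((z-o[2])/r[...,2])[...,None]
def proj(c,P):
    E=np.asarray(c['extrinsics']); q=(np.asarray(P)-E[:3,3])@E[:3,:3]
    return np.stack([c['fx']*q[...,0]/q[...,2]+c['cx'],c['fy']*q[...,1]/q[...,2]+c['cy']],-1)
E
python3 - <<'E'
import cv2,numpy as np
s=cv2.imread('pics/scene0.png');d=cv2.imread('pics/side0.png')
a=cv2.resize(s[190:350,110:345],(705,480),interpolation=cv2.INTER_CUBIC);cv2.imwrite('pics/c1.png',a)
a=cv2.resize(d[150:350,190:390],(600,600),interpolation=cv2.INTER_CUBIC);cv2.imwrite('pics/c2.png',a)
a=cv2.resize(s[180:370,400:590],(600,600),interpolation=cv2.INTER_CUBIC);cv2.imwrite('pics/c3.png',a)
a=cv2.resize(d[280:450,310:550],(720,510),interpolation=cv2.INTER_CUBIC);cv2.imwrite('pics/c4.png',a)
E
```

```text
(no output)
```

View pics/c1.png

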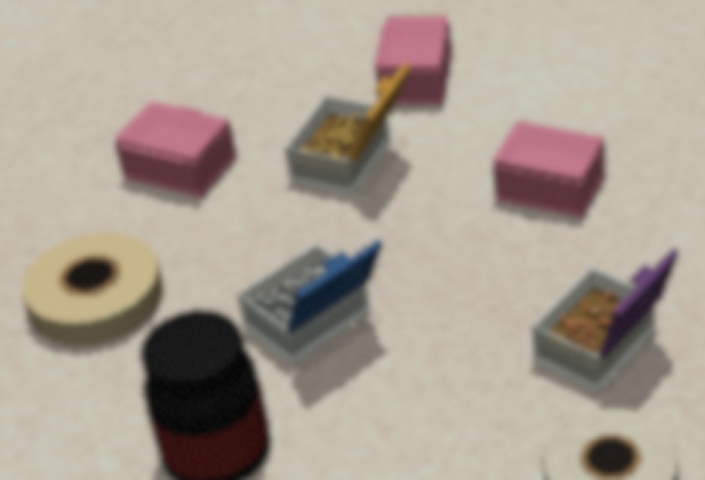

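View pics/c2.png

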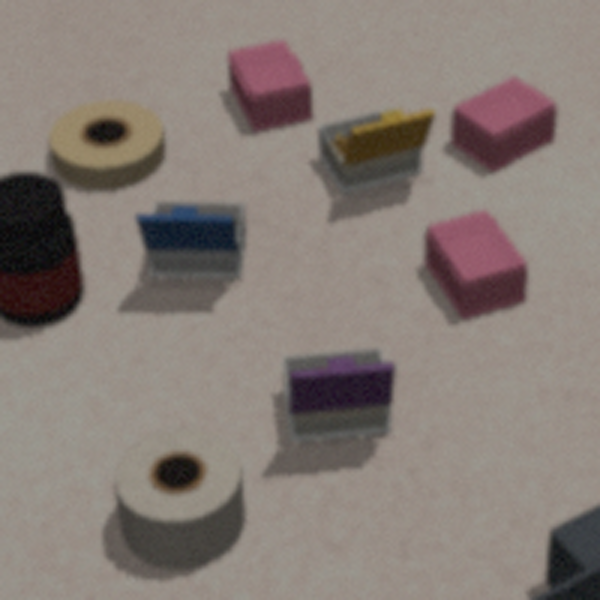

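View pics/c3.png

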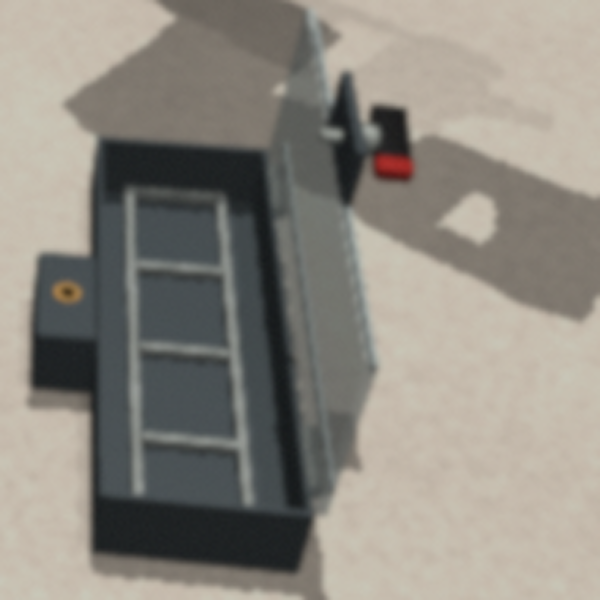

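View pics/c4.png

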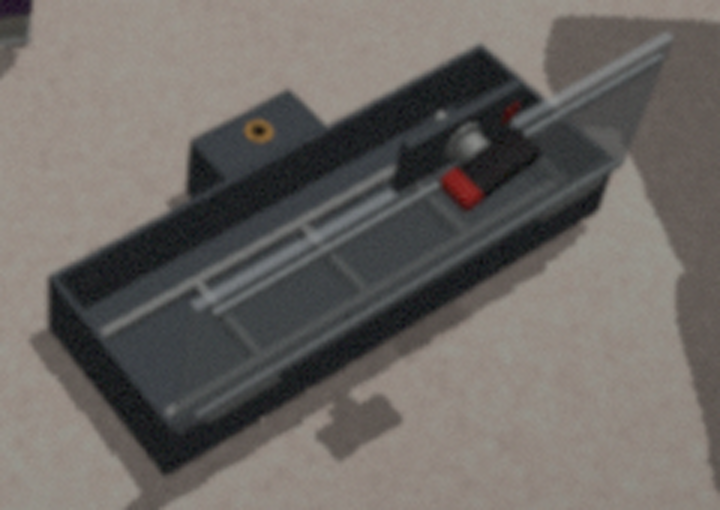

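The crop confirms the targets are yellow, blue and purple. The case boss faces left in the scene view, so the case's x axis runs roughly along world x. Now measuring.

```bash
cat > m1.py <<'E'
from h import *
out={}
for n in ['scene','side']:
    p=cv2.imread(f'pics/{n}0.png');d=np.load(f'pics/{n}0_d.npy');c=cams.get_calibration(n)
    W=cloud(p,d,c);hsv=cv2.cvtColor(p,cv2.COLOR_BGR2HSV)
    H,S,V=hsv[...,0],hsv[...,1],hsv[...,2]
    ok=(d>0)
    print(n,'table z',np.median(W[...,2][(d>0)&(V>150)]))
    for k,(lo,hi,sm) in dict(blue=(100,125,110),purple=(126,155,80),yellow=(12,26,130),green=(40,85,80),pink=(160,177,70),red=(0,4,160)).items():
        m=((H>=lo)&(H<=hi)&(S>sm)&(V>40)&ok).astype(np.uint8)
        nn,l,st,ce=cv2.connectedComponentsWithStats(m)
        for i in range(1,nn):
            if st[i,4]<25: continue
            P=W[l==i]; 
            if P[:,0].min()<0.1 and k=='yellow': continue
            print(n,k,st[i].tolist(),'med',np.round(np.median(P,0),3),'min',np.round(np.percentile(P,3,axis=0),3),'max',np.round(np.percentile(P,97,axis=0),3))
    # case rim
    m=(V<110)&(W[...,2]>0.046)&(W[...,2]<0.057)&(S<120)&(abs(W[...,1]-0.3)<0.3)&(W[...,0]>.1)&(W[...,0]<.9)
    m=m.astype(np.uint8); nn,l,st,ce=cv2.connectedComponentsWithStats(m,connectivity=8)
    for i in range(1,nn):
        if st[i,4]>150: P=W[l==i];print('rim',st[i].tolist(),np.round(P.min(0),3),np.round(P.max(0),3)); r=cv2.minAreaRect(P[:,:2].astype(np.float32)*1000);print(r, np.round(cv2.boxPoints(r)))
E
python3 m1.py
python3 - <<'E'
from h import *
for n,px in dict(scene=[(430.7,337.4),(431.7,224.3),(498.8,342.1),(485.5,227.5),(421,272.5)],side=[(326.7,372.7),(470,295),(396,323.3)]).items():
    c=cams.get_calibration(n)
    for u in px: print(n,u,np.round(onplane(c,*map(np.array,u),.052),4))
E
```

```text
scene table z -0.001412192278551161
scene blue [207, 273, 28, 26, 271] med [ 0.649 -0.212  0.067] min [ 0.621 -0.23   0.042] max [ 0.675 -0.194  0.083]
scene purple [313, 276, 21, 30, 171] med [ 0.631 -0.006  0.071] min [ 0.604 -0.019  0.046] max [0.655 0.007 0.085]
scene yellow [214, 212, 32, 31, 281] med [ 0.445 -0.254  0.043] min [ 0.414 -0.3    0.014] max [ 0.485 -0.231  0.083]
scene yellow [296, 288, 19, 18, 190] med [ 0.603 -0.046  0.018] min [ 0.575 -0.063  0.014] max [ 0.625 -0.035  0.024]
scene pink [236, 196, 24, 29, 502] med [ 0.342 -0.247  0.037] min [ 0.296 -0.28   0.005] max [ 0.364 -0.226  0.041]
scene pink [149, 225, 39, 30, 854] med [ 0.491 -0.399  0.035] min [ 0.453 -0.438  0.004] max [ 0.508 -0.369  0.041]
scene pink [275, 231, 36, 31, 840] med [ 0.466 -0.109  0.036] min [ 0.425 -0.144  0.005] max [ 0.477 -0.076  0.041]
scene red [519, 229, 11, 7, 70] med [0.533 0.358 0.192] min [0.525 0.349 0.188] max [0.539 0.367 0.194]
scene red [164, 324, 34, 26, 442] med [ 0.78  -0.246  0.035] min [ 0.752 -0.277  0.017] max [ 0.787 -0.229  0.052]
rim [411, 224, 89, 122, 1444] 
[... 1793 characters left out ...]
22] max [ 0.779 -0.23   0.049]
side red [458, 337, 13, 12, 90] med [0.533 0.36  0.192] min [0.527 0.351 0.188] max [0.539 0.369 0.194]
rim [326, 295, 157, 129, 1351] [0.343 0.161 0.046] [0.696 0.339 0.057]
((530.7669067382812, 221.9933624267578), (370.7695617675781, 127.81285095214844), 18.39872932434082) [[335. 224.]
 [375. 103.]
 [727. 220.]
 [687. 341.]]
scene (430.7, 337.4) [0.6985 0.2108 0.052 ]
scene (431.7, 224.3) [0.3506 0.1949 0.052 ]
scene (498.8, 342.1) [0.6866 0.3323 0.052 ]
scene (485.5, 227.5) [0.3408 0.3151 0.052 ]
scene (421, 272.5) [0.522  0.1817 0.052 ]
side (326.7, 372.7) [0.6953 0.2143 0.052 ]
side (470, 295) [0.3467 0.1941 0.052 ]
side (396, 323.3) [0.5208 0.1811 0.052 ]
```

```bash
cat > m2.py <<'E'
from h import *
rg=dict(blue=(100,125,90),purple=(125,158,60),yellow=(12,26,150))
cen=dict(blue=(.645,-.21),purple=(.63,-.005),yellow=(.448,-.245))
for k in rg:
    for n in ['scene','side']:
        p=cv2.imread(f'pics/{n}0.png');d=np.load(f'pics/{n}0_d.npy');c=cams.get_calibration(n)
        W=cloud(p,d,c);hsv=cv2.cvtColor(p,cv2.COLOR_BGR2HSV);H,S,V=[hsv[...,i] for i in range(3)]
        near=np.hypot(W[...,0]-cen[k][0],W[...,1]-cen[k][1])<.06
        m=(H>=rg[k][0])&(H<=rg[k][1])&(S>rg[k][2])&(V>40)&(d>0)&near&(W[...,2]>.044)
        P=W[m];q=P.mean(0)
        for it in range(3):
            u,s,vt=np.linalg.svd(P-P.mean(0),full_matrices=False);nr=vt[2];r=(P-P.mean(0))@nr
            P=P[abs(r)<2.0*r.std()]
        if nr[2]>0: nr=-nr   # outward normal of leaning lid points down/outward
        q=P.mean(0);yd=nr[:2]/np.hypot(*nr[:2]);th=np.arctan2(yd[1],yd[0])-np.pi/2
        xa=np.array([-yd[1],yd[0]])*-1  # y rotated -90 => x
        px=(P[:,:2]-q[:2])@xa
        lean=np.arctan2(-nr[2],np.hypot(*nr[:2]))
        print(k,n,len(P),'c',np.round(q,3),'box yaw deg',round(np.degrees(th),1),'lid angle',round(np.pi/2+lean,2),'x ext',np.round(np.percentile(px,[1,99]),3),'rms',r.std().round(4))
        # body grey points
        b=(W[...,2]>.006)&(W[...,2]<.042)&near_ if False else None
        g=np.hypot(W[...,0]-cen[k][0],W[...,1]-cen[k][1])<.1
        g&=(W[...,2]>.028)&(W[...,2]<.038)&(S<70)&(d>0)
        Q=W[g][:,:2];
        if len(Q)>10: r=cv2.minAreaRect((Q*1000).astype(np.float32));print('   rim pts',len(Q),np.round(r[0]),np.round(r[1]),round(r[2],1))
E
python3 m2.py
```

```text
blue scene 231 c [ 0.649 -0.211  0.065] box yaw deg -31.2 lid angle 1.94 x ext [-0.035  0.032] rms 0.0011
   rim pts 141 [ 653. -253.] [ 79. 157.] 77.8
blue side 243 c [ 0.642 -0.209  0.066] box yaw deg -31.4 lid angle 1.97 x ext [-0.032  0.033] rms 0.0012
   rim pts 99 [ 645. -255.] [ 74. 132.] 68.8
purple scene 173 c [ 0.631 -0.006  0.068] box yaw deg -22.4 lid angle 1.8 x ext [-0.035  0.028] rms 0.0009
   rim pts 163 [609. -40.] [63. 78.] 69.1
purple side 266 c [ 0.623 -0.004  0.068] box yaw deg -22.2 lid angle 1.81 x ext [-0.033  0.032] rms 0.0013
   rim pts 139 [636.  -6.] [169.  85.] 49.8
yellow scene 100 c [ 0.459 -0.238  0.069] box yaw deg -8.1 lid angle 1.95 x ext [-0.04   0.028] rms 0.0015
   rim pts 133 [ 453. -243.] [175. 119.] 55.7
yellow side 185 c [ 0.452 -0.24   0.062] box yaw deg -7.3 lid angle 1.98 x ext [-0.033  0.032] rms 0.0012
   rim pts 87 [ 451. -236.] [169. 115.] 62.3
```

```bash
cat >> h.py <<'E'
TIP=0.173
def plan(x,y,tipz,yaw=None,n=5,turnfirst=False):
    """print rows to bring TCP above (x,y) with shut-tip height tipz, tool x at yaw (deg)"""
    s=bot.get_state();R=np.array(s['ee_rot']);p=np.array(s['ee_pos'])
    cur=np.arctan2(R[1,0],R[0,0]); T=np.array([x,y,tipz+TIP])
    dt=0 if yaw is None else -((np.radians(yaw)-cur+np.pi)%(2*np.pi)-np.pi)  # turn about tool z (down)
    print('t',round(s['t'],2),'cur',np.round(p,4),'yaw',round(np.degrees(cur),2),'q',np.round(s['q'],2),'F',np.round(s['ft_force'],1),'w',round(s['grip_width'],4))
    dp=(T-p)/n; a=cur; rows=[]
    for i in range(n):
        X=np.array([np.cos(a),np.sin(a)]);Y=np.array([np.sin(a),-np.cos(a)])
        rows.append((dp[:2]@X/.15,dp[:2]@Y/.15,-dp[2]/.15,dt/n/.15)); a-=dt/n
    for r in rows: print(' dx %.3f dy %.3f dz %.3f turn %.3f'%r, '  MAX!' if np.linalg.norm(r[:3])>.41 or abs(r[3])>1 else '')
E
python3 - <<'E'
from h import *
for nm,n,u,v in [('pot','scene',175,302),('pot','side',198,216)]:
    c=cams.get_calibration(n);print(nm,np.round(onplane(c,np.array(u*1.),np.array(v*1.),.1),3))
for nm,n,u,v,z in [('white','scene',314,342,.05),('white','side',249,308,.05),('tape','scene',140,282,.025),('tape','side',225,194,.025)]:
    c=cams.get_calibration(n);print(nm,np.round(onplane(c,np.array(u*1.),np.array(v*1.),z),3))
plan(.642,.036,.12,67.6,n=15)
E
```

```text
pot [ 0.744 -0.263  0.1  ]
pot [ 0.747 -0.261  0.1  ]
white [0.748 0.002 0.05 ]
white [0.749 0.002 0.05 ]
tape [ 0.632 -0.403  0.025]
tape [ 0.63  -0.405  0.025]
t 0.15 cur [0.1962 0.5138 0.4043] yaw 69.1 q [ 0.99  0.38  1.3   0.    1.46 -0.22] F [ 0.3 -0.5  0.5] w 0.0857
 dx -0.128 dy 0.261 dz 0.049 turn 0.012 
 dx -0.127 dy 0.261 dz 0.049 turn 0.012 
 dx -0.127 dy 0.261 dz 0.049 turn 0.012 
 dx -0.126 dy 0.262 dz 0.049 turn 0.012 
 dx -0.126 dy 0.262 dz 0.049 turn 0.012 
 dx -0.125 dy 0.262 dz 0.049 turn 0.012 
 dx -0.125 dy 0.262 dz 0.049 turn 0.012 
 dx -0.125 dy 0.262 dz 0.049 turn 0.012 
 dx -0.124 dy 0.263 dz 0.049 turn 0.012 
 dx -0.124 dy 0.263 dz 0.049 turn 0.012 
 dx -0.123 dy 0.263 dz 0.049 turn 0.012 
 dx -0.123 dy 0.263 dz 0.049 turn 0.012 
 dx -0.122 dy 0.263 dz 0.049 turn 0.012 
 dx -0.122 dy 0.264 dz 0.049 turn 0.012 
 dx -0.121 dy 0.264 dz 0.049 turn 0.012
```

carry_out:
  series:
    - {"dx": -0.128,"dy": 0.261,"dz": -0.03,"turn": 0.012}
    - {"dx": -0.127,"dy": 0.261,"dz": 0,"turn": 0.012}
    - {"dx": -0.127,"dy": 0.261,"dz": 0,"turn": 0.012}
    - {"dx": -0.126,"dy": 0.262,"dz": 0,"turn": 0.012}
    - {"dx": -0.126,"dy": 0.262,"dz": 0,"turn": 0.012}
  fingers: 1

```text
t: 0.78
ee_pos: [0.3457, 0.3533, 0.4091]
ee_rot: [[0.365, 0.931, -0.0], [0.931, -0.365, -0.0], [-0.0, -0.0, -1.0]]
ft_force: [0.7, 0.1, -0.6]
grip_width: 0.0003
```

carry_out:
  series:
    - {"dx": -0.125,"dy": 0.262,"dz": 0,"turn": 0.012}
    - {"dx": -0.125,"dy": 0.262,"dz": 0,"turn": 0.012}
    - {"dx": -0.125,"dy": 0.262,"dz": 0,"turn": 0.012}
    - {"dx": -0.124,"dy": 0.263,"dz": 0,"turn": 0.012}
    - {"dx": -0.124,"dy": 0.263,"dz": 0,"turn": 0.012}

```text
t: 1.4
ee_pos: [0.4942, 0.1939, 0.409]
ee_rot: [[0.374, 0.928, -0.0], [0.928, -0.374, -0.0], [-0.0, -0.0, -1.0]]
ft_force: [0.7, 0.8, -1.0]
grip_width: 0.0002
```

carry_out:
  series:
    - {"dx": -0.123,"dy": 0.263,"dz": 0.1,"turn": 0.012}
    - {"dx": -0.123,"dy": 0.263,"dz": 0.16,"turn": 0.012}
    - {"dx": -0.122,"dy": 0.263,"dz": 0.16,"turn": 0.012}
    - {"dx": -0.122,"dy": 0.264,"dz": 0.16,"turn": 0.012}
    - {"dx": -0.121,"dy": 0.264,"dz": 0.16,"turn": 0.012}

```text
t: 2.02
ee_pos: [0.6427, 0.0346, 0.2971]
ee_rot: [[0.382, 0.924, -0.001], [0.924, -0.382, 0.0], [-0.0, -0.001, -1.0]]
ft_force: [-0.2, 0.6, 0.2]
grip_width: -0.0002
```

```bash
python3 - <<'E'
from h import *
plan(.642,.036,.060,67.6,n=5)
p,d,c=snap('wrist');cv2.imwrite('pics/w1.png',p[:,:,::-1])
E
```

```text
t 2.02 cur [0.6427 0.0346 0.2971] yaw 67.54 q [-0.13  0.63  1.18  0.    1.33 -1.31] F [-0.2  0.6  0.2] w -0.0002
 dx 0.001 dy -0.002 dz 0.085 turn -0.001 
 dx 0.001 dy -0.002 dz 0.085 turn -0.001 
 dx 0.001 dy -0.002 dz 0.085 turn -0.001 
 dx 0.001 dy -0.002 dz 0.085 turn -0.001 
 dx 0.001 dy -0.002 dz 0.085 turn -0.001
```

View pics/w1.png

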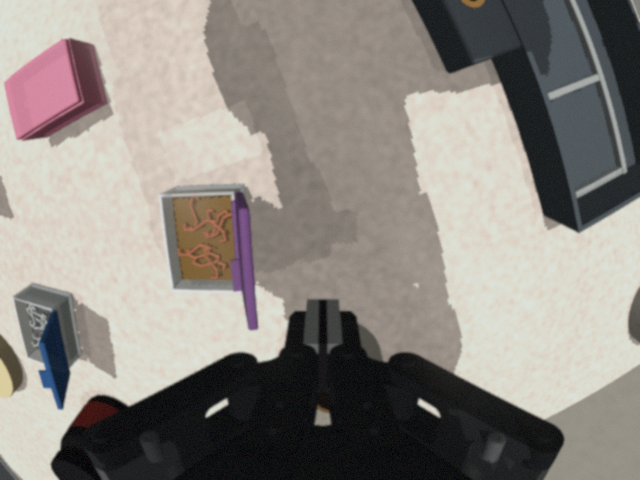

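carry_out:
  series:
    - {"dx": 0,"dy": 0,"dz": 0.088}
    - {"dx": 0,"dy": 0,"dz": 0.088}
    - {"dx": 0,"dy": 0,"dz": 0.088}
    - {"dx": 0,"dy": 0,"dz": 0.088}
    - {"dx": 0,"dy": 0,"dz": 0.088}
  squeeze: 60

```text
schema error: expected keys dx, dy, dz, turn
```

carry_out:
  series:
    - {"dx": -0.107,"dy": 0,"dz": 0}
    - {"dx": -0.107,"dy": 0,"dz": 0}
    - {"dx": -0.107,"dy": 0,"dz": 0}
    - {"dx": -0.107,"dy": 0,"dz": 0}
    - {"dx": -0.107,"dy": 0,"dz": 0}

```text
schema error: expected keys dx, dy, dz, turn
```

carry_out:
  series:
    - {"dx": -0.03,"dy": 0,"dz": 0.03}
    - {"dx": -0.03,"dy": 0,"dz": 0.03}
    - {"dx": 0,"dy": 0,"dz": 0.03}
    - {"dx": 0,"dy": 0,"dz": 0.03}
    - {"dx": 0,"dy": 0,"dz": 0}

```text
schema error: expected keys dx, dy, dz, turn
```

```bash
python3 - <<'E'
from h import *
plan(.642,.036,.060,67.6,n=5)
p,d,c=snap('wrist');cv2.imwrite('pics/w2.png',p[:,:,::-1])
E
```

```text
t 2.08 cur [0.6448 0.0306 0.2932] yaw 67.35 q [-0.14  0.64  1.18 -0.    1.33 -1.31] F [-2.1 -3.9 -3.8] w 0.0
 dx 0.005 dy -0.006 dz 0.080 turn -0.006 
 dx 0.005 dy -0.006 dz 0.080 turn -0.006 
 dx 0.005 dy -0.006 dz 0.080 turn -0.006 
 dx 0.005 dy -0.006 dz 0.080 turn -0.006 
 dx 0.005 dy -0.006 dz 0.080 turn -0.006
```

View pics/w2.png

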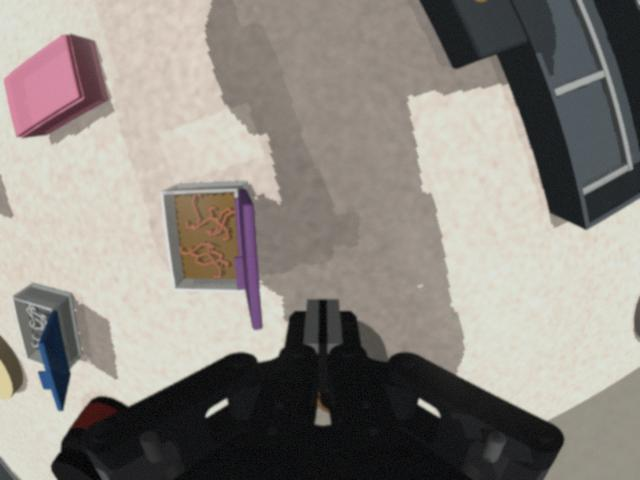

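carry_out:
  series:
    - {"dx": 0.012,"dy": -0.015,"dz": 0.1,"turn": 0}
    - {"dx": 0.012,"dy": -0.015,"dz": 0.1,"turn": 0}
    - {"dx": 0,"dy": 0,"dz": 0.1,"turn": 0}
    - {"dx": 0,"dy": 0,"dz": 0.1,"turn": 0}
    - {"dx": 0,"dy": 0,"dz": 0.015,"turn": 0}
  squeeze: 60

```text
t: 2.75
ee_pos: [0.6388, 0.0409, 0.2347]
ee_rot: [[0.382, 0.924, -0.002], [0.924, -0.382, 0.0], [-0.001, -0.002, -1.0]]
ft_force: [0.5, 0.2, -0.9]
grip_width: -0.0001
```

carry_out:
  series:
    - {"dx": -0.107,"dy": 0,"dz": 0,"turn": 0}
    - {"dx": -0.107,"dy": 0,"dz": 0,"turn": 0}
    - {"dx": -0.107,"dy": 0,"dz": 0,"turn": 0}
    - {"dx": -0.107,"dy": 0,"dz": 0,"turn": 0}
    - {"dx": -0.107,"dy": 0,"dz": 0,"turn": 0}

```text
t: 3.38
ee_pos: [0.6079, -0.0346, 0.2361]
ee_rot: [[0.382, 0.924, 0.0], [0.924, -0.382, -0.0], [0.0, 0.0, -1.0]]
ft_force: [0.5, 0.5, 0.6]
grip_width: 0.0
```

carry_out:
  series:
    - {"dx": -0.03,"dy": 0,"dz": 0.03,"turn": 0}
    - {"dx": -0.03,"dy": 0,"dz": 0.03,"turn": 0}
    - {"dx": 0,"dy": 0,"dz": 0.03,"turn": 0}
    - {"dx": 0,"dy": 0,"dz": 0.02,"turn": 0}
    - {"dx": 0,"dy": 0,"dz": 0,"turn": 0}

```text
t: 4.0
ee_pos: [0.605, -0.0414, 0.2191]
ee_rot: [[0.381, 0.924, -0.001], [0.924, -0.381, 0.0], [-0.0, -0.001, -1.0]]
ft_force: [0.0, 0.1, -0.4]
grip_width: -0.0003
```

```bash
python3 - <<'E'
from h import *
plan(.642,.036,.060,67.6,n=5)
p,d,c=snap('wrist');cv2.imwrite('pics/w2.png',p[:,:,::-1])
E
```

```text
t 4.0 cur [ 0.605  -0.0414  0.2191] yaw 67.58 q [-0.26  0.66  1.38  0.    1.1  -1.44] F [ 0.   0.1 -0.4] w -0.0003
 dx 0.114 dy 0.006 dz -0.018 turn -0.000 
 dx 0.114 dy 0.006 dz -0.018 turn -0.000 
 dx 0.114 dy 0.006 dz -0.018 turn -0.000 
 dx 0.114 dy 0.006 dz -0.018 turn -0.000 
 dx 0.114 dy 0.006 dz -0.018 turn -0.000
```

View pics/w2.png

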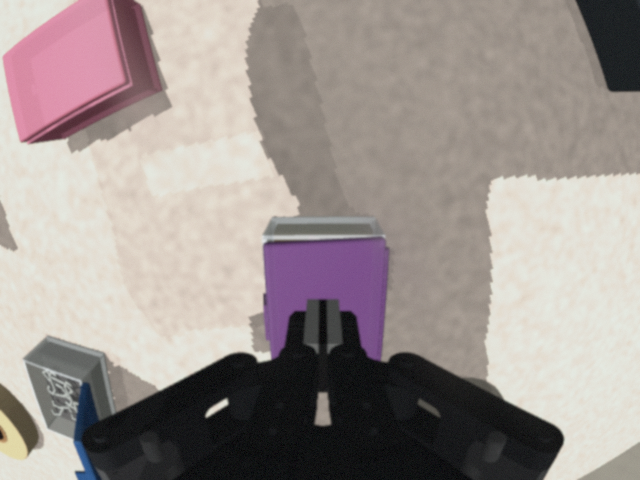

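carry_out:
  series:
    - {"dx": 0,"dy": 0.05,"dz": -0.2,"turn": 0}
    - {"dx": 0,"dy": 0.1,"dz": -0.2,"turn": 0}
    - {"dx": 0,"dy": 0.1,"dz": -0.2,"turn": 0}
    - {"dx": 0,"dy": 0.1,"dz": -0.2,"turn": 0}
    - {"dx": 0,"dy": 0,"dz": 0,"turn": 0}

```text
t: 4.68
ee_pos: [0.654, -0.0619, 0.3417]
ee_rot: [[0.382, 0.924, 0.005], [0.924, -0.382, -0.001], [0.001, 0.005, -1.0]]
ft_force: [-0.6, -0.3, -0.8]
grip_width: -0.0003
```

```bash
cat >> h.py <<'E'
def wray(c,u,v):
    u=np.asarray(u,float);v=np.asarray(v,float)
    a=(u-c['cx'])/c['fx'];b=(v-c['cy'])/c['fy'];th=np.hypot(a,b)+1e-12
    r=np.stack([np.sin(th)*a/th,np.sin(th)*b/th,np.cos(th)],-1)
    E=np.asarray(c['extrinsics']); return E[:3,3], r@E[:3,:3].T
def wplane(c,u,v,z):
    o,r=wray(c,u,v); return o+r*((z-o[2])/r[...,2])[...,None]
COL=dict(blue=(100,124,90),purple=(128,158,60),yellow=(12,26,150))
def lid(k,n='wrist',z=.040,img=None,amin=150):
    """colour-lid top face: centre and yaw via contour cast on plane z"""
    p,d,c=snap(n) if img is None else img
    hsv=cv2.cvtColor(p,cv2.COLOR_RGB2HSV);lo,hi,sm=COL[k]
    m=cv2.inRange(hsv,(lo,sm,30),(hi,255,255));m=cv2.morphologyEx(m,cv2.MORPH_OPEN,np.ones((3,3)))
    cs,_=cv2.findContours(m,cv2.RETR_EXTERNAL,cv2.CHAIN_APPROX_NONE)
    for q in sorted(cs,key=cv2.contourArea)[::-1][:3]:
        if cv2.contourArea(q)<amin: break
        q=q[:,0]; P=(wplane if n=='wrist' else onplane)(c,q[:,0],q[:,1],z)[:,:2]
        r=cv2.minAreaRect((P*1000).astype(np.float32))
        (w,h),a=r[1],r[2]
        if w<h: w,h,a=h,w,a-90
        a=(a+90)%180-90
        print(k,n,'pix',q.mean(0).round(),'centre mm',np.round(r[0],1),'size',np.round((w,h),1),'yaw',round(a,1))
    return p,d,c
E
python3 - <<'E'
from h import *
for i in range(2):
    s=bot.get_state();print(s['t'],np.round(s['ee_pos'],4))
    p,d,c=lid('purple')
lid('purple','scene');lid('purple','side')
cv2.imwrite('pics/w3.png',p[:,:,::-1])
E
```

```text
4.675 [ 0.654  -0.0619  0.3417]
purple wrist pix [324. 163.] centre mm [606.4 -41.9] size [71. 53.] yaw -21.6
4.725 [ 0.6535 -0.0616  0.3398]
purple wrist pix [324. 166.] centre mm [606.3 -42. ] size [71.3 52.8] yaw -21.4
purple scene pix [308. 291.] centre mm [607.6 -39.8] size [72.7 59.9] yaw -23.8
purple side pix [301. 274.] centre mm [608.1 -39.9] size [69.3 64.7] yaw -23.1
```

View pics/w3.png

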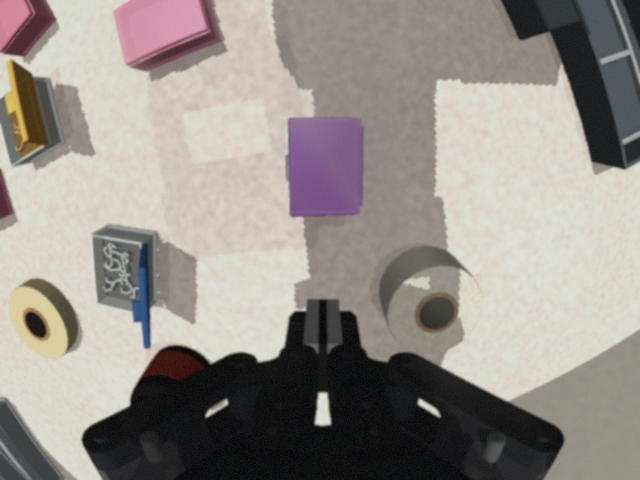

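Purple's lid is shut: the wrist view gives 71 x 53 mm at pixel (324,165). The three cameras agree on its position within 2 mm, so I'll grasp it now.

```bash
python3 - <<'E'
from h import *
plan(.6063,-.0419,.160,68.5,n=4)
E
```

```text
t 4.88 cur [ 0.6531 -0.0615  0.3382] yaw 67.57 q [-0.27  0.62  1.08 -0.    1.45 -1.45] F [ 0.1 -0.2  1.1] w 0.0004
 dx 0.000 dy -0.085 dz 0.009 turn -0.027 
 dx 0.001 dy -0.085 dz 0.009 turn -0.027 
 dx 0.001 dy -0.085 dz 0.009 turn -0.027 
 dx 0.001 dy -0.085 dz 0.009 turn -0.027
```

carry_out:
  series:
    - {"dx": 0,"dy": -0.113,"dz": 0.009,"turn": -0.036}
    - {"dx": 0.001,"dy": -0.113,"dz": 0.009,"turn": -0.036}
    - {"dx": 0.001,"dy": -0.113,"dz": 0.018,"turn": -0.036}
    - {"dx": 0,"dy": 0,"dz": 0.2,"turn": 0}
    - {"dx": 0,"dy": 0,"dz": 0.2,"turn": 0}
  fingers: -1

```text
t: 5.5
ee_pos: [0.6059, -0.042, 0.2728]
ee_rot: [[0.367, 0.93, -0.001], [0.93, -0.367, 0.0], [-0.0, -0.001, -1.0]]
ft_force: [-0.2, -0.2, -0.5]
grip_width: 0.0854
```

carry_out:
  series:
    - {"dx": 0,"dy": 0,"dz": 0.2,"turn": 0}
    - {"dx": 0,"dy": 0,"dz": 0.2,"turn": 0}
    - {"dx": 0,"dy": 0,"dz": 0.2,"turn": 0}
    - {"dx": 0,"dy": 0,"dz": 0.02,"turn": 0}
    - {"dx": 0,"dy": 0,"dz": 0,"turn": 0}

```text
t: 6.12
ee_pos: [0.6065, -0.0422, 0.1816]
ee_rot: [[0.367, 0.93, 0.0], [0.93, -0.367, -0.0], [0.0, 0.0, -1.0]]
ft_force: [-0.2, -1.2, -0.9]
grip_width: 0.0857
```

carry_out:
  series:
    - {"dx": 0,"dy": 0,"dz": 0,"turn": 0}
    - {"dx": 0,"dy": 0,"dz": 0,"turn": 0}
    - {"dx": 0,"dy": 0,"dz": 0,"turn": 0}
    - {"dx": 0,"dy": 0,"dz": 0,"turn": 0}
    - {"dx": 0,"dy": 0,"dz": 0,"turn": 0}
  fingers: 1
  squeeze: 60

```text
t: 6.75
ee_pos: [0.6067, -0.0424, 0.1823]
ee_rot: [[0.367, 0.93, 0.002], [0.93, -0.367, -0.001], [0.0, 0.002, -1.0]]
ft_force: [-0.4, 0.2, 5.3]
grip_width: 0.0526
```

```bash
python3 - <<'E'
from h import *
p,d,c=snap('wrist');cv2.imwrite('pics/w4.png',p[:,:,::-1])
plan(.6063,-.0419,.007,68.5,n=4)
E
```

```text
t 6.8 cur [ 0.6067 -0.0424  0.1823] yaw 68.48 q [-0.26  0.71  1.41 -0.    1.02 -1.46] F [-0.4 -0.7  5.5] w 0.0529
 dx 0.000 dy -0.001 dz 0.004 turn -0.001 
 dx 0.000 dy -0.001 dz 0.004 turn -0.001 
 dx 0.000 dy -0.001 dz 0.004 turn -0.001 
 dx 0.000 dy -0.001 dz 0.004 turn -0.001
```

View pics/w4.png

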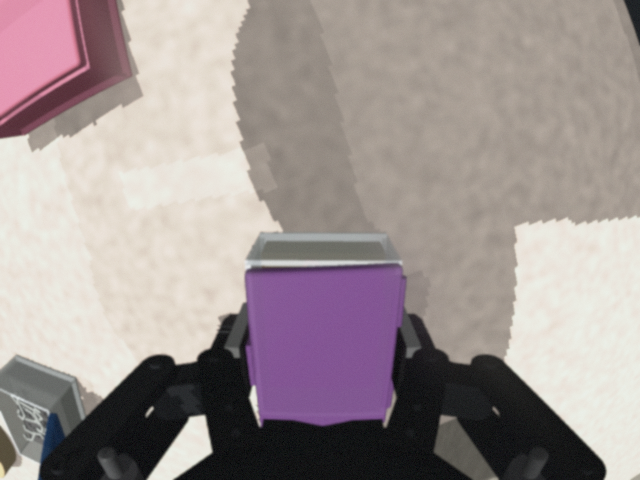

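carry_out:
  series:
    - {"dx": 0,"dy": 0,"dz": -0.1,"turn": 0}
    - {"dx": 0,"dy": 0,"dz": -0.2,"turn": 0}
    - {"dx": 0,"dy": 0,"dz": -0.25,"turn": 0}
    - {"dx": 0,"dy": 0,"dz": -0.25,"turn": 0}
    - {"dx": 0,"dy": 0,"dz": -0.2,"turn": 0}

```text
t: 7.42
ee_pos: [0.6062, -0.0422, 0.3336]
ee_rot: [[0.367, 0.93, 0.002], [0.93, -0.367, -0.0], [0.0, 0.002, -1.0]]
ft_force: [-0.2, -1.2, -2.5]
grip_width: 0.0527
```

```bash
python3 - <<'E'
from h import *
plan(.600,.18,.187,93,n=10)
E
```

```text
t 7.42 cur [ 0.6062 -0.0422  0.3336] yaw 68.48 q [-0.26  0.54  1.24  0.    1.36 -1.46] F [-0.2 -1.2 -2.5] w 0.0527
 dx 0.136 dy -0.058 dz -0.018 turn -0.285 
 dx 0.139 dy -0.052 dz -0.018 turn -0.285 
 dx 0.141 dy -0.046 dz -0.018 turn -0.285 
 dx 0.143 dy -0.040 dz -0.018 turn -0.285 
 dx 0.144 dy -0.034 dz -0.018 turn -0.285 
 dx 0.146 dy -0.028 dz -0.018 turn -0.285 
 dx 0.147 dy -0.022 dz -0.018 turn -0.285 
 dx 0.147 dy -0.015 dz -0.018 turn -0.285 
 dx 0.148 dy -0.009 dz -0.018 turn -0.285 
 dx 0.148 dy -0.003 dz -0.018 turn -0.285
```

carry_out:
  series:
    - {"dx": 0.136,"dy": -0.058,"dz": -0.018,"turn": -0.285}
    - {"dx": 0.139,"dy": -0.052,"dz": -0.018,"turn": -0.285}
    - {"dx": 0.141,"dy": -0.046,"dz": -0.018,"turn": -0.285}
    - {"dx": 0.143,"dy": -0.04,"dz": -0.018,"turn": -0.285}
    - {"dx": 0.144,"dy": -0.034,"dz": -0.018,"turn": -0.285}

```text
t: 8.05
ee_pos: [0.6035, 0.0706, 0.3444]
ee_rot: [[0.158, 0.987, -0.001], [0.987, -0.158, 0.0], [-0.0, -0.001, -1.0]]
ft_force: [0.2, -0.6, -1.9]
grip_width: 0.053
```

carry_out:
  series:
    - {"dx": 0.146,"dy": -0.028,"dz": -0.018,"turn": -0.285}
    - {"dx": 0.147,"dy": -0.022,"dz": -0.018,"turn": -0.285}
    - {"dx": 0.147,"dy": -0.015,"dz": -0.018,"turn": -0.285}
    - {"dx": 0.148,"dy": -0.009,"dz": -0.018,"turn": -0.285}
    - {"dx": 0.148,"dy": -0.003,"dz": -0.018,"turn": -0.285}

```text
t: 8.68
ee_pos: [0.6004, 0.1814, 0.3582]
ee_rot: [[-0.055, 0.999, -0.0], [0.999, 0.055, -0.0], [-0.0, -0.0, -1.0]]
ft_force: [0.4, 0.9, -1.7]
grip_width: 0.0528
```

```bash
python3 - <<'E'
from h import *
s=bot.get_state();print(np.round(s['ee_pos'],4),s['grip_width'])
p,d,c=snap('wrist');cv2.imwrite('pics/w5.png',p[:,:,::-1])
p,d,c=snap('wrist');cv2.imwrite('pics/w5b.png',p[:,:,::-1]);import pickle;pickle.dump((p,d,c),open('pics/w5b.pkl','wb'))
E
```

```text
[0.6004 0.1814 0.3582] 0.05281378515239788
```

View pics/w5b.png

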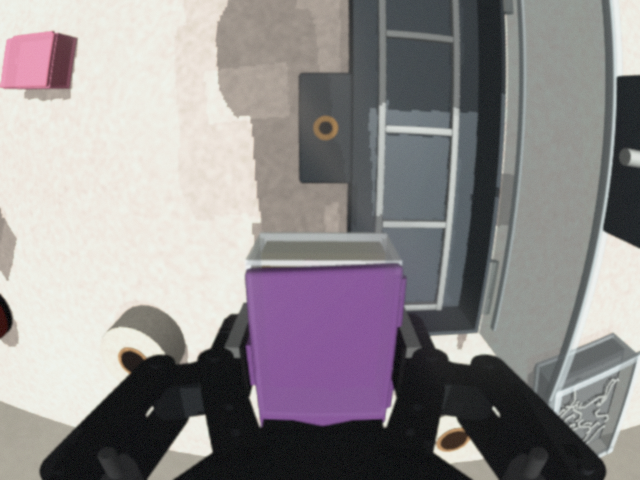

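```bash
python3 - <<'E'
import cv2
p=cv2.imread('pics/w5b.png');cv2.imwrite('pics/c5.png',cv2.resize(p[0:340,300:520],(520,800),interpolation=cv2.INTER_CUBIC)[:600])
cv2.imwrite('pics/c5.png',cv2.resize(p[10:325,290:510],(419*1,600),interpolation=cv2.INTER_CUBIC))
E
```

```text
(no output)
```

View pics/c5.png

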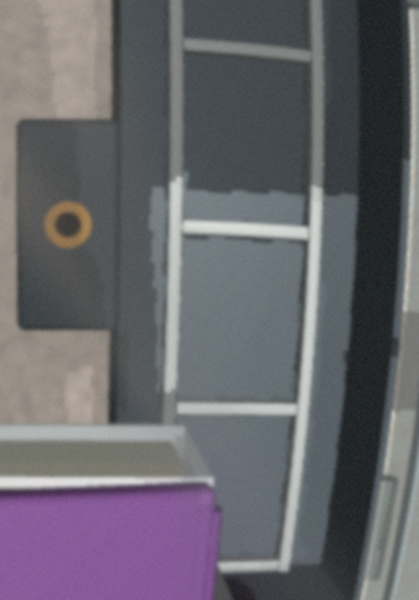

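```bash
cat > fit.py <<'E'
from h import *
def fit(L,P):
    L=np.array(L);P=np.array(P);lc,pc=L.mean(0),P.mean(0)
    a=L-lc;b=P-pc;th=np.arctan2((a[:,0]*b[:,1]-a[:,1]*b[:,0]).sum(),(a*b).sum())
    R=np.array([[np.cos(th),-np.sin(th)],[np.sin(th),np.cos(th)]]);t=pc-R@lc
    return th,t,np.round((P-(L@R.T+t))*1000,1)
if __name__=='__main__':
    import pickle
    p,d,c=pickle.load(open('pics/w5b.pkl','rb'))
    J=[((177,225),(0,-33),.012),((315,232),(0,33),.012),((177,44),(-84,-33),.012),((317,56),(-84,33),.012),((171,408),(84,-33),.012),((301,410),(84,33),.012),((286,568),(168,33),.012),((68,225),(0,-81),.052)]
    P=[wplane(c,np.array(j[0][0]/1.905+290),np.array(j[0][1]/1.905+10),j[2])[:2] for j in J]
    L=[np.array(j[1])/1000 for j in J]
    th,t,res=fit(L,P);print(np.degrees(th),t);print(res)
    print(d[67+10,400], 'cam', np.round(c['extrinsics'],3)[:3,3])
E
python3 fit.py
```

```text
3.3489573314816967 [0.51518119 0.26164085]
[[-0.6  0.6]
 [-0.8 -0.5]
 [ 0.3  0.3]
 [-0.2 -0.4]
 [-0.3  0.5]
 [ 0.2 -1.4]
 [ 1.4  0.8]
 [-0.1  0.1]]
0.29422778 cam [0.518 0.178 0.327]
```

```bash
cat >> h.py <<'E'
def held(k,img=None,top=.142):
    """held box lid outline in tool xy (mm), lid top 'top' below TCP"""
    s=bot.get_state();p,d,c=snap('wrist') if img is None else img
    E=np.asarray(c['extrinsics']); 
    hsv=cv2.cvtColor(p,cv2.COLOR_RGB2HSV);lo,hi,sm=COL[k]
    m=cv2.inRange(hsv,(lo,sm,30),(hi,255,255));m=cv2.morphologyEx(m,cv2.MORPH_OPEN,np.ones((3,3)))
    q=max(cv2.findContours(m,cv2.RETR_EXTERNAL,cv2.CHAIN_APPROX_NONE)[0],key=cv2.contourArea)[:,0]
    R=np.array(s['ee_rot']);o=np.array(s['ee_pos']);z=o[2]-top
    P=(wplane(c,q[:,0],q[:,1],z)-o)@R*1000
    e=P[(P[:,1]<np.percentile(P[:,1],2)+6)]
    e=e[(abs(e[:,0])<20)]
    b=np.polyfit(e[:,0],e[:,1],1) if len(e)>5 else None
    print(k,'tool-x ext',np.round(np.percentile(P[:,0],[2,98]),1),'tool-y ext',np.round(np.percentile(P[:,1],[1,99]),1),'far edge (slope,mid)',b)
E
python3 - <<'E'
from h import *
held('purple')
plan(.5152+.042*np.cos(np.radians(3.35)),.2616+.042*np.sin(np.radians(3.35)),.187,93.35,n=5)
E
```

```text
purple tool-x ext [-29.1  26.9] tool-y ext [-38.6  33.9] far edge (slope,mid) [-3.17697608e-02 -3.79967216e+01]
t 8.82 cur [0.6003 0.1813 0.3581] yaw 93.1 q [ 0.1   0.55  1.15 -0.    1.45 -1.52] F [-0.3 -0.2 -2.6] w 0.0528
 dx 0.113 dy -0.052 dz -0.002 turn -0.006 
 dx 0.113 dy -0.051 dz -0.002 turn -0.006 
 dx 0.113 dy -0.051 dz -0.002 turn -0.006 
 dx 0.113 dy -0.051 dz -0.002 turn -0.006 
 dx 0.114 dy -0.051 dz -0.002 turn -0.006
```

carry_out:
  series:
    - {"dx": 0.14,"dy": -0.062,"dz": 0,"turn": -0.007}
    - {"dx": 0.14,"dy": -0.062,"dz": 0,"turn": -0.007}
    - {"dx": 0.14,"dy": -0.062,"dz": 0,"turn": -0.007}
    - {"dx": 0.14,"dy": -0.062,"dz": 0,"turn": -0.007}
    - {"dx": 0.006,"dy": 0,"dz": 0.1,"turn": 0}

```text
t: 9.45
ee_pos: [0.5578, 0.2647, 0.3438]
ee_rot: [[-0.059, 0.998, 0.002], [0.998, 0.059, 0.001], [0.001, 0.002, -1.0]]
ft_force: [0.1, -0.6, -2.1]
grip_width: 0.053
```

carry_out:
  series:
    - {"dx": 0,"dy": 0,"dz": 0.25,"turn": 0}
    - {"dx": 0,"dy": 0,"dz": 0.25,"turn": 0}
    - {"dx": 0,"dy": 0,"dz": 0.25,"turn": 0}
    - {"dx": 0,"dy": 0,"dz": 0.17,"turn": 0}
    - {"dx": 0,"dy": 0,"dz": 0,"turn": 0}

```text
t: 10.07
ee_pos: [0.5584, 0.2624, 0.2027]
ee_rot: [[-0.056, 0.998, -0.005], [0.998, 0.056, -0.001], [-0.001, -0.005, -1.0]]
ft_force: [1.0, -0.4, -1.4]
grip_width: 0.0522
```

```bash
python3 - <<'E'
from h import *
p,d,c=snap('wrist');cv2.imwrite('pics/w6.png',p[:,:,::-1])
plan(.5581,.2641,.014,93.35,n=1)
E
```

```text
t 10.12 cur [0.5589 0.2625 0.2045] yaw 93.2 q [ 0.25  0.69  1.36 -0.    1.09 -1.38] F [-0.1 -1.  -2.8] w 0.0527
 dx 0.011 dy -0.005 dz 0.116 turn -0.018
```

View pics/w6.png

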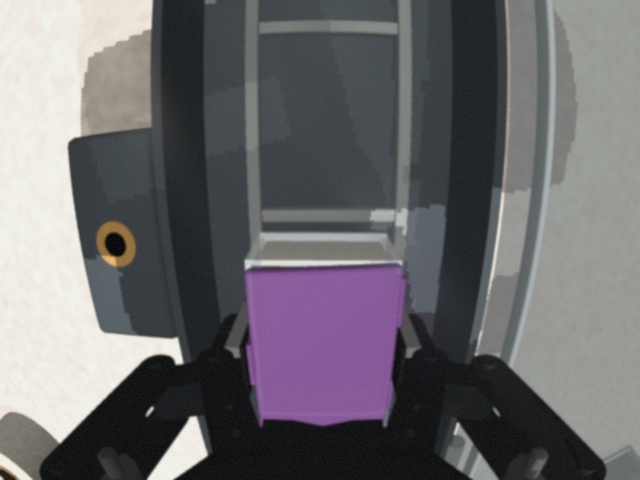

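```bash
python3 - <<'E'
import cv2
p=cv2.imread('pics/w6.png');cv2.imwrite('pics/c6.png',cv2.resize(p[200:290,225:425],(800,360),interpolation=cv2.INTER_CUBIC))
E
```

```text
(no output)
```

View pics/c6.png

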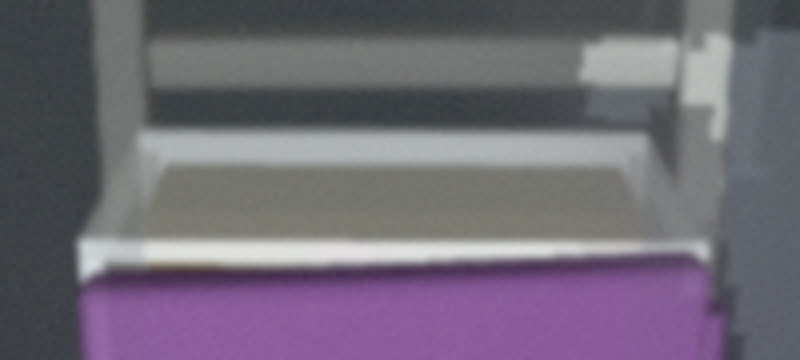

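```bash
python3 - <<'E'
from h import *
c=cams.get_calibration('wrist');s=bot.get_state();R=np.array(s['ee_rot']);o=np.array(s['ee_pos'])
for u,v,z in [(260,233,.0215),(387,233,.0215),(261.75,225,.012),(395,225,.012),(327,222,.012)]:
    print(np.round(((wplane(c,u,v,z))-o)@R*1000,1))
E
```

```text
[-27.7 -37.2 183. ]
[ 27.  -37.2 183. ]
[-28.4 -38.2 192.5]
[ 32.3 -38.2 192.5]
[  1.2 -39.5 192.5]
```

carry_out:
  series:
    - {"dx": 0.015,"dy": 0.005,"dz": 0,"turn": 0}
    - {"dx": 0,"dy": 0,"dz": 0.04,"turn": 0}
    - {"dx": 0,"dy": 0,"dz": 0.04,"turn": 0}
    - {"dx": 0,"dy": 0,"dz": 0.035,"turn": 0}
    - {"dx": 0,"dy": 0,"dz": 0,"turn": 0}

```text
t: 10.75
ee_pos: [0.5593, 0.265, 0.1872]
ee_rot: [[-0.056, 0.998, -0.001], [0.998, 0.056, -0.0], [-0.0, -0.001, -1.0]]
ft_force: [-0.1, -0.3, -2.4]
grip_width: 0.053
```

```bash
python3 - <<'E'
from h import *
p,d,c=snap('wrist');cv2.imwrite('pics/w7.png',cv2.resize(p[180:300,200:440,::-1],(800,400)))
plan(.5581,.2641,.014,93.35,n=1)
E
```

```text
t 10.8 cur [0.5594 0.2651 0.1875] yaw 93.22 q [ 0.25  0.72  1.37  0.    1.06 -1.38] F [ 0.1 -0.2 -2.2] w 0.0529
 dx -0.006 dy -0.009 dz 0.004 turn -0.015
```

View pics/w7.png

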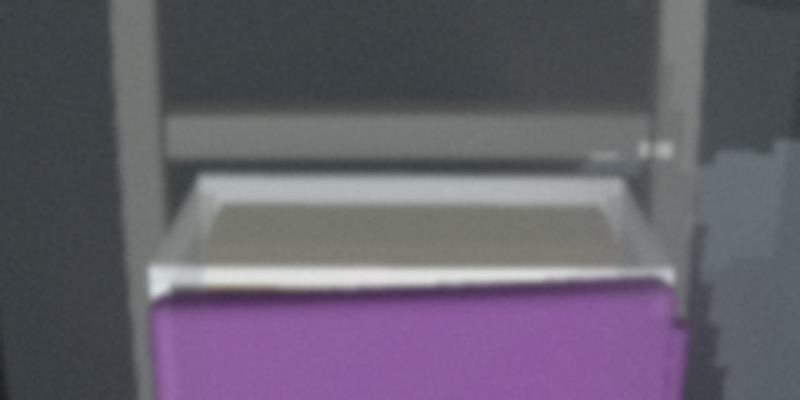

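carry_out:
  series:
    - {"dx": 0,"dy": 0,"dz": 0.004,"turn": 0}
    - {"dx": 0,"dy": 0,"dz": 0,"turn": 0}
    - {"dx": 0,"dy": 0,"dz": 0,"turn": 0}
    - {"dx": 0,"dy": 0,"dz": 0,"turn": 0}
    - {"dx": 0,"dy": 0,"dz": -0.05,"turn": 0}
  fingers: -0.7

```text
t: 11.42
ee_pos: [0.5593, 0.2652, 0.1947]
ee_rot: [[-0.056, 0.998, -0.001], [0.998, 0.056, 0.0], [0.0, -0.001, -1.0]]
ft_force: [-0.4, -1.3, -0.2]
grip_width: 0.0727
```

carry_out:
  series:
    - {"dx": 0,"dy": 0,"dz": -0.15,"turn": 0}
    - {"dx": 0,"dy": 0,"dz": -0.15,"turn": 0}
    - {"dx": 0,"dy": 0,"dz": -0.05,"turn": 0}
    - {"dx": 0,"dy": 0,"dz": 0,"turn": 0}
    - {"dx": 0,"dy": 0,"dz": 0,"turn": 0}

```text
t: 12.05
ee_pos: [0.5592, 0.265, 0.2464]
ee_rot: [[-0.056, 0.998, -0.001], [0.998, 0.056, -0.0], [-0.0, -0.002, -1.0]]
ft_force: [-0.1, 0.9, -0.6]
grip_width: 0.0725
```

carry_out:
  series:
    - {"dx": -0.02,"dy": 0,"dz": 0,"turn": 0}
    - {"dx": -0.02,"dy": 0,"dz": 0,"turn": 0}
    - {"dx": -0.02,"dy": 0,"dz": 0,"turn": 0}
    - {"dx": -0.02,"dy": 0,"dz": 0,"turn": 0}
    - {"dx": 0,"dy": 0,"dz": 0,"turn": 0}
  fingers: 1

```text
t: 12.68
ee_pos: [0.5602, 0.2528, 0.2473]
ee_rot: [[-0.056, 0.998, 0.0], [0.998, 0.056, -0.0], [-0.0, 0.0, -1.0]]
ft_force: [-0.3, 0.2, 0.7]
grip_width: 0.0
```

```bash
python3 - <<'E'
from h import *
p,d,c=snap('wrist');cv2.imwrite('pics/w8.png',p[:,:,::-1])
plan(.5581,.2531,.0435,93.35,n=1)
E
```

```text
t 12.72 cur [0.5601 0.2529 0.2472] yaw 93.2 q [ 0.23  0.64  1.33  0.    1.17 -1.39] F [0.1 1.3 0.5] w -0.0001
 dx 0.002 dy -0.013 dz 0.205 turn -0.017
```

View pics/w8.png

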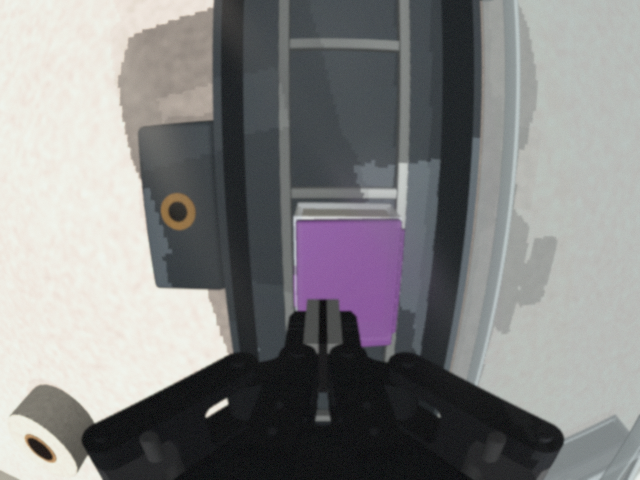

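carry_out:
  series:
    - {"dx": 0,"dy": -0.01,"dz": 0.08,"turn": 0}
    - {"dx": 0,"dy": 0,"dz": 0.07,"turn": 0}
    - {"dx": 0,"dy": 0,"dz": 0.04,"turn": 0}
    - {"dx": 0,"dy": 0,"dz": 0.02,"turn": 0}
    - {"dx": 0,"dy": 0,"dz": 0,"turn": 0}

```text
t: 13.35
ee_pos: [0.5584, 0.253, 0.217]
ee_rot: [[-0.056, 0.998, 0.0], [0.998, 0.056, -0.0], [-0.0, 0.0, -1.0]]
ft_force: [-5.0, -2.4, 13.0]
grip_width: 0.0002
```

```bash
python3 - <<'E'
from h import *
p,d,c=snap('wrist');cv2.imwrite('pics/w9.png',cv2.resize(p[180:300,200:440,::-1],(800,400)))
plan(.5581,.2531,.0435,93.35,n=1)
E
```

```text
t 13.4 cur [0.5584 0.253  0.217 ] yaw 93.23 q [ 0.23  0.67  1.36 -0.    1.11 -1.39] F [-5.  -2.1 13.1] w 0.0001
 dx 0.001 dy -0.002 dz 0.004 turn -0.014
```

View pics/w9.png

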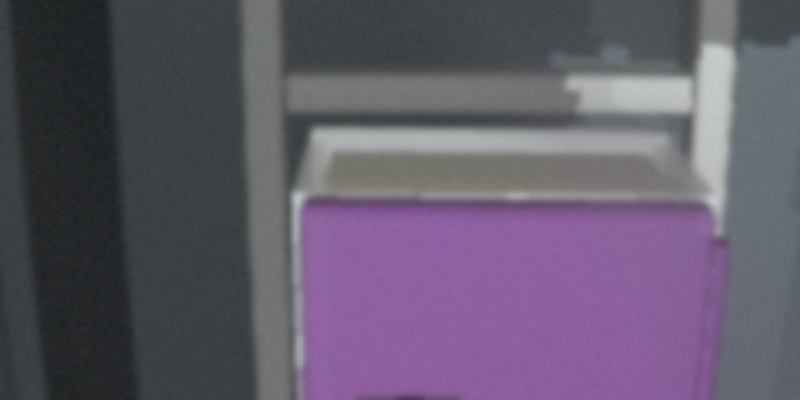

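Purple is seated and its lid is flat: 13 N contact with the tip at 44 mm, the expected top height. Next I'll lift away and re-measure the other boxes.

carry_out:
  series:
    - {"dx": 0,"dy": 0,"dz": -0.15,"turn": 0}
    - {"dx": 0,"dy": 0,"dz": -0.3,"turn": 0}
    - {"dx": 0,"dy": 0,"dz": -0.3,"turn": 0}
    - {"dx": -0.1,"dy": 0,"dz": -0.2,"turn": 0.1}
    - {"dx": -0.2,"dy": 0,"dz": 0,"turn": 0.1}

```text
t: 14.02
ee_pos: [0.5606, 0.2083, 0.3607]
ee_rot: [[-0.027, 1.0, 0.005], [1.0, 0.027, 0.001], [0.001, 0.005, -1.0]]
ft_force: [0.2, 0.4, -0.3]
grip_width: -0.0005
```

```bash
cat > m3.py <<'E'
from h import *
import sys
rg=COL
def lidplane(k,near0,r0=.09):
    for n in ['scene','side']:
        p,d,c=snap(n);W=cloud(p,d,c);hsv=cv2.cvtColor(p,cv2.COLOR_RGB2HSV);H,S,V=[hsv[...,i] for i in range(3)]
        cv2.imwrite(f'pics/{n}_now.png',p[:,:,::-1])
        m=(H>=rg[k][0])&(H<=rg[k][1])&(S>rg[k][2])&(V>40)&(d>0)&(np.hypot(W[...,0]-near0[0],W[...,1]-near0[1])<r0)&(W[...,2]>.044)
        P=W[m]
        for it in range(3):
            u,s,vt=np.linalg.svd(P-P.mean(0),full_matrices=False);nr=vt[2];r=(P-P.mean(0))@nr;P=P[abs(r)<2*r.std()]
        if nr[2]>0: nr=-nr
        q=P.mean(0);yd=nr[:2]/np.hypot(*nr[:2]);th=np.arctan2(yd[1],yd[0])-np.pi/2
        al=np.pi/2+np.arctan2(-nr[2],np.hypot(*nr[:2]))
        along=(q[2]-.034+6e-3*np.cos(np.pi-al))/np.sin(al);off=27e-3-along*np.cos(al)+6e-3*np.sin(al)
        if n=='scene': off-=6e-3
        print(k,n,len(P),np.round(q,3),'yaw',round(np.degrees(th),1),'lid',round(al,2),'box centre',np.round(q[:2]-yd*off,3),'yd',yd.round(3))
lidplane('yellow',(.455,-.24));lidplane('blue',(.645,-.21))
s=bot.get_state();print(s['t'],s['ee_pos'])
E
python3 m3.py
```

```text
yellow scene 96 [ 0.461 -0.238  0.07 ] yaw -8.0 lid 1.94 box centre [ 0.455 -0.279] yd [0.138 0.99 ]
yellow side 185 [ 0.452 -0.24   0.063] yaw -6.7 lid 1.97 box centre [ 0.446 -0.285] yd [0.116 0.993]
blue scene 227 [ 0.649 -0.212  0.066] yaw -31.3 lid 1.94 box centre [ 0.629 -0.245] yd [0.519 0.855]
blue side 259 [ 0.643 -0.209  0.065] yaw -31.6 lid 1.97 box centre [ 0.618 -0.249] yd [0.523 0.852]
14.225 [0.56073352 0.20792928 0.35796475]
```

View pics/scene_now.png

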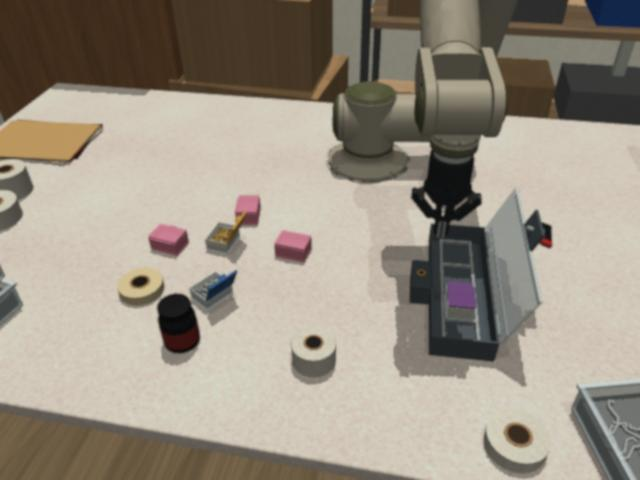

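```bash
python3 - <<'E'
from h import *
plan(.667,-.168,.12,58.5,n=14)
E
```

```text
t 14.22 cur [0.5607 0.2079 0.358 ] yaw 91.46 q [ 0.16  0.5   1.24  0.    1.41 -1.44] F [0.  0.3 0.2] w 0.0001
 dx -0.180 dy 0.046 dz 0.031 turn 0.274 
 dx -0.178 dy 0.053 dz 0.031 turn 0.274 
 dx -0.176 dy 0.061 dz 0.031 turn 0.274 
 dx -0.173 dy 0.068 dz 0.031 turn 0.274 
 dx -0.170 dy 0.075 dz 0.031 turn 0.274 
 dx -0.167 dy 0.082 dz 0.031 turn 0.274 
 dx -0.164 dy 0.089 dz 0.031 turn 0.274 
 dx -0.160 dy 0.095 dz 0.031 turn 0.274 
 dx -0.156 dy 0.102 dz 0.031 turn 0.274 
 dx -0.151 dy 0.108 dz 0.031 turn 0.274 
 dx -0.147 dy 0.114 dz 0.031 turn 0.274 
 dx -0.142 dy 0.120 dz 0.031 turn 0.274 
 dx -0.137 dy 0.126 dz 0.031 turn 0.274 
 dx -0.132 dy 0.131 dz 0.031 turn 0.274
```

carry_out:
  series:
    - {"dx": -0.18,"dy": 0.046,"dz": 0.031,"turn": 0.274}
    - {"dx": -0.178,"dy": 0.053,"dz": 0.031,"turn": 0.274}
    - {"dx": -0.176,"dy": 0.061,"dz": 0.031,"turn": 0.274}
    - {"dx": -0.173,"dy": 0.068,"dz": 0.031,"turn": 0.274}
    - {"dx": -0.17,"dy": 0.075,"dz": 0.031,"turn": 0.274}

```text
t: 14.85
ee_pos: [0.5991, 0.074, 0.3343]
ee_rot: [[0.179, 0.984, -0.001], [0.984, -0.179, 0.0], [0.0, -0.001, -1.0]]
ft_force: [-0.0, 0.2, -0.4]
grip_width: 0.0001
```

carry_out:
  series:
    - {"dx": -0.167,"dy": 0.082,"dz": 0.031,"turn": 0.274}
    - {"dx": -0.164,"dy": 0.089,"dz": 0.031,"turn": 0.274}
    - {"dx": -0.16,"dy": 0.095,"dz": 0.031,"turn": 0.274}
    - {"dx": -0.156,"dy": 0.102,"dz": 0.031,"turn": 0.274}
    - {"dx": -0.151,"dy": 0.108,"dz": 0.031,"turn": 0.274}

```text
t: 15.48
ee_pos: [0.6374, -0.0604, 0.311]
ee_rot: [[0.376, 0.927, -0.001], [0.927, -0.376, 0.001], [0.0, -0.001, -1.0]]
ft_force: [-0.3, 0.9, -0.4]
grip_width: 0.0004
```

carry_out:
  series:
    - {"dx": -0.147,"dy": 0.114,"dz": 0.031,"turn": 0.274}
    - {"dx": -0.142,"dy": 0.12,"dz": 0.031,"turn": 0.274}
    - {"dx": -0.137,"dy": 0.126,"dz": 0.031,"turn": 0.274}
    - {"dx": -0.132,"dy": 0.131,"dz": 0.031,"turn": 0.274}
    - {"dx": 0,"dy": 0,"dz": 0,"turn": 0}

```text
t: 16.1
ee_pos: [0.6674, -0.1701, 0.292]
ee_rot: [[0.525, 0.851, -0.001], [0.851, -0.525, 0.0], [-0.0, -0.001, -1.0]]
ft_force: [-0.2, 0.5, -0.3]
grip_width: -0.0
```

```bash
python3 - <<'E'
from h import *
p,d,c=snap('wrist');cv2.imwrite('pics/w10.png',p[:,:,::-1])
plan(.667,-.168,.058,58.5,n=4)
E
```

```text
t 16.15 cur [ 0.6673 -0.1688  0.2925] yaw 58.45 q [-0.42  0.71  1.03  0.    1.4  -1.44] F [-0.3 -0.3  0.7] w -0.0001
 dx 0.001 dy -0.001 dz 0.102 turn -0.001 
 dx 0.001 dy -0.001 dz 0.102 turn -0.001 
 dx 0.001 dy -0.001 dz 0.102 turn -0.001 
 dx 0.001 dy -0.001 dz 0.102 turn -0.001
```

View pics/w10.png

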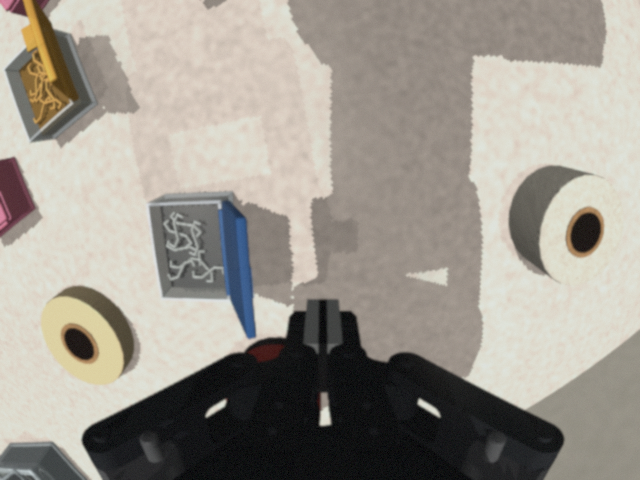

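carry_out:
  series:
    - {"dx": 0,"dy": 0,"dz": 0.1,"turn": 0}
    - {"dx": 0,"dy": 0,"dz": 0.1,"turn": 0}
    - {"dx": 0,"dy": 0,"dz": 0.1,"turn": 0}
    - {"dx": 0,"dy": 0,"dz": 0.1,"turn": 0}
    - {"dx": 0,"dy": 0,"dz": 0.01,"turn": 0}

```text
t: 16.77
ee_pos: [0.667, -0.1677, 0.23]
ee_rot: [[0.522, 0.853, -0.002], [0.853, -0.522, 0.001], [-0.0, -0.003, -1.0]]
ft_force: [-0.4, -0.7, 0.6]
grip_width: -0.0001
```

carry_out:
  series:
    - {"dx": -0.12,"dy": 0,"dz": 0,"turn": 0}
    - {"dx": -0.12,"dy": 0,"dz": 0,"turn": 0}
    - {"dx": -0.12,"dy": 0,"dz": 0,"turn": 0}
    - {"dx": -0.12,"dy": 0,"dz": 0,"turn": 0}
    - {"dx": -0.12,"dy": 0,"dz": 0,"turn": 0}

```text
t: 17.4
ee_pos: [0.6194, -0.2459, 0.2318]
ee_rot: [[0.522, 0.853, 0.0], [0.853, -0.522, -0.0], [-0.0, 0.0, -1.0]]
ft_force: [-0.7, -0.8, -0.2]
grip_width: -0.0
```

carry_out:
  series:
    - {"dx": -0.04,"dy": 0,"dz": 0.03,"turn": 0}
    - {"dx": -0.03,"dy": 0,"dz": 0.03,"turn": 0}
    - {"dx": 0,"dy": 0,"dz": 0.03,"turn": 0}
    - {"dx": 0,"dy": 0,"dz": 0.035,"turn": 0}
    - {"dx": 0,"dy": 0,"dz": 0,"turn": 0}

```text
t: 18.02
ee_pos: [0.6149, -0.2531, 0.2133]
ee_rot: [[0.521, 0.853, 0.0], [0.853, -0.521, -0.0], [-0.0, 0.0, -1.0]]
ft_force: [-1.1, 0.7, 5.4]
grip_width: -0.0002
```

```bash
python3 - <<'E'
from h import *
p,d,c=snap('wrist');cv2.imwrite('pics/w11.png',p[:,:,::-1])
plan(.667,-.168,.058,58.5,n=1)
E
```

```text
t 18.07 cur [ 0.6149 -0.2531  0.2134] yaw 58.57 q [-0.57  0.75  1.2  -0.    1.19 -1.59] F [-2.4  0.1  5.2] w -0.0001
 dx 0.665 dy 0.001 dz -0.118 turn 0.008   MAX!
```

View pics/w11.png

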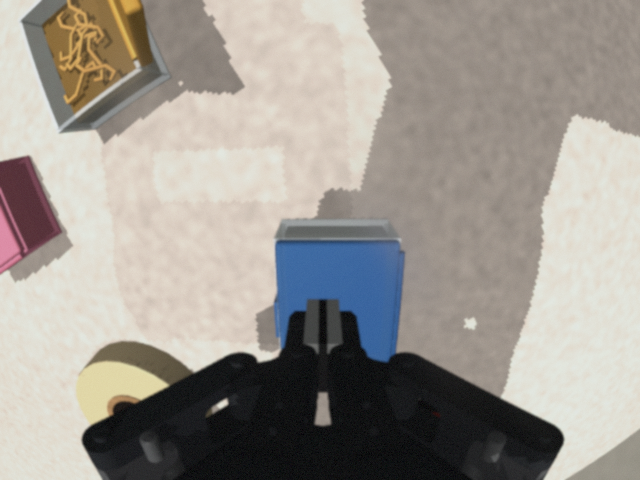

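carry_out:
  series:
    - {"dx": 0,"dy": 0,"dz": -0.2,"turn": 0}
    - {"dx": 0,"dy": 0.1,"dz": -0.2,"turn": 0}
    - {"dx": 0,"dy": 0.1,"dz": -0.2,"turn": 0}
    - {"dx": 0,"dy": 0.1,"dz": -0.2,"turn": 0}
    - {"dx": 0,"dy": 0,"dz": 0,"turn": 0}
  fingers: -1

```text
t: 18.7
ee_pos: [0.6537, -0.2769, 0.3347]
ee_rot: [[0.522, 0.853, 0.004], [0.853, -0.522, -0.003], [-0.0, 0.005, -1.0]]
ft_force: [0.9, -0.4, -0.7]
grip_width: 0.0855
```

```bash
python3 - <<'E'
from h import *
snap('wrist');lid('blue');p,d,c=lid('blue');cv2.imwrite('pics/w12.png',p[:,:,::-1])
lid('blue','scene');lid('blue','side')
plan(.667,-.168,.058,58.5,n=1)
E
```

```text
blue wrist pix [332. 177.] centre mm [ 618.7 -249.5] size [69.6 54.1] yaw -31.2
blue wrist pix [332. 178.] centre mm [ 618.5 -249.2] size [69.2 54.2] yaw -31.5
blue scene pix [615.  12.] centre mm [-1342.1   906.1] size [373.8 233.5] yaw -0.6
blue scene pix [210. 284.] centre mm [ 625.2 -244.7] size [70.4 57.8] yaw -31.1
blue side pix [255. 224.] centre mm [ 622.8 -242.2] size [68.6 58.9] yaw -29.8
t 18.95 cur [ 0.6528 -0.2767  0.3314] yaw 58.54 q [-0.57  0.72  0.9   0.    1.53 -1.59] F [ 1.8  0.  -0.8] w 0.0852
 dx 0.668 dy -0.298 dz 0.669 turn 0.004   MAX!
```

View pics/w12.png

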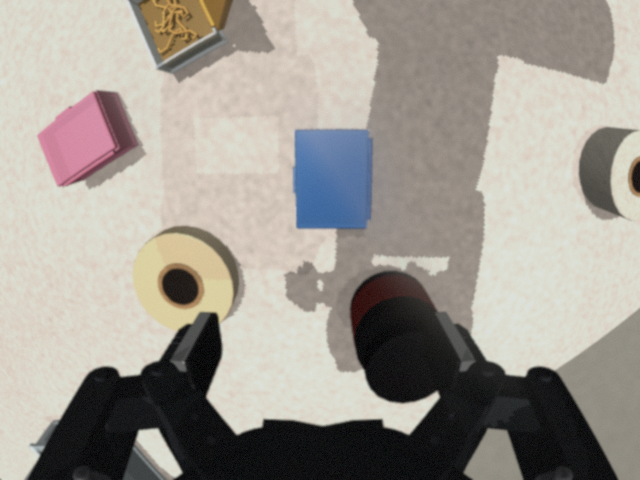

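```bash
python3 - <<'E'
from h import *
plan(.618,-.249,.157,58.6,n=3)
E
```

```text
t 18.95 cur [ 0.6528 -0.2767  0.3314] yaw 58.54 q [-0.57  0.72  0.9   0.    1.53 -1.59] F [ 1.8  0.  -0.8] w 0.0852
 dx 0.012 dy -0.098 dz 0.003 turn -0.002 
 dx 0.012 dy -0.098 dz 0.003 turn -0.002 
 dx 0.012 dy -0.098 dz 0.003 turn -0.002
```

carry_out:
  series:
    - {"dx": 0.012,"dy": -0.098,"dz": 0,"turn": 0}
    - {"dx": 0.012,"dy": -0.098,"dz": 0,"turn": 0}
    - {"dx": 0.012,"dy": -0.098,"dz": 0,"turn": 0}
    - {"dx": 0,"dy": 0,"dz": 0.2,"turn": 0}
    - {"dx": 0,"dy": 0,"dz": 0.2,"turn": 0}

```text
t: 19.58
ee_pos: [0.6178, -0.249, 0.2718]
ee_rot: [[0.522, 0.853, -0.0], [0.853, -0.522, 0.0], [0.0, -0.0, -1.0]]
ft_force: [0.9, 0.1, 0.4]
grip_width: 0.0855
```

carry_out:
  series:
    - {"dx": 0,"dy": 0,"dz": 0.2,"turn": 0}
    - {"dx": 0,"dy": 0,"dz": 0.2,"turn": 0}
    - {"dx": 0,"dy": 0,"dz": 0.19,"turn": 0}
    - {"dx": 0,"dy": 0,"dz": 0.02,"turn": 0}
    - {"dx": 0,"dy": 0,"dz": 0,"turn": 0}

```text
t: 20.2
ee_pos: [0.6184, -0.2494, 0.182]
ee_rot: [[0.522, 0.853, 0.0], [0.853, -0.522, -0.0], [0.0, 0.001, -1.0]]
ft_force: [0.0, 0.3, 0.1]
grip_width: 0.0853
```

carry_out:
  series:
    - {"dx": 0,"dy": 0,"dz": 0,"turn": 0}
    - {"dx": 0,"dy": 0,"dz": 0,"turn": 0}
    - {"dx": 0,"dy": 0,"dz": 0,"turn": 0}
    - {"dx": 0,"dy": 0,"dz": 0,"turn": 0}
    - {"dx": 0,"dy": 0,"dz": 0,"turn": 0}
  fingers: 1

```text
t: 20.82
ee_pos: [0.6185, -0.2495, 0.1827]
ee_rot: [[0.522, 0.853, 0.002], [0.853, -0.522, -0.001], [0.0, 0.002, -1.0]]
ft_force: [-1.1, 0.9, 4.9]
grip_width: 0.053
```

carry_out:
  series:
    - {"dx": 0,"dy": 0,"dz": -0.1,"turn": 0}
    - {"dx": 0,"dy": 0,"dz": -0.2,"turn": 0}
    - {"dx": 0,"dy": 0,"dz": -0.25,"turn": 0}
    - {"dx": 0,"dy": 0,"dz": -0.25,"turn": 0}
    - {"dx": 0,"dy": 0,"dz": -0.2,"turn": 0}

```text
t: 21.45
ee_pos: [0.618, -0.2492, 0.3338]
ee_rot: [[0.522, 0.853, 0.001], [0.853, -0.522, -0.001], [-0.0, 0.001, -1.0]]
ft_force: [-0.1, -0.0, -2.2]
grip_width: 0.0526
```

```bash
python3 - <<'E'
from h import *
s=bot.get_state();print(s['ee_pos'],s['grip_width'])
p,d,c=snap('wrist');cv2.imwrite('pics/w13.png',p[:,:,::-1])
y=np.radians(3.35)
print(.5152-.042*np.cos(y),.2616-.042*np.sin(y))
plan(.4743,.2592,.167,93.35,n=17)
E
```

```text
[ 0.61802012 -0.24921252  0.33381127] 0.052626152430246195
0.4732717694996206 0.25914572065423364
t 21.5 cur [ 0.6182 -0.2493  0.3381] yaw 58.54 q [-0.56  0.63  1.05 -0.    1.45 -1.58] F [ 0.6 -0.3  2.8] w 0.0528
 dx 0.141 dy -0.152 dz -0.001 turn -0.238 
 dx 0.146 dy -0.147 dz -0.001 turn -0.238 
 dx 0.151 dy -0.142 dz -0.001 turn -0.238 
 dx 0.156 dy -0.136 dz -0.001 turn -0.238 
 dx 0.161 dy -0.131 dz -0.001 turn -0.238 
 dx 0.165 dy -0.125 dz -0.001 turn -0.238 
 dx 0.170 dy -0.119 dz -0.001 turn -0.238 
 dx 0.174 dy -0.113 dz -0.001 turn -0.238 
 dx 0.178 dy -0.106 dz -0.001 turn -0.238 
 dx 0.182 dy -0.100 dz -0.001 turn -0.238 
 dx 0.185 dy -0.093 dz -0.001 turn -0.238 
 dx 0.188 dy -0.087 dz -0.001 turn -0.238 
 dx 0.191 dy -0.080 dz -0.001 turn -0.238 
 dx 0.194 dy -0.073 dz -0.001 turn -0.238 
 dx 0.196 dy -0.066 dz -0.001 turn -0.238 
 dx 0.199 dy -0.059 dz -0.001 turn -0.238 
 dx 0.201 dy -0.052 dz -0.001 turn -0.238
```

View pics/w13.png

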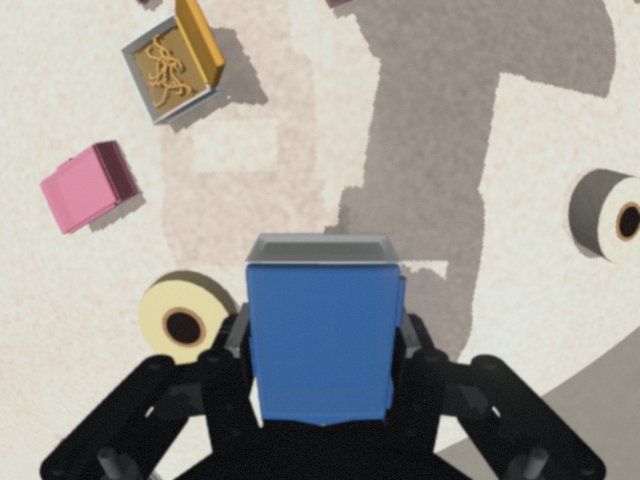

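carry_out:
  series:
    - {"dx": 0.141,"dy": -0.152,"dz": -0.001,"turn": -0.238}
    - {"dx": 0.146,"dy": -0.147,"dz": -0.001,"turn": -0.238}
    - {"dx": 0.151,"dy": -0.142,"dz": 0,"turn": -0.238}
    - {"dx": 0.156,"dy": -0.136,"dz": 0,"turn": -0.238}
    - {"dx": 0.161,"dy": -0.131,"dz": 0,"turn": -0.238}

```text
t: 22.12
ee_pos: [0.5754, -0.0988, 0.3316]
ee_rot: [[0.361, 0.932, -0.0], [0.932, -0.361, 0.0], [-0.0, -0.0, -1.0]]
ft_force: [0.7, 0.5, -1.1]
grip_width: 0.053
```

carry_out:
  series:
    - {"dx": 0.165,"dy": -0.125,"dz": 0,"turn": -0.238}
    - {"dx": 0.17,"dy": -0.119,"dz": 0,"turn": -0.238}
    - {"dx": 0.174,"dy": -0.113,"dz": 0,"turn": -0.238}
    - {"dx": 0.178,"dy": -0.106,"dz": 0,"turn": -0.238}
    - {"dx": 0.182,"dy": -0.1,"dz": 0,"turn": -0.238}

```text
t: 22.75
ee_pos: [0.5331, 0.0508, 0.3317]
ee_rot: [[0.19, 0.982, -0.0], [0.982, -0.19, 0.0], [-0.0, -0.0, -1.0]]
ft_force: [-0.1, 0.2, -2.1]
grip_width: 0.0529
```

carry_out:
  series:
    - {"dx": 0.185,"dy": -0.093,"dz": 0,"turn": -0.238}
    - {"dx": 0.188,"dy": -0.087,"dz": 0,"turn": -0.238}
    - {"dx": 0.191,"dy": -0.08,"dz": 0,"turn": -0.238}
    - {"dx": 0.194,"dy": -0.073,"dz": 0,"turn": -0.238}
    - {"dx": 0.196,"dy": -0.066,"dz": 0,"turn": -0.238}

```text
t: 23.38
ee_pos: [0.4909, 0.2002, 0.3317]
ee_rot: [[0.013, 1.0, -0.0], [1.0, -0.013, -0.0], [-0.0, -0.0, -1.0]]
ft_force: [0.4, -0.3, -1.7]
grip_width: 0.0527
```

carry_out:
  series:
    - {"dx": 0.199,"dy": -0.059,"dz": 0,"turn": -0.238}
    - {"dx": 0.201,"dy": -0.052,"dz": 0,"turn": -0.238}
    - {"dx": 0,"dy": 0,"dz": 0,"turn": 0}
    - {"dx": 0,"dy": 0,"dz": 0,"turn": 0}
    - {"dx": 0,"dy": 0,"dz": 0,"turn": 0}

```text
t: 24.0
ee_pos: [0.4748, 0.2585, 0.3317]
ee_rot: [[-0.056, 0.998, -0.0], [0.998, 0.056, -0.0], [-0.0, -0.0, -1.0]]
ft_force: [-0.0, -0.8, -1.1]
grip_width: 0.0527
```

```bash
python3 - <<'E'
from h import *
plan(.4743,.2592,.03,93.35,n=5)
E
```

```text
t 24.0 cur [0.4748 0.2585 0.3317] yaw 93.23 q [ 0.28  0.43  1.44 -0.    1.27 -1.35] F [-0.  -0.8 -1.1] w 0.0527
 dx 0.001 dy -0.001 dz 0.172 turn -0.003 
 dx 0.001 dy -0.001 dz 0.172 turn -0.003 
 dx 0.001 dy -0.001 dz 0.172 turn -0.003 
 dx 0.001 dy -0.001 dz 0.172 turn -0.003 
 dx 0.001 dy -0.001 dz 0.172 turn -0.003
```

carry_out:
  series:
    - {"dx": 0.005,"dy": 0.003,"dz": 0.22,"turn": 0}
    - {"dx": 0.005,"dy": 0.003,"dz": 0.22,"turn": 0}
    - {"dx": 0,"dy": 0,"dz": 0.22,"turn": 0}
    - {"dx": 0,"dy": 0,"dz": 0.2,"turn": 0}
    - {"dx": 0,"dy": 0,"dz": 0,"turn": 0}

```text
t: 24.62
ee_pos: [0.4754, 0.2601, 0.2012]
ee_rot: [[-0.056, 0.998, -0.004], [0.998, 0.056, -0.001], [-0.001, -0.004, -1.0]]
ft_force: [-1.2, -0.6, -1.5]
grip_width: 0.0524
```

```bash
python3 - <<'E'
from h import *
snap('wrist')
p,d,c=snap('wrist');cv2.imwrite('pics/w14.png',cv2.resize(p[180:300,200:440,::-1],(800,400)))
plan(.4756,.2601,.014,93.35,n=1)
E
```

```text
t 24.73 cur [0.4759 0.2605 0.2036] yaw 93.26 q [ 0.28  0.6   1.59 -0.    0.96 -1.35] F [-0.1 -0.  -1.1] w 0.0529
 dx -0.003 dy -0.002 dz 0.110 turn -0.010
```

View pics/w14.png

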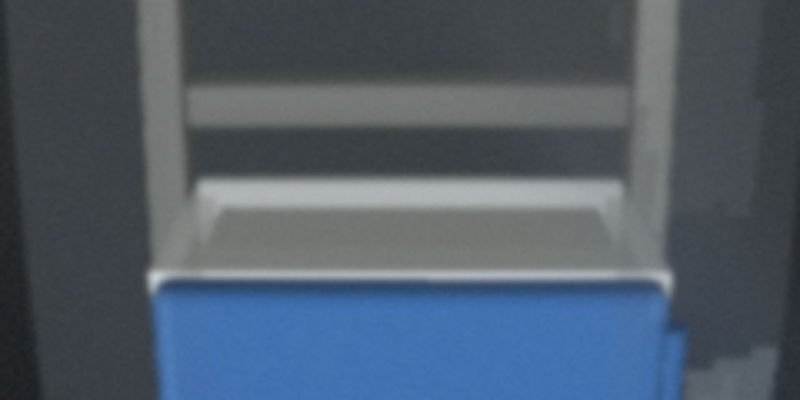

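```bash
python3 - <<'E'
from h import *
c=cams.get_calibration('wrist');s=bot.get_state();R=np.array(s['ee_rot']);o=np.array(s['ee_pos'])
for u,v,z in [(259,234,o[2]-.1825),(388,234,o[2]-.1825),(256,223,.012),(390,223,.012),(322,218.3,.012)]:
    print(np.round(((wplane(c,u,v,z))-o)@R*1000,1))
E
```

```text
[-28.1 -36.9 182.5]
[ 27.3 -36.9 182.5]
[-30.9 -39.4 191.5]
[ 29.7 -39.4 191.5]
[ -1.  -41.5 191.5]
```

carry_out:
  series:
    - {"dx": 0,"dy": -0.01,"dz": 0,"turn": 0}
    - {"dx": 0,"dy": 0,"dz": 0.04,"turn": 0}
    - {"dx": 0,"dy": 0,"dz": 0.04,"turn": 0}
    - {"dx": 0,"dy": 0,"dz": 0.03,"turn": 0}
    - {"dx": 0,"dy": 0,"dz": 0,"turn": 0}

```text
t: 25.35
ee_pos: [0.4738, 0.2607, 0.1867]
ee_rot: [[-0.058, 0.998, 0.0], [0.998, 0.058, -0.0], [-0.0, 0.0, -1.0]]
ft_force: [-3.6, -0.1, 6.1]
grip_width: 0.0528
```

```bash
python3 - <<'E'
from h import *
p,d,c=snap('wrist');cv2.imwrite('pics/w15.png',cv2.resize(p[180:300,200:440,::-1],(800,400)))
plan(.4756,.2601,.014,93.35,n=1)
E
```

```text
t 25.4 cur [0.4738 0.2607 0.1867] yaw 93.31 q [ 0.28  0.62  1.61 -0.    0.91 -1.34] F [-2.9 -2.1  7.2] w 0.0529
 dx -0.005 dy 0.012 dz -0.002 turn -0.005
```

View pics/w15.png

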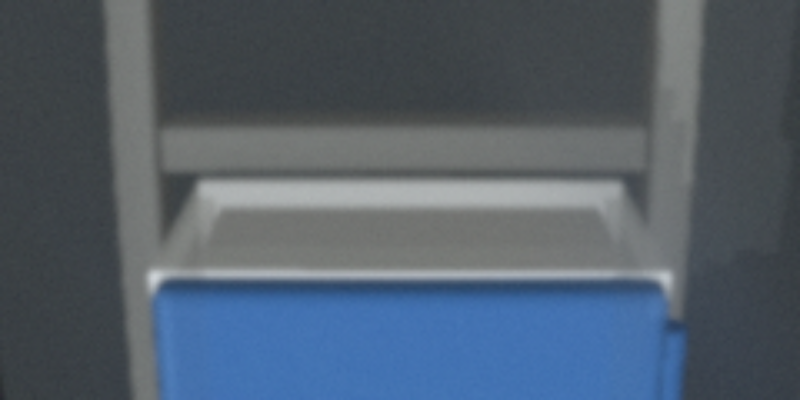

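carry_out:
  series:
    - {"dx": 0,"dy": 0.006,"dz": 0,"turn": 0}
    - {"dx": 0,"dy": 0,"dz": 0,"turn": 0}
    - {"dx": 0,"dy": 0,"dz": 0,"turn": 0}
    - {"dx": 0,"dy": 0,"dz": 0,"turn": 0}
    - {"dx": 0,"dy": 0,"dz": -0.05,"turn": 0}
  fingers: -0.7

```text
t: 26.02
ee_pos: [0.4747, 0.2608, 0.1935]
ee_rot: [[-0.058, 0.998, -0.001], [0.998, 0.058, -0.0], [-0.0, -0.001, -1.0]]
ft_force: [-0.4, 0.3, 0.1]
grip_width: 0.0723
```

carry_out:
  series:
    - {"dx": 0,"dy": 0,"dz": -0.15,"turn": 0}
    - {"dx": 0,"dy": 0,"dz": -0.15,"turn": 0}
    - {"dx": 0,"dy": 0,"dz": -0.05,"turn": 0}
    - {"dx": -0.04,"dy": 0,"dz": 0,"turn": 0}
    - {"dx": -0.04,"dy": 0,"dz": 0,"turn": 0}

```text
t: 26.65
ee_pos: [0.4753, 0.2483, 0.2454]
ee_rot: [[-0.058, 0.998, -0.001], [0.998, 0.058, -0.0], [-0.0, -0.001, -1.0]]
ft_force: [-0.6, 1.0, 1.1]
grip_width: 0.0726
```

carry_out:
  series:
    - {"dx": 0,"dy": 0,"dz": 0,"turn": 0}
    - {"dx": 0,"dy": 0,"dz": 0,"turn": 0}
    - {"dx": 0,"dy": 0,"dz": 0,"turn": 0}
    - {"dx": 0,"dy": 0,"dz": 0.05,"turn": 0}
    - {"dx": 0,"dy": 0,"dz": 0,"turn": 0}
  fingers: 1

```text
t: 27.28
ee_pos: [0.4753, 0.2488, 0.2379]
ee_rot: [[-0.058, 0.998, -0.001], [0.998, 0.058, -0.0], [-0.0, -0.001, -1.0]]
ft_force: [0.4, -0.1, -0.6]
grip_width: -0.0001
```

```bash
python3 - <<'E'
from h import *
p,d,c=snap('wrist');cv2.imwrite('pics/w16.png',p[:,:,::-1])
plan(.4756,.2481,.043,93.35,n=1)
E
```

```text
t 27.32 cur [0.4754 0.2488 0.2383] yaw 93.31 q [ 0.26  0.54  1.57  0.    1.03 -1.37] F [-0.1  0.9 -0.1] w -0.0003
 dx -0.005 dy 0.001 dz 0.148 turn -0.005
```

View pics/w16.png

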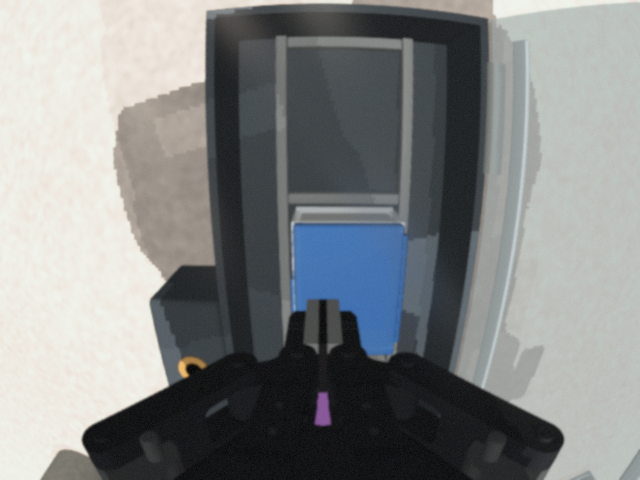

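Blue sits in the pocket. I'll press its lid and check the contact height.

carry_out:
  series:
    - {"dx": 0,"dy": 0,"dz": 0.07,"turn": 0}
    - {"dx": 0,"dy": 0,"dz": 0.05,"turn": 0}
    - {"dx": 0,"dy": 0,"dz": 0.02,"turn": 0}
    - {"dx": 0,"dy": 0,"dz": 0.005,"turn": 0}
    - {"dx": 0,"dy": 0,"dz": 0,"turn": 0}

```text
t: 27.95
ee_pos: [0.4753, 0.2487, 0.2172]
ee_rot: [[-0.058, 0.998, -0.001], [0.998, 0.058, -0.0], [-0.0, -0.001, -1.0]]
ft_force: [-3.3, -1.0, 5.8]
grip_width: -0.0002
```

carry_out:
  series:
    - {"dx": 0,"dy": 0,"dz": -0.15,"turn": 0}
    - {"dx": 0,"dy": 0,"dz": -0.3,"turn": 0}
    - {"dx": 0,"dy": 0,"dz": -0.3,"turn": 0}
    - {"dx": -0.1,"dy": 0,"dz": 0,"turn": 0.1}
    - {"dx": -0.2,"dy": 0,"dz": 0,"turn": 0.1}

```text
t: 28.58
ee_pos: [0.4773, 0.2035, 0.329]
ee_rot: [[-0.028, 1.0, -0.0], [1.0, 0.028, -0.0], [-0.0, -0.0, -1.0]]
ft_force: [0.2, -1.3, -0.5]
grip_width: 0.0003
```

```bash
sed -i "s/;lidplane('blue',(.645,-.21))//" m3.py; python3 m3.py; python3 - <<'E'
from h import *
yd=np.array([.125,.992]);C=np.array([.448,-.285]);T=C+.095*yd;print(T)
plan(T[0],T[1],.12,82.5,n=14)
E
```

```text
yellow scene 100 [ 0.461 -0.239  0.069] yaw -7.8 lid 1.96 box centre [ 0.456 -0.28 ] yd [0.136 0.991]
yellow side 188 [ 0.451 -0.24   0.062] yaw -6.8 lid 1.99 box centre [ 0.446 -0.286] yd [0.118 0.993]
28.675 [0.47765438 0.20183566 0.32851726]
[ 0.459875 -0.19076 ]
t 28.68 cur [0.4777 0.2018 0.3285] yaw 91.43 q [ 0.17  0.4   1.51 -0.    1.24 -1.42] F [-0.1 -0.6 -0.8] w 0.0003
 dx -0.187 dy -0.013 dz 0.017 turn 0.074 
 dx -0.187 dy -0.011 dz 0.017 turn 0.074 
 dx -0.187 dy -0.009 dz 0.017 turn 0.074 
 dx -0.187 dy -0.007 dz 0.017 turn 0.074 
 dx -0.187 dy -0.005 dz 0.017 turn 0.074 
 dx -0.187 dy -0.003 dz 0.017 turn 0.074 
 dx -0.187 dy -0.001 dz 0.017 turn 0.074 
 dx -0.187 dy 0.001 dz 0.017 turn 0.074 
 dx -0.187 dy 0.004 dz 0.017 turn 0.074 
 dx -0.187 dy 0.006 dz 0.017 turn 0.074 
 dx -0.187 dy 0.008 dz 0.017 turn 0.074 
 dx -0.187 dy 0.010 dz 0.017 turn 0.074 
 dx -0.187 dy 0.012 dz 0.017 turn 0.074 
 dx -0.187 dy 0.014 dz 0.017 turn 0.074
```

View pics/side_now.png

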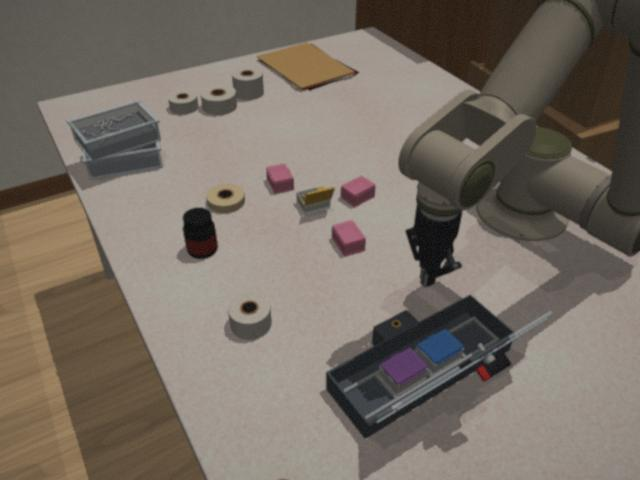

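carry_out:
  series:
    - {"dx": -0.187,"dy": -0.013,"dz": 0.017,"turn": 0.074}
    - {"dx": -0.187,"dy": -0.011,"dz": 0.017,"turn": 0.074}
    - {"dx": -0.187,"dy": -0.009,"dz": 0.017,"turn": 0.074}
    - {"dx": -0.187,"dy": -0.007,"dz": 0.017,"turn": 0.074}
    - {"dx": -0.187,"dy": -0.005,"dz": 0.017,"turn": 0.074}

```text
t: 29.3
ee_pos: [0.4715, 0.0628, 0.3158]
ee_rot: [[0.028, 1.0, -0.001], [1.0, -0.028, 0.0], [0.0, -0.001, -1.0]]
ft_force: [0.7, 0.1, 0.7]
grip_width: 0.0
```

carry_out:
  series:
    - {"dx": -0.187,"dy": -0.003,"dz": 0.017,"turn": 0.074}
    - {"dx": -0.187,"dy": -0.001,"dz": 0.017,"turn": 0.074}
    - {"dx": -0.187,"dy": 0.001,"dz": 0.017,"turn": 0.074}
    - {"dx": -0.187,"dy": 0.004,"dz": 0.017,"turn": 0.074}
    - {"dx": -0.187,"dy": 0.006,"dz": 0.017,"turn": 0.074}

```text
t: 29.92
ee_pos: [0.4655, -0.0773, 0.303]
ee_rot: [[0.084, 0.996, -0.001], [0.996, -0.084, 0.001], [0.001, -0.001, -1.0]]
ft_force: [-0.6, 0.6, 0.5]
grip_width: -0.0002
```

carry_out:
  series:
    - {"dx": -0.187,"dy": 0.008,"dz": 0.017,"turn": 0.074}
    - {"dx": -0.187,"dy": 0.01,"dz": 0.017,"turn": 0.074}
    - {"dx": -0.187,"dy": 0.012,"dz": 0.017,"turn": 0.074}
    - {"dx": -0.187,"dy": 0.014,"dz": 0.017,"turn": 0.074}
    - {"dx": 0,"dy": 0,"dz": 0,"turn": 0}

```text
t: 30.55
ee_pos: [0.4609, -0.1901, 0.2927]
ee_rot: [[0.13, 0.992, -0.001], [0.992, -0.13, 0.001], [0.001, -0.001, -1.0]]
ft_force: [-0.3, -0.0, 0.1]
grip_width: 0.0004
```

```bash
python3 - <<'E'
from h import *
p,d,c=snap('wrist');cv2.imwrite('pics/w17.png',p[:,:,::-1])
plan(.4595,-.191,.058,82.5,n=4)
E
```

```text
t 30.6 cur [ 0.4609 -0.1891  0.2929] yaw 82.61 q [-0.63  0.41  1.61  0.    1.12 -2.07] F [0.2 0.4 0.3] w -0.0002
 dx -0.004 dy -0.002 dz 0.103 turn 0.003 
 dx -0.004 dy -0.002 dz 0.103 turn 0.003 
 dx -0.004 dy -0.002 dz 0.103 turn 0.003 
 dx -0.004 dy -0.002 dz 0.103 turn 0.003
```

View pics/w17.png

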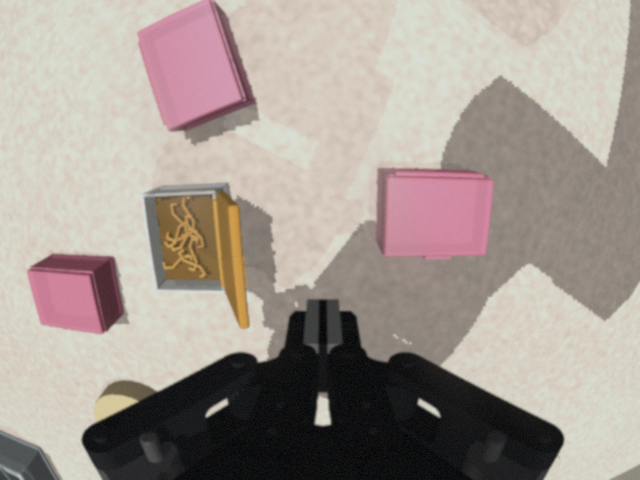

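carry_out:
  series:
    - {"dx": 0,"dy": 0,"dz": 0.1,"turn": 0}
    - {"dx": 0,"dy": 0,"dz": 0.1,"turn": 0}
    - {"dx": 0,"dy": 0,"dz": 0.1,"turn": 0}
    - {"dx": 0,"dy": 0,"dz": 0.1,"turn": 0}
    - {"dx": 0,"dy": 0,"dz": 0.01,"turn": 0}

```text
t: 31.22
ee_pos: [0.4609, -0.1878, 0.2314]
ee_rot: [[0.126, 0.992, -0.002], [0.992, -0.126, 0.002], [0.001, -0.002, -1.0]]
ft_force: [0.9, 0.0, 0.3]
grip_width: 0.0001
```

carry_out:
  series:
    - {"dx": -0.12,"dy": 0,"dz": 0,"turn": 0}
    - {"dx": -0.12,"dy": 0,"dz": 0,"turn": 0}
    - {"dx": -0.12,"dy": 0,"dz": 0,"turn": 0}
    - {"dx": -0.12,"dy": 0,"dz": 0,"turn": 0}
    - {"dx": -0.12,"dy": 0,"dz": 0,"turn": 0}

```text
t: 31.85
ee_pos: [0.4492, -0.2797, 0.2322]
ee_rot: [[0.128, 0.992, 0.0], [0.992, -0.128, -0.0], [-0.0, 0.0, -1.0]]
ft_force: [-0.2, 0.5, -0.3]
grip_width: 0.0002
```

carry_out:
  series:
    - {"dx": -0.04,"dy": 0,"dz": 0.03,"turn": 0}
    - {"dx": -0.03,"dy": 0,"dz": 0.03,"turn": 0}
    - {"dx": 0,"dy": 0,"dz": 0.03,"turn": 0}
    - {"dx": 0,"dy": 0,"dz": 0.035,"turn": 0}
    - {"dx": 0,"dy": 0,"dz": 0,"turn": 0}

```text
t: 32.48
ee_pos: [0.4483, -0.2882, 0.2134]
ee_rot: [[0.127, 0.992, -0.0], [0.992, -0.127, 0.0], [0.0, -0.0, -1.0]]
ft_force: [-0.7, 0.0, 1.3]
grip_width: 0.0
```

carry_out:
  series:
    - {"dx": 0,"dy": 0,"dz": -0.2,"turn": 0}
    - {"dx": 0,"dy": 0.1,"dz": -0.2,"turn": 0}
    - {"dx": 0,"dy": 0.1,"dz": -0.2,"turn": 0}
    - {"dx": 0,"dy": 0.1,"dz": -0.2,"turn": 0}
    - {"dx": 0,"dy": 0,"dz": 0,"turn": 0}
  fingers: -1

```text
t: 33.1
ee_pos: [0.4936, -0.2941, 0.3351]
ee_rot: [[0.126, 0.992, 0.003], [0.992, -0.126, -0.003], [-0.002, 0.004, -1.0]]
ft_force: [0.2, 0.3, -0.2]
grip_width: 0.0852
```

```bash
python3 - <<'E'
from h import *
snap('wrist');lid('yellow');p,d,c=lid('yellow');cv2.imwrite('pics/w18.png',p[:,:,::-1])
plan(.448,-.285,.157,82.5,n=3)
E
```

```text
yellow wrist pix [314. 194.] centre mm [ 456.6 -293.9] size [35.8 33.4] yaw -7.5
yellow wrist pix [314. 196.] centre mm [ 457.5 -293.2] size [35.4 35. ] yaw 82.6
t 33.25 cur [ 0.4925 -0.294   0.3323] yaw 82.69 q [-0.74  0.48  1.35 -0.    1.31 -2.19] F [ 0.5 -0.4 -0.6] w 0.0859
 dx 0.007 dy -0.101 dz 0.005 turn 0.008 
 dx 0.007 dy -0.101 dz 0.005 turn 0.008 
 dx 0.007 dy -0.101 dz 0.005 turn 0.008
```

View pics/w18.png

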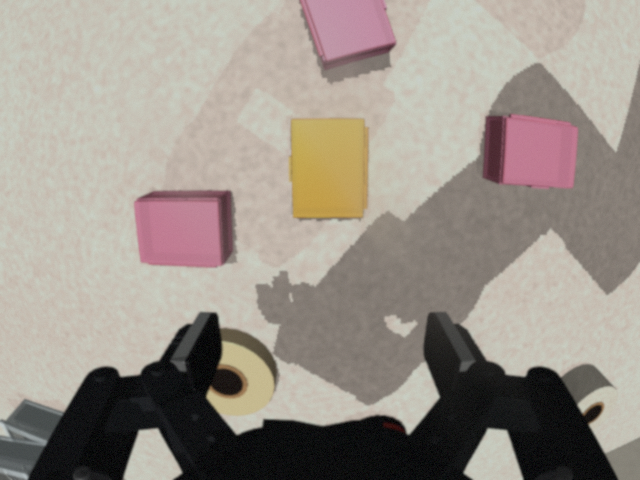

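```bash
sed -i 's/yellow=(12,26,150)/yellow=(12,28,100)/' h.py; python3 - <<'E'
from h import *
lid('yellow',amin=1500);
plan(.448,-.285,.157,82.5,n=3)
E
```

```text
yellow wrist pix [328. 168.] centre mm [ 441.5 -284.4] size [71.  54.9] yaw -6.9
t 33.3 cur [ 0.4925 -0.2941  0.3322] yaw 82.68 q [-0.74  0.48  1.35 -0.    1.31 -2.19] F [-0.2  0.1 -0.2] w 0.0857
 dx 0.007 dy -0.101 dz 0.005 turn 0.007 
 dx 0.007 dy -0.101 dz 0.005 turn 0.007 
 dx 0.007 dy -0.101 dz 0.005 turn 0.007
```

```bash
python3 - <<'E'
from h import *
plan(.4418,-.2844,.157,83.0,n=3)
E
```

```text
t 33.3 cur [ 0.4925 -0.2941  0.3322] yaw 82.68 q [-0.74  0.48  1.35 -0.    1.31 -2.19] F [-0.2  0.1 -0.2] w 0.0857
 dx 0.007 dy -0.114 dz 0.005 turn -0.013 
 dx 0.007 dy -0.114 dz 0.005 turn -0.013 
 dx 0.007 dy -0.114 dz 0.005 turn -0.013
```

carry_out:
  series:
    - {"dx": 0.007,"dy": -0.114,"dz": 0.005,"turn": -0.013}
    - {"dx": 0.007,"dy": -0.114,"dz": 0.005,"turn": -0.013}
    - {"dx": 0.007,"dy": -0.114,"dz": 0.005,"turn": -0.013}
    - {"dx": 0,"dy": 0,"dz": 0.2,"turn": 0}
    - {"dx": 0,"dy": 0,"dz": 0.2,"turn": 0}

```text
t: 33.92
ee_pos: [0.4417, -0.2846, 0.27]
ee_rot: [[0.122, 0.993, -0.001], [0.993, -0.122, 0.001], [0.0, -0.001, -1.0]]
ft_force: [-0.6, -0.9, -0.3]
grip_width: 0.0857
```

carry_out:
  series:
    - {"dx": 0,"dy": 0,"dz": 0.2,"turn": 0}
    - {"dx": 0,"dy": 0,"dz": 0.2,"turn": 0}
    - {"dx": 0,"dy": 0,"dz": 0.18,"turn": 0}
    - {"dx": 0,"dy": 0,"dz": 0.015,"turn": 0}
    - {"dx": 0,"dy": 0,"dz": 0,"turn": 0}

```text
t: 34.55
ee_pos: [0.4423, -0.2849, 0.1823]
ee_rot: [[0.122, 0.993, 0.0], [0.993, -0.122, -0.0], [-0.0, 0.0, -1.0]]
ft_force: [0.5, 0.4, 0.2]
grip_width: 0.0854
```

carry_out:
  series:
    - {"dx": 0,"dy": 0,"dz": 0,"turn": 0}
    - {"dx": 0,"dy": 0,"dz": 0,"turn": 0}
    - {"dx": 0,"dy": 0,"dz": 0,"turn": 0}
    - {"dx": 0,"dy": 0,"dz": 0,"turn": 0}
    - {"dx": 0,"dy": 0,"dz": 0,"turn": 0}
  fingers: 1

```text
t: 35.17
ee_pos: [0.4424, -0.2848, 0.183]
ee_rot: [[0.122, 0.993, 0.001], [0.993, -0.122, -0.001], [-0.001, 0.001, -1.0]]
ft_force: [-0.9, 1.2, 5.7]
grip_width: 0.053
```

carry_out:
  series:
    - {"dx": 0,"dy": 0,"dz": -0.1,"turn": 0}
    - {"dx": 0,"dy": 0,"dz": -0.2,"turn": 0}
    - {"dx": 0,"dy": 0,"dz": -0.25,"turn": 0}
    - {"dx": 0,"dy": 0,"dz": -0.25,"turn": 0}
    - {"dx": 0,"dy": 0,"dz": -0.2,"turn": 0}

```text
t: 35.8
ee_pos: [0.4421, -0.2845, 0.3345]
ee_rot: [[0.122, 0.993, 0.001], [0.993, -0.122, -0.001], [-0.001, 0.001, -1.0]]
ft_force: [0.5, -0.4, -2.3]
grip_width: 0.0533
```

```bash
python3 - <<'E'
from h import *
s=bot.get_state();print(s['ee_pos'],s['grip_width'])
p,d,c=snap('wrist');cv2.imwrite('pics/w19.png',p[:,:,::-1])
y=np.radians(3.35);T=(.5152-.126*np.cos(y)+.0013,.2616-.126*np.sin(y)+.0012);print(T)
plan(*T,.160,93.35,n=15)
E
```

```text
[ 0.44206747 -0.28445107  0.33446152] 0.05328078327374973
(np.float64(0.3907153084988619), np.float64(0.25543716196270094))
t 35.85 cur [ 0.4424 -0.2847  0.338 ] yaw 83.03 q [-0.8   0.4   1.48 -0.    1.26 -2.25] F [ 1.3 -0.7  1.9] w 0.0531
 dx 0.235 dy -0.052 dz 0.002 turn -0.080 
 dx 0.236 dy -0.049 dz 0.002 turn -0.080 
 dx 0.237 dy -0.046 dz 0.002 turn -0.080 
 dx 0.237 dy -0.043 dz 0.002 turn -0.080 
 dx 0.238 dy -0.041 dz 0.002 turn -0.080 
 dx 0.238 dy -0.038 dz 0.002 turn -0.080 
 dx 0.239 dy -0.035 dz 0.002 turn -0.080 
 dx 0.239 dy -0.032 dz 0.002 turn -0.080 
 dx 0.239 dy -0.029 dz 0.002 turn -0.080 
 dx 0.240 dy -0.026 dz 0.002 turn -0.080 
 dx 0.240 dy -0.023 dz 0.002 turn -0.080 
 dx 0.240 dy -0.020 dz 0.002 turn -0.080 
 dx 0.241 dy -0.018 dz 0.002 turn -0.080 
 dx 0.241 dy -0.015 dz 0.002 turn -0.080 
 dx 0.241 dy -0.012 dz 0.002 turn -0.080
```

View pics/w19.png

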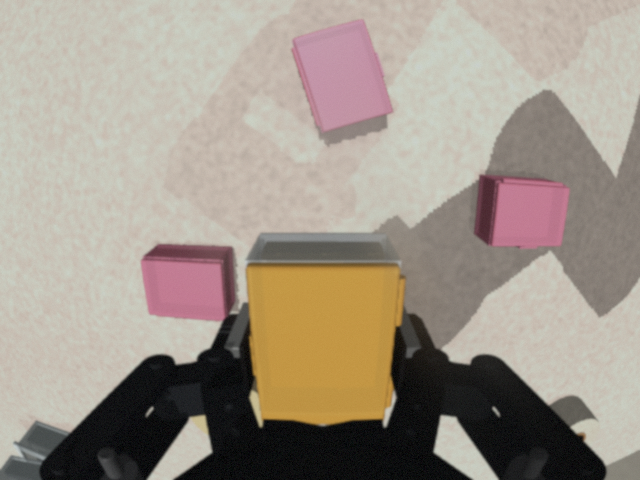

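carry_out:
  series:
    - {"dx": 0.235,"dy": -0.052,"dz": 0.002,"turn": -0.08}
    - {"dx": 0.236,"dy": -0.049,"dz": 0.002,"turn": -0.08}
    - {"dx": 0.237,"dy": -0.046,"dz": 0.002,"turn": -0.08}
    - {"dx": 0.237,"dy": -0.043,"dz": 0.002,"turn": -0.08}
    - {"dx": 0.238,"dy": -0.041,"dz": 0.002,"turn": -0.08}

```text
t: 36.48
ee_pos: [0.4247, -0.1035, 0.3306]
ee_rot: [[0.062, 0.998, 0.0], [0.998, -0.062, 0.0], [0.0, 0.0, -1.0]]
ft_force: [0.9, 0.1, -1.7]
grip_width: 0.0528
```

carry_out:
  series:
    - {"dx": 0.238,"dy": -0.038,"dz": 0.002,"turn": -0.08}
    - {"dx": 0.239,"dy": -0.035,"dz": 0.002,"turn": -0.08}
    - {"dx": 0.239,"dy": -0.032,"dz": 0.002,"turn": -0.08}
    - {"dx": 0.239,"dy": -0.029,"dz": 0.002,"turn": -0.08}
    - {"dx": 0.24,"dy": -0.026,"dz": 0.002,"turn": -0.08}

```text
t: 37.1
ee_pos: [0.4075, 0.0765, 0.3292]
ee_rot: [[0.002, 1.0, 0.0], [1.0, -0.002, -0.0], [-0.0, 0.0, -1.0]]
ft_force: [-0.3, -0.7, -1.9]
grip_width: 0.0526
```

carry_out:
  series:
    - {"dx": 0.24,"dy": -0.023,"dz": 0.002,"turn": -0.08}
    - {"dx": 0.24,"dy": -0.02,"dz": 0.002,"turn": -0.08}
    - {"dx": 0.241,"dy": -0.018,"dz": 0.002,"turn": -0.08}
    - {"dx": 0.241,"dy": -0.015,"dz": 0.002,"turn": -0.08}
    - {"dx": 0.241,"dy": -0.012,"dz": 0.002,"turn": -0.08}

```text
t: 37.72
ee_pos: [0.3903, 0.2566, 0.3277]
ee_rot: [[-0.059, 0.998, 0.0], [0.998, 0.059, -0.0], [-0.0, 0.0, -1.0]]
ft_force: [1.3, 0.1, -2.0]
grip_width: 0.0527
```

```bash
python3 - <<'E'
from h import *
snap('wrist')
plan(.3907,.2554,.030,93.35,n=4)
E
```

```text
t 37.77 cur [0.3898 0.2592 0.3277] yaw 93.47 q [ 0.33  0.32  1.64  0.    1.18 -1.3 ] F [-2.3  0.7 -1.7] w 0.0527
 dx -0.006 dy 0.001 dz 0.208 turn 0.003 
 dx -0.006 dy 0.001 dz 0.208 turn 0.003 
 dx -0.006 dy 0.001 dz 0.208 turn 0.003 
 dx -0.006 dy 0.001 dz 0.208 turn 0.003
```

carry_out:
  series:
    - {"dx": 0,"dy": 0,"dz": 0.21,"turn": 0}
    - {"dx": 0,"dy": 0,"dz": 0.21,"turn": 0}
    - {"dx": 0,"dy": 0,"dz": 0.21,"turn": 0}
    - {"dx": 0,"dy": 0,"dz": 0.2,"turn": 0}
    - {"dx": 0,"dy": 0,"dz": 0,"turn": 0}

```text
t: 38.4
ee_pos: [0.3904, 0.2552, 0.2019]
ee_rot: [[-0.058, 0.998, -0.004], [0.998, 0.058, -0.001], [-0.001, -0.004, -1.0]]
ft_force: [-0.1, 0.3, -2.1]
grip_width: 0.0528
```

```bash
python3 - <<'E'
from h import *
snap('wrist')
p,d,c=snap('wrist');cv2.imwrite('pics/w20.png',cv2.resize(p[180:300,200:440,::-1],(800,400)))
plan(.3907,.2554,.014,93.35,n=1)
E
```

```text
t 38.5 cur [0.391  0.2555 0.2038] yaw 93.33 q [ 0.32  0.51  1.8  -0.    0.83 -1.3 ] F [ 0.2 -1.  -1.4] w 0.0525
 dx -0.000 dy -0.002 dz 0.112 turn -0.003
```

View pics/w20.png

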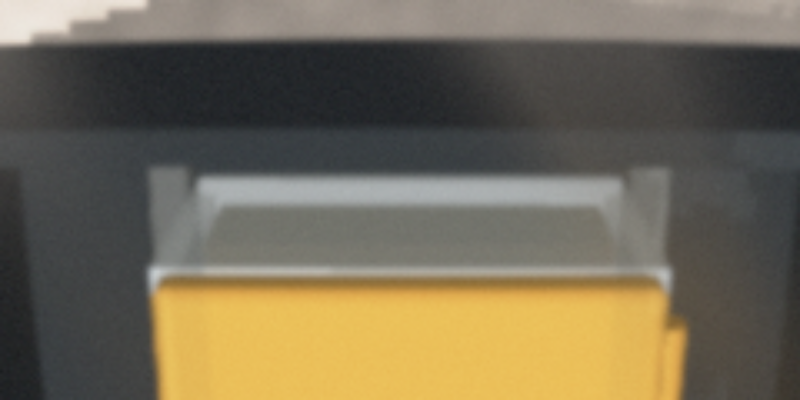

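```bash
python3 - <<'E'
from h import *
c=cams.get_calibration('wrist');s=bot.get_state();R=np.array(s['ee_rot']);o=np.array(s['ee_pos'])
for u,v,z in [(259,233.7,o[2]-.1825),(388,233.7,o[2]-.1825),(256,233,.012),(390,233,.012),(322,230,.012)]:
    print(np.round(((wplane(c,u,v,z))-o)@R*1000,1))
E
```

```text
[-28.1 -37.1 182.5]
[ 27.3 -37.1 182.5]
[-31.1 -34.6 191.8]
[ 30.  -34.6 191.8]
[ -1.  -36.  191.8]
```

```bash
python3 - <<'E'
from h import *
p=cv2.imread('pics/w16.png')
cv2.imwrite('pics/c16.png',cv2.resize(p[0:230,200:500],(780,598),interpolation=cv2.INTER_CUBIC))
c=cams.get_calibration('wrist');s=bot.get_state();R=np.array(s['ee_rot']);o=np.array(s['ee_pos'])
E=np.array(c['extrinsics']);T=np.eye(4);T[:3,:3]=R;T[:3,3]=o
rel=np.linalg.inv(T)@E
y=np.radians(93.3);Rw=np.array([[np.cos(y),np.sin(y),0],[np.sin(y),-np.cos(y),0],[0,0,-1.]])
Tw=np.eye(4);Tw[:3,:3]=Rw;Tw[:3,3]=[.4754,.2488,.2383]
c2=dict(c);c2['extrinsics']=Tw@rel
def loc(P):
    t=np.radians(3.35);d=np.array(P)[:2]-[.5152,.2616];return np.round(1000*np.array([d[0]*np.cos(t)+d[1]*np.sin(t),-d[0]*np.sin(t)+d[1]*np.cos(t)]),1)
for u,v,z in [(345,38,.012),(345,48,.012),(345,194,.012),(345,205,.012),(210,12,.052),(487,18,.052)]:
    print(u,v,loc(wplane(c2,u,v,z)))
# today's frame
for u,v,z in [(322,230,.012),(322,219,.004),(322,193,.052)]: print('now',loc(wplane(c,u,v,z)))
E
```

```text
345 38 [-169.8    0.4]
345 48 [-164.3    0.4]
345 194 [-86.5   0.7]
345 205 [-80.5   0.8]
210 12 [-175.   -58.7]
487 18 [-175.7   60.9]
now [-160.1    0.2]
now [-163.2    0.2]
now [-184.4    0.3]
```

View pics/c16.png

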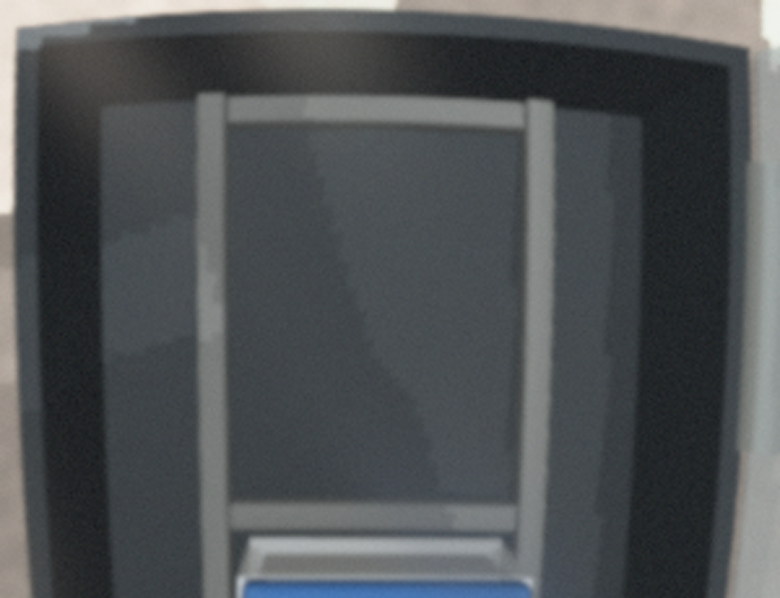

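```bash
python3 - <<'E'
from h import *
c=cams.get_calibration('wrist')
def loc(P):
    t=np.radians(3.35);d=np.array(P)[:2]-[.5152,.2616];return np.round(1000*np.array([d[0]*np.cos(t)+d[1]*np.sin(t),-d[0]*np.sin(t)+d[1]*np.cos(t)]),1)
for u,v,z in [(322,230,.052),(322,219,.052),(322,193,.0)]: print('now',loc(wplane(c,u,v,z)))
E
```

```text
now [-171.7    0.3]
now [-175.5    0.3]
now [-174.8    0.2]
```

carry_out:
  series:
    - {"dx": 0,"dy": -0.004,"dz": 0,"turn": 0}
    - {"dx": 0,"dy": 0,"dz": 0.04,"turn": 0}
    - {"dx": 0,"dy": 0,"dz": 0.04,"turn": 0}
    - {"dx": 0,"dy": 0,"dz": 0.03,"turn": 0}
    - {"dx": 0,"dy": 0,"dz": 0,"turn": 0}

```text
t: 39.12
ee_pos: [0.3901, 0.2554, 0.187]
ee_rot: [[-0.058, 0.998, 0.0], [0.998, 0.058, -0.0], [-0.0, 0.0, -1.0]]
ft_force: [-3.0, -1.1, 9.9]
grip_width: 0.0527
```

```bash
python3 - <<'E'
from h import *
p,d,c=snap('side');cv2.imwrite('pics/s20.png',cv2.resize(p[280:440,310:530,::-1],(770,560)))
plan(.3907,.2554,.014,93.35,n=1)
E
```

```text
t 39.17 cur [0.3901 0.2554 0.187 ] yaw 93.34 q [ 0.32  0.54  1.82 -0.    0.79 -1.3 ] F [-3.1 -0.4  9.5] w 0.0528
 dx -0.000 dy 0.004 dz 0.000 turn -0.001
```

View pics/s20.png

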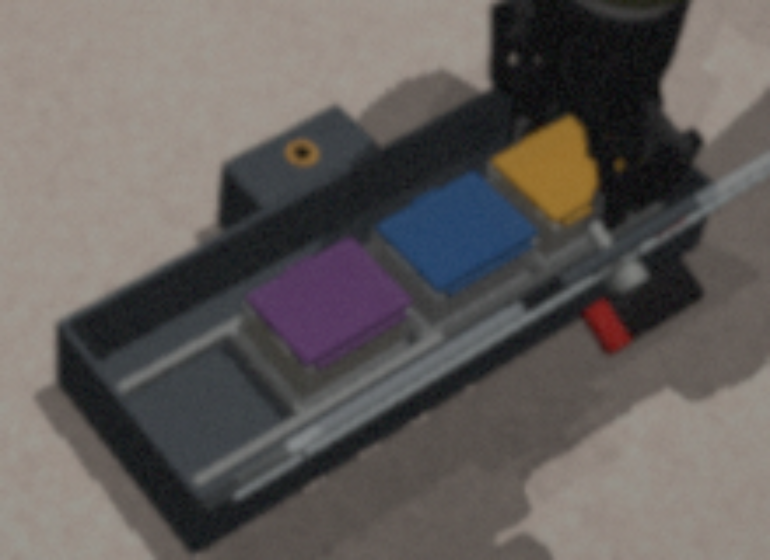

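carry_out:
  series:
    - {"dx": 0,"dy": 0,"dz": 0,"turn": 0}
    - {"dx": 0,"dy": 0,"dz": 0,"turn": 0}
    - {"dx": 0,"dy": 0,"dz": 0,"turn": 0}
    - {"dx": 0,"dy": 0,"dz": 0,"turn": 0}
    - {"dx": 0,"dy": 0,"dz": -0.05,"turn": 0}
  fingers: -0.7

```text
t: 39.8
ee_pos: [0.3902, 0.2554, 0.1939]
ee_rot: [[-0.058, 0.998, -0.001], [0.998, 0.058, -0.0], [-0.0, -0.001, -1.0]]
ft_force: [1.1, -0.0, 0.1]
grip_width: 0.0728
```

carry_out:
  series:
    - {"dx": 0,"dy": 0,"dz": -0.15,"turn": 0}
    - {"dx": 0,"dy": 0,"dz": -0.15,"turn": 0}
    - {"dx": 0,"dy": 0,"dz": -0.05,"turn": 0}
    - {"dx": -0.04,"dy": 0,"dz": 0,"turn": 0}
    - {"dx": -0.04,"dy": 0,"dz": 0,"turn": 0}

```text
t: 40.42
ee_pos: [0.3908, 0.2429, 0.2458]
ee_rot: [[-0.058, 0.998, -0.001], [0.998, 0.058, -0.0], [-0.0, -0.001, -1.0]]
ft_force: [1.1, 0.0, 0.4]
grip_width: 0.0724
```

carry_out:
  series:
    - {"dx": 0,"dy": 0,"dz": 0,"turn": 0}
    - {"dx": 0,"dy": 0,"dz": 0,"turn": 0}
    - {"dx": 0,"dy": 0,"dz": 0,"turn": 0}
    - {"dx": 0,"dy": 0,"dz": 0.05,"turn": 0}
    - {"dx": 0,"dy": 0,"dz": 0,"turn": 0}
  fingers: 1

```text
t: 41.05
ee_pos: [0.3908, 0.2434, 0.2383]
ee_rot: [[-0.058, 0.998, -0.001], [0.998, 0.058, -0.0], [-0.0, -0.001, -1.0]]
ft_force: [-0.3, 0.3, -0.1]
grip_width: 0.0002
```

```bash
python3 - <<'E'
from h import *
p,d,c=snap('wrist');cv2.imwrite('pics/w21.png',p[:,:,::-1])
plan(.3900,.2434,.043,93.35,n=1)
E
```

```text
t 41.1 cur [0.3909 0.2434 0.2386] yaw 93.33 q [ 0.3   0.44  1.78  0.    0.92 -1.33] F [ 0.3 -0.2 -0.3] w 0.0001
 dx 0.000 dy -0.006 dz 0.151 turn -0.002
```

View pics/w21.png

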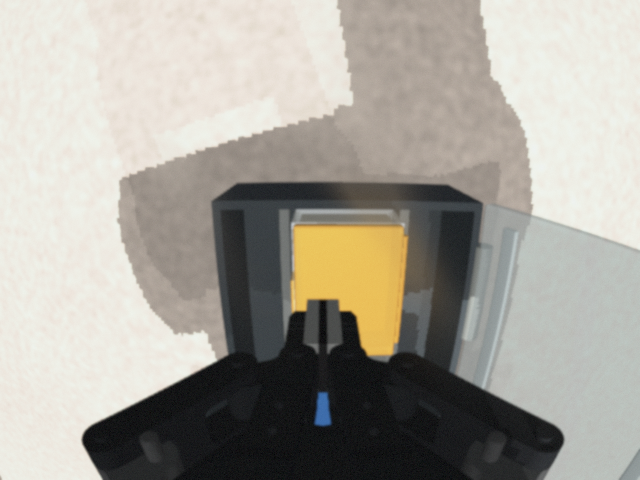

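carry_out:
  series:
    - {"dx": 0,"dy": 0,"dz": 0.07,"turn": 0}
    - {"dx": 0,"dy": 0,"dz": 0.05,"turn": 0}
    - {"dx": 0,"dy": 0,"dz": 0.02,"turn": 0}
    - {"dx": 0,"dy": 0,"dz": 0.005,"turn": 0}
    - {"dx": 0,"dy": 0,"dz": 0,"turn": 0}

```text
t: 41.72
ee_pos: [0.3908, 0.2434, 0.2173]
ee_rot: [[-0.058, 0.998, -0.0], [0.998, 0.058, -0.0], [-0.0, -0.0, -1.0]]
ft_force: [-1.8, -0.2, 3.2]
grip_width: -0.0001
```

carry_out:
  series:
    - {"dx": 0,"dy": 0,"dz": -0.15,"turn": 0}
    - {"dx": 0,"dy": 0.2,"dz": -0.3,"turn": 0}
    - {"dx": 0,"dy": 0.3,"dz": -0.25,"turn": 0}
    - {"dx": 0,"dy": 0.3,"dz": -0.25,"turn": 0}
    - {"dx": 0,"dy": 0.3,"dz": -0.25,"turn": 0}

```text
t: 42.35
ee_pos: [0.5568, 0.253, 0.3986]
ee_rot: [[-0.058, 0.998, 0.0], [0.998, 0.058, 0.0], [0.0, 0.0, -1.0]]
ft_force: [-0.0, 0.3, -0.5]
grip_width: -0.0
```

carry_out:
  series:
    - {"dx": 0,"dy": 0.1,"dz": 0,"turn": 0}
    - {"dx": 0,"dy": 0.1,"dz": 0,"turn": 0}
    - {"dx": 0,"dy": 0,"dz": 0,"turn": 0}
    - {"dx": 0,"dy": 0,"dz": 0,"turn": 0}
    - {"dx": 0,"dy": 0,"dz": 0,"turn": 0}

```text
t: 42.98
ee_pos: [0.5851, 0.2548, 0.3974]
ee_rot: [[-0.058, 0.998, -0.0], [0.998, 0.058, -0.0], [-0.0, -0.0, -1.0]]
ft_force: [-0.8, 0.2, 0.1]
grip_width: 0.0002
```

```bash
cat > chk.py <<'E'
from h import *
def loc(P):
    t=np.radians(3.35);d=np.array(P)[:2]-[.5152,.2616];return np.round(1000*np.array([d[0]*np.cos(t)+d[1]*np.sin(t),-d[0]*np.sin(t)+d[1]*np.cos(t)]),1)
snap('wrist');img=snap('wrist');p,d,c=img
hsv=cv2.cvtColor(p,cv2.COLOR_RGB2HSV)
for k in COL:
    lo,hi,sm=COL[k];m=cv2.morphologyEx(cv2.inRange(hsv,(lo,sm,30),(hi,255,255)),cv2.MORPH_OPEN,np.ones((3,3)))
    q=max(cv2.findContours(m,cv2.RETR_EXTERNAL,cv2.CHAIN_APPROX_NONE)[0],key=cv2.contourArea)[:,0]
    P=wplane(c,q[:,0],q[:,1],.044)[:,:2];r=cv2.minAreaRect((P*1000).astype(np.float32))
    print(k,'local',loc(np.array(r[0])/1000),'size',np.round(r[1],1),'ang',round(r[2],1))
for n in ['scene','side']:
    q=snap(n);cv2.imwrite(f'pics/{n}_now.png',q[0][:,:,::-1])
    W=cloud(*q);H=cv2.cvtColor(q[0],cv2.COLOR_RGB2HSV)
    for k in COL:
        lo,hi,sm=COL[k];m=(H[...,0]>=lo)&(H[...,0]<=hi)&(H[...,1]>sm)&(abs(W[...,1]-.262)<.05)&(abs(W[...,0]-.5)<.2)
        P=W[m]
        top=P[P[:,2]>np.percentile(P[:,2],30)]
        if len(top)>20:
            A=np.c_[top[:,:2]-top[:,:2].mean(0),np.ones(len(top))];co=np.linalg.lstsq(A,top[:,2],rcond=None)[0];print(n,k,len(top),'z',co[2].round(4),'slope',co[:2].round(3))
cv2.imwrite('pics/w22.png',p[:,:,::-1])
s=bot.get_state();print(s['t'],s['ee_pos'])
E
python3 chk.py
```

```text
blue local [-42.   1.] size [70.8 55.2] ang 3.0
purple local [44.6 -0.9] size [71.2 54.5] ang 3.4
yellow local [-108.5    1.5] size [36.4 54.2] ang 4.4
scene blue 413 z 0.0432 slope [0.003 0.002]
scene purple 461 z 0.0441 slope [ 0.07  -0.152]
scene yellow 397 z 0.0436 slope [ 0.174 -0.014]
side blue 687 z 0.0663 slope [1.731 0.28 ]
side purple 845 z 0.1041 slope [3.042 1.137]
side yellow 642 z 0.0501 slope [0.769 0.209]
43.175 [0.58538098 0.25480232 0.39736167]
```

View pics/w22.png

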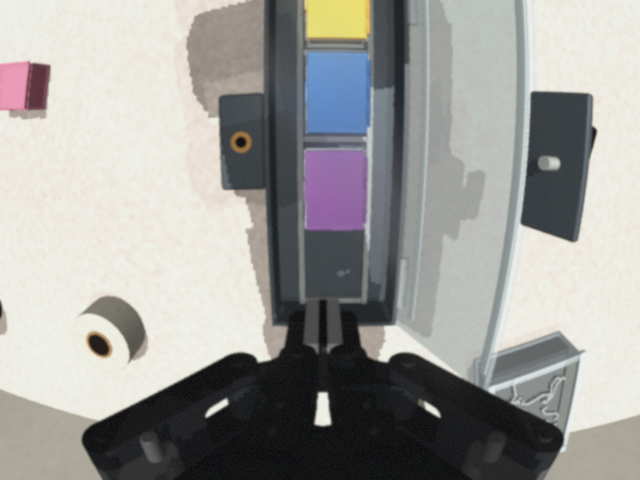

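View pics/scene_now.png

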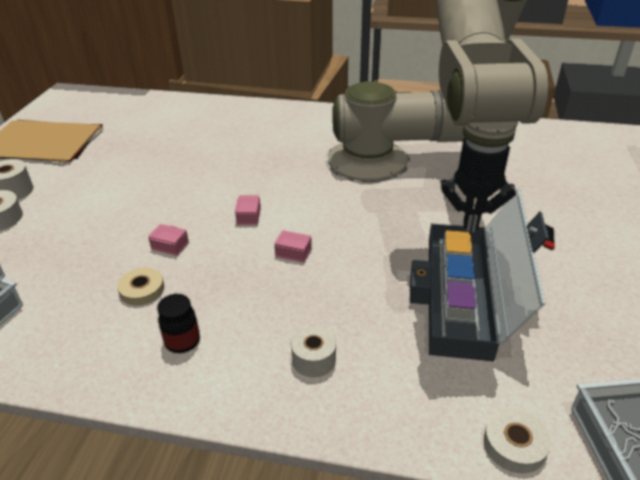

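```bash
cat > loc.py <<'E'
from h import *
def world(x,y):
    t=np.radians(3.35);return .5152+x*np.cos(t)-y*np.sin(t),.2616+x*np.sin(t)+y*np.cos(t)
def toolloc():
    s=bot.get_state();d=np.array(s['ee_pos'])[:2]-[.5152,.2616];t=np.radians(3.35)
    print('local TCP',np.round(1000*np.array([d[0]*np.cos(t)+d[1]*np.sin(t),-d[0]*np.sin(t)+d[1]*np.cos(t)]),1),'tip z',round(s['ee_pos'][2]-.173,4),'F',np.round(s['ft_force'],1),s['t'])
E
python3 - <<'E'
from loc import *
toolloc()
E
```

```text
local TCP [ 69.7 -10.9] tip z 0.2244 F [ 0.6 -0.6  0.4] 43.175
```

carry_out:
  series:
    - {"dx": 0,"dy": -0.24,"dz": 0,"turn": 0}
    - {"dx": 0,"dy": -0.24,"dz": 0,"turn": 0}
    - {"dx": 0,"dy": -0.24,"dz": 0,"turn": 0}
    - {"dx": 0,"dy": -0.24,"dz": 0,"turn": 0}
    - {"dx": 0,"dy": -0.24,"dz": 0,"turn": 0}

```text
t: 43.8
ee_pos: [0.4045, 0.2442, 0.3974]
ee_rot: [[-0.058, 0.998, 0.0], [0.998, 0.058, 0.0], [0.0, 0.0, -1.0]]
ft_force: [0.3, 0.5, -0.1]
grip_width: -0.0001
```

carry_out:
  series:
    - {"dx": 0.2,"dy": 0,"dz": 0,"turn": 0}
    - {"dx": 0.2,"dy": 0,"dz": 0,"turn": 0}
    - {"dx": 0.2,"dy": 0,"dz": 0,"turn": 0}
    - {"dx": 0.2,"dy": 0,"dz": 0,"turn": 0}
    - {"dx": 0.2,"dy": 0,"dz": 0,"turn": 0}

```text
t: 44.42
ee_pos: [0.3969, 0.395, 0.3974]
ee_rot: [[-0.058, 0.998, 0.0], [0.998, 0.058, 0.0], [0.0, 0.0, -1.0]]
ft_force: [-0.6, -0.8, -0.4]
grip_width: 0.0002
```

```bash
python3 - <<'E'
from loc import *
toolloc()
p,d,c=snap('wrist');cv2.imwrite('pics/w23.png',p[:,:,::-1])
p,d,c=snap('scene');cv2.imwrite('pics/s23.png',p[:,:,::-1])
toolloc()
E
```

```text
local TCP [-110.3  140.1] tip z 0.2244 F [-0.6 -0.8 -0.4] 44.425
local TCP [-110.5  141. ] tip z 0.224 F [-0.7 -0.7 -0.6] 44.525
```

View pics/w23.png

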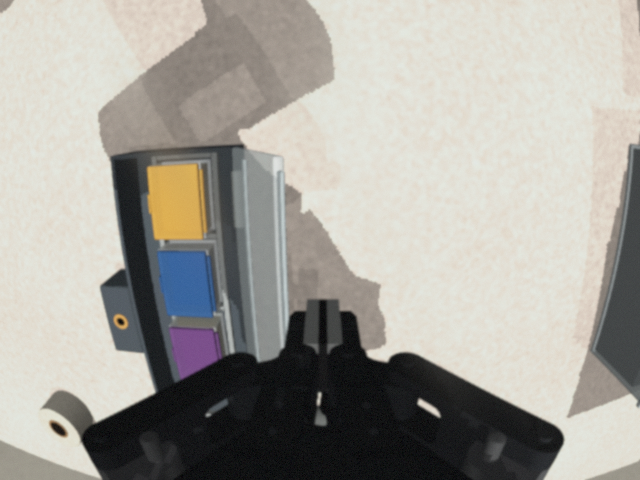

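View pics/s23.png

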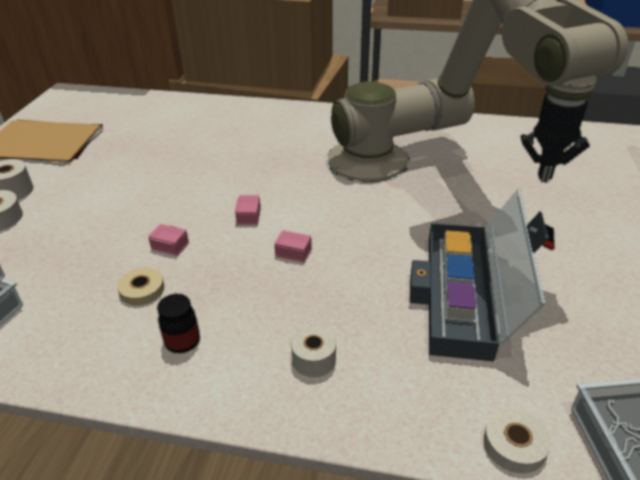

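carry_out:
  series:
    - {"dx": 0,"dy": 0,"dz": 0.12,"turn": 0}
    - {"dx": 0,"dy": 0,"dz": 0.12,"turn": 0}
    - {"dx": 0,"dy": 0,"dz": 0.12,"turn": 0}
    - {"dx": 0,"dy": 0,"dz": 0.12,"turn": 0}
    - {"dx": 0,"dy": 0,"dz": 0.12,"turn": 0}

```text
t: 45.15
ee_pos: [0.3972, 0.3933, 0.3069]
ee_rot: [[-0.058, 0.998, 0.0], [0.998, 0.058, -0.0], [-0.0, 0.0, -1.0]]
ft_force: [0.4, -0.0, -0.6]
grip_width: -0.0002
```

carry_out:
  series:
    - {"dx": -0.1,"dy": 0,"dz": 0,"turn": 0}
    - {"dx": -0.1,"dy": 0,"dz": 0,"turn": 0}
    - {"dx": -0.1,"dy": 0,"dz": 0,"turn": 0}
    - {"dx": -0.1,"dy": 0,"dz": 0,"turn": 0}
    - {"dx": -0.1,"dy": 0,"dz": 0,"turn": 0}

```text
t: 45.78
ee_pos: [0.4017, 0.3179, 0.3083]
ee_rot: [[-0.058, 0.998, 0.002], [0.998, 0.058, 0.001], [0.001, 0.002, -1.0]]
ft_force: [0.0, 2.2, -0.1]
grip_width: 0.0001
```

carry_out:
  series:
    - {"dx": -0.1,"dy": 0,"dz": 0,"turn": 0}
    - {"dx": -0.1,"dy": 0,"dz": 0,"turn": 0}
    - {"dx": -0.1,"dy": 0,"dz": 0,"turn": 0}
    - {"dx": -0.05,"dy": 0,"dz": 0,"turn": 0}
    - {"dx": 0,"dy": 0,"dz": 0,"turn": 0}

```text
t: 46.4
ee_pos: [0.4047, 0.2663, 0.3072]
ee_rot: [[-0.057, 0.998, -0.0], [0.998, 0.057, -0.0], [-0.0, -0.0, -1.0]]
ft_force: [0.5, 1.2, 1.4]
grip_width: -0.0001
```

```bash
python3 - <<'E'
from loc import *
toolloc()
p,d,c=snap('scene');cv2.imwrite('pics/s24.png',cv2.resize(p[120:380,380:620,::-1],(552,598)))
p,d,c=snap('wrist');cv2.imwrite('pics/w24.png',p[:,:,::-1])
E
```

```text
local TCP [-110.    11.1] tip z 0.1342 F [0.5 1.2 1.4] 46.4
```

View pics/s24.png

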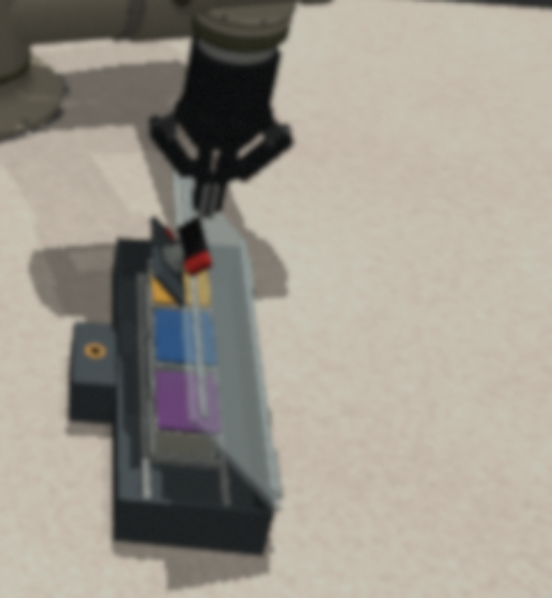

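View pics/w24.png

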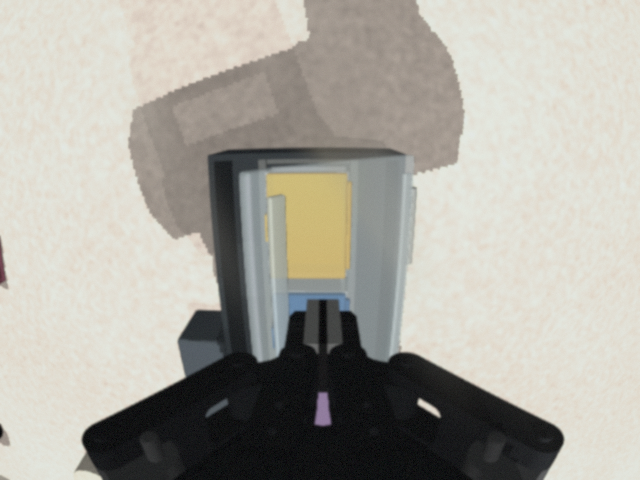

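carry_out:
  series:
    - {"dx": -0.06,"dy": 0,"dz": 0.05,"turn": 0}
    - {"dx": -0.06,"dy": 0,"dz": 0.08,"turn": 0}
    - {"dx": -0.05,"dy": 0,"dz": 0.1,"turn": 0}
    - {"dx": 0,"dy": 0,"dz": 0.1,"turn": 0}
    - {"dx": 0,"dy": 0,"dz": 0.08,"turn": 0}

```text
t: 47.12
ee_pos: [0.406, 0.2411, 0.2448]
ee_rot: [[-0.058, 0.998, -0.001], [0.998, 0.058, -0.0], [-0.0, -0.001, -1.0]]
ft_force: [1.3, -0.0, 0.5]
grip_width: 0.0003
```

carry_out:
  series:
    - {"dx": 0,"dy": 0,"dz": 0.04,"turn": 0}
    - {"dx": 0,"dy": 0,"dz": 0.03,"turn": 0}
    - {"dx": 0,"dy": 0,"dz": 0.02,"turn": 0}
    - {"dx": 0,"dy": 0,"dz": 0.005,"turn": 0}
    - {"dx": 0,"dy": 0,"dz": 0,"turn": 0}

```text
t: 47.75
ee_pos: [0.406, 0.2413, 0.2324]
ee_rot: [[-0.058, 0.998, 0.001], [0.998, 0.058, 0.0], [0.0, 0.001, -1.0]]
ft_force: [-3.3, -2.4, 9.2]
grip_width: 0.0002
```

```bash
python3 - <<'E'
from loc import *
toolloc()
p,d,c=snap('scene');cv2.imwrite('pics/s25.png',cv2.resize(p[120:380,380:620,::-1],(552,598)))
p,d,c=snap('wrist');cv2.imwrite('pics/w25.png',p[:,:,::-1])
E
```

```text
local TCP [-110.2  -13.8] tip z 0.0594 F [-3.3 -2.4  9.2] 47.75
```

View pics/s25.png

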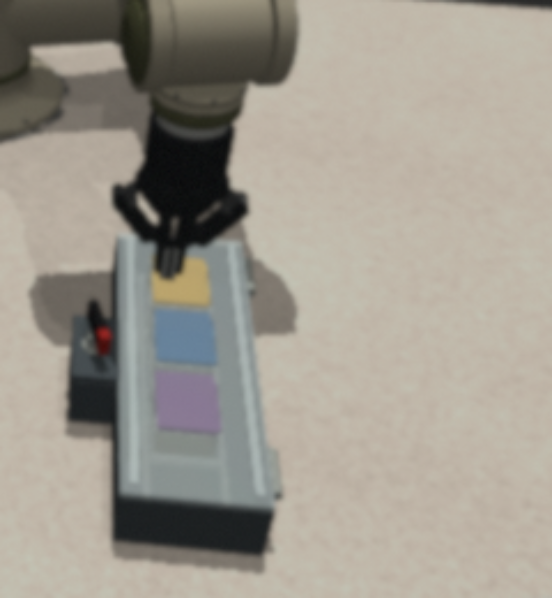

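carry_out:
  series:
    - {"dx": 0,"dy": 0,"dz": -0.2,"turn": 0}
    - {"dx": -0.1,"dy": 0.2,"dz": -0.25,"turn": 0}
    - {"dx": -0.12,"dy": 0.25,"dz": -0.2,"turn": 0}
    - {"dx": -0.12,"dy": 0.25,"dz": 0,"turn": 0}
    - {"dx": -0.1,"dy": 0.23,"dz": 0,"turn": 0}

```text
t: 48.48
ee_pos: [0.5503, 0.1828, 0.3296]
ee_rot: [[-0.058, 0.998, 0.001], [0.998, 0.058, 0.0], [0.0, 0.001, -1.0]]
ft_force: [-0.3, -0.3, -0.4]
grip_width: -0.0002
```

carry_out:
  series:
    - {"dx": 0,"dy": 0,"dz": 0,"turn": 0}
    - {"dx": 0,"dy": 0,"dz": 0,"turn": 0}
    - {"dx": 0,"dy": 0,"dz": 0,"turn": 0}
    - {"dx": 0,"dy": 0,"dz": 0,"turn": 0}
    - {"dx": 0,"dy": 0,"dz": 0,"turn": 0}
  fingers: -1

```text
t: 49.1
ee_pos: [0.5489, 0.1837, 0.3291]
ee_rot: [[-0.058, 0.998, 0.0], [0.998, 0.058, 0.0], [-0.0, 0.0, -1.0]]
ft_force: [0.5, -0.4, -0.7]
grip_width: 0.0853
```

```bash
python3 - <<'E'
from loc import *
toolloc()
p,d,c=snap('wrist');cv2.imwrite('pics/w26.png',p[:,:,::-1])
E
```

```text
local TCP [ 29.1 -79.7] tip z 0.1561 F [ 0.5 -0.4 -0.7] 49.1
```

View pics/w26.png

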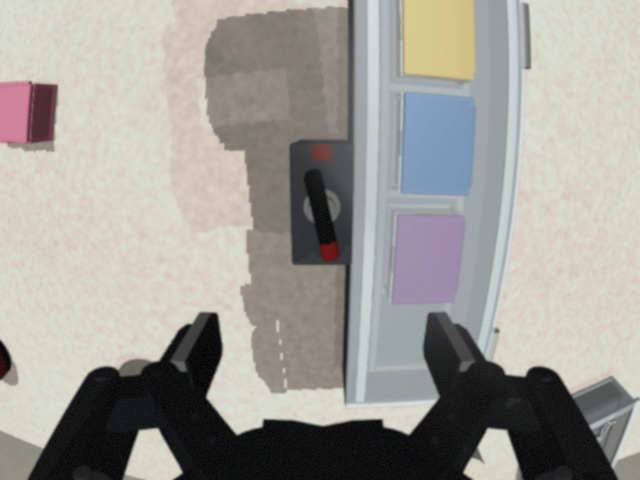

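```bash
python3 - <<'E'
from loc import *
p=cv2.imread('pics/w26.png');cv2.imwrite('pics/c26.png',cv2.resize(p[125:285,270:380],(412,600),interpolation=cv2.INTER_CUBIC))
c=cams.get_calibration('wrist')
print('axis world',world(0,-.081))
hsv=cv2.cvtColor(p,cv2.COLOR_BGR2HSV)
m=(((hsv[...,0]<6)|(hsv[...,0]>174))&(hsv[...,1]>150)&(hsv[...,2]>60)).astype(np.uint8);m[:,:270]=0;m[:,380:]=0;m[:130]=0
n,l,st,ce=cv2.connectedComponentsWithStats(m)
t=np.radians(3.35)
for i in range(1,n):
    if st[i,4]>20:
        P=wplane(c,*ce[i],.0915 if ce[i][1]>200 else .0595);print(st[i],ce[i],P)
        d=P[:2]-np.array(world(0,-.081));print('dist mm',np.hypot(*d)*1000,'angle rel case x',np.degrees(np.arctan2(d[1],d[0])-t))
E
```

```text
axis world (np.float64(0.519933253023978), np.float64(0.18073841260641116))
[320 242  19  19 276] [329.36231884 251.27898551] [0.53915114 0.18628935 0.0915    ]
dist mm 20.00350485080153 angle rel case x 12.760957857282207
```

View pics/c26.png

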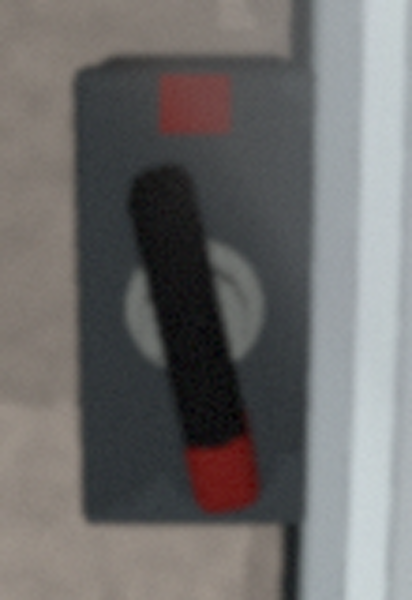

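```bash
python3 - <<'E'
from loc import *
c=cams.get_calibration('wrist');t=np.radians(3.35)
a=wplane(c,270+160/3.745,125+168/3.745,.0915);b=wplane(c,270+231/3.745,125+508/3.745,.0915)
ring=wplane(c,270+194/3.745,125+305/3.745,.063)
d=(b-a)[:2];print(a,b,'len',np.hypot(*d),'mid',(a+b)/2,'ang rel',np.degrees(np.arctan2(d[1],d[0])-t),'ring',ring)
plan(.5199,.181,.12,3.35+12.7+90,n=5)
E
```

```text
[0.49184665 0.17404398 0.0915    ] [0.54496531 0.18804587 0.0915    ] len 0.05493309452624638 mid [0.51840598 0.18104493 0.0915    ] ang rel 11.417068937333504 ring [0.51876884 0.18057824 0.063     ]
t 49.15 cur [0.549  0.1837 0.3291] yaw 93.34 q [ 0.12  0.49  1.34 -0.    1.31 -1.51] F [ 0.1  0.2 -0.4] w 0.0858
 dx -0.001 dy -0.039 dz 0.048 turn -0.296 
 dx 0.000 dy -0.039 dz 0.048 turn -0.296 
 dx 0.002 dy -0.039 dz 0.048 turn -0.296 
 dx 0.004 dy -0.039 dz 0.048 turn -0.296 
 dx 0.006 dy -0.039 dz 0.048 turn -0.296
```

carry_out:
  series:
    - {"dx": 0,"dy": -0.039,"dz": 0.048,"turn": -0.28}
    - {"dx": 0,"dy": -0.039,"dz": 0.048,"turn": -0.28}
    - {"dx": 0.002,"dy": -0.039,"dz": 0.048,"turn": -0.28}
    - {"dx": 0.004,"dy": -0.039,"dz": 0.048,"turn": -0.28}
    - {"dx": 0.006,"dy": -0.039,"dz": 0.048,"turn": -0.28}
  fingers: -0.2

```text
t: 49.78
ee_pos: [0.5197, 0.1811, 0.2928]
ee_rot: [[-0.266, 0.964, 0.0], [0.964, 0.266, 0.0], [0.0, 0.0, -1.0]]
ft_force: [0.9, 1.2, 0.3]
grip_width: 0.0513
```

carry_out:
  series:
    - {"dx": 0,"dy": 0,"dz": 0,"turn": 0}
    - {"dx": 0,"dy": 0,"dz": 0,"turn": 0}
    - {"dx": 0,"dy": 0,"dz": 0,"turn": 0}
    - {"dx": 0,"dy": 0,"dz": 0,"turn": 0}
    - {"dx": 0,"dy": 0,"dz": 0,"turn": 0}

```text
t: 50.4
ee_pos: [0.52, 0.1811, 0.293]
ee_rot: [[-0.265, 0.964, 0.0], [0.964, 0.265, 0.0], [-0.0, 0.0, -1.0]]
ft_force: [0.3, -0.7, 0.9]
grip_width: 0.0511
```

```bash
python3 - <<'E'
from loc import *
p,d,c=snap('wrist');cv2.imwrite('pics/w27.png',p[:,:,::-1])
plan(.5193,.181,.067,105.4,n=5)
E
```

```text
t 50.45 cur [0.52   0.1811 0.293 ] yaw 105.35 q [ 0.12  0.49  1.47 -0.    1.18 -1.72] F [1.5 0.6 0.6] w 0.0511
 dx 0.000 dy -0.001 dz 0.071 turn -0.001 
 dx 0.000 dy -0.001 dz 0.071 turn -0.001 
 dx 0.000 dy -0.001 dz 0.071 turn -0.001 
 dx 0.000 dy -0.001 dz 0.071 turn -0.001 
 dx 0.000 dy -0.001 dz 0.071 turn -0.001
```

View pics/w27.png

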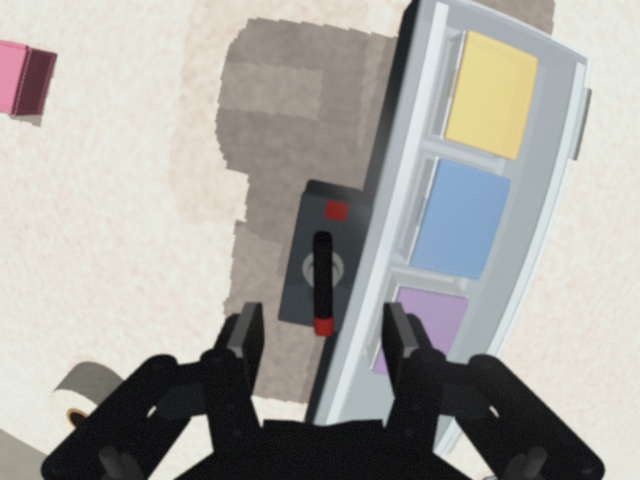

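carry_out:
  series:
    - {"dx": 0,"dy": 0,"dz": 0.09,"turn": 0}
    - {"dx": 0,"dy": 0,"dz": 0.09,"turn": 0}
    - {"dx": 0,"dy": 0,"dz": 0.09,"turn": 0}
    - {"dx": 0,"dy": 0,"dz": 0.07,"turn": 0}
    - {"dx": 0,"dy": 0,"dz": 0.012,"turn": 0}

```text
t: 51.08
ee_pos: [0.5199, 0.1811, 0.2393]
ee_rot: [[-0.265, 0.964, -0.001], [0.964, 0.265, -0.0], [0.0, -0.001, -1.0]]
ft_force: [-0.5, 0.1, -0.2]
grip_width: 0.0511
```

carry_out:
  series:
    - {"dx": 0,"dy": 0,"dz": 0,"turn": 0}
    - {"dx": 0,"dy": 0,"dz": 0,"turn": 0}
    - {"dx": 0,"dy": 0,"dz": 0,"turn": 0}
    - {"dx": 0,"dy": 0,"dz": 0,"turn": 0}
    - {"dx": 0,"dy": 0,"dz": 0,"turn": 0}
  fingers: 1
  squeeze: 40

```text
t: 51.7
ee_pos: [0.52, 0.1812, 0.2406]
ee_rot: [[-0.265, 0.964, 0.001], [0.964, 0.265, 0.0], [-0.0, 0.001, -1.0]]
ft_force: [-1.7, 2.1, 5.4]
grip_width: 0.0148
```

carry_out:
  series:
    - {"dx": 0,"dy": 0,"dz": 0,"turn": 0}
    - {"dx": 0,"dy": 0,"dz": 0,"turn": 0}
    - {"dx": 0,"dy": 0,"dz": 0,"turn": 0}
    - {"dx": 0,"dy": 0,"dz": 0,"turn": 0}
    - {"dx": 0,"dy": 0,"dz": 0,"turn": 0}

```text
t: 52.32
ee_pos: [0.52, 0.1812, 0.2406]
ee_rot: [[-0.265, 0.964, 0.001], [0.964, 0.265, 0.0], [0.0, 0.001, -1.0]]
ft_force: [-0.9, 1.6, 5.5]
grip_width: 0.0144
```

```bash
python3 - <<'E'
from loc import *
p,d,c=snap('wrist');cv2.imwrite('pics/w28.png',cv2.resize(p[150:400,200:450,::-1],(600,600)))
s=bot.get_state();print(s['grip_width'],s['ft_force'],s['moment'],s['q'])
E
```

```text
0.01493606075641903 [-1.466779    1.23893554  6.108711  ] [ 0.20302064  0.09493019 -0.01745765] [ 1.20256727e-01  5.54709414e-01  1.52933364e+00  1.64508333e-04
  1.05658600e+00 -1.71871313e+00]
```

View pics/w28.png

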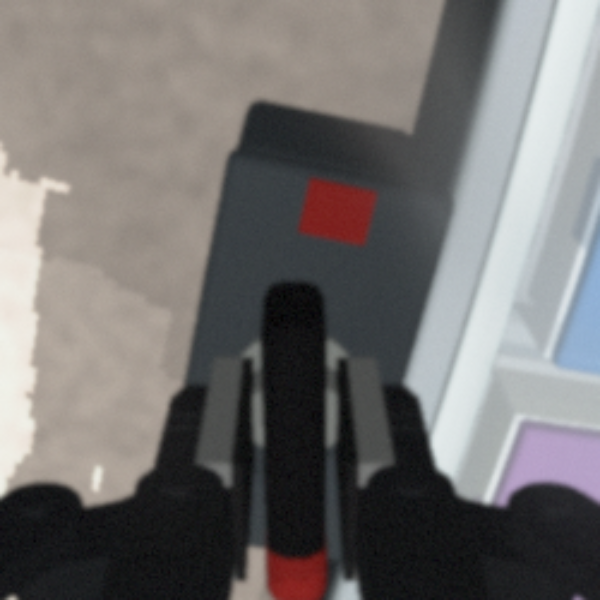

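carry_out:
  series:
    - {"dx": 0,"dy": 0,"dz": 0,"turn": 0}
    - {"dx": 0,"dy": 0,"dz": 0,"turn": 0}
    - {"dx": 0,"dy": 0,"dz": -0.02,"turn": 0}
    - {"dx": 0,"dy": 0,"dz": -0.02,"turn": 0}
    - {"dx": 0,"dy": 0,"dz": 0,"turn": 0}
  fingers: 0.4

```text
t: 53.0
ee_pos: [0.52, 0.1811, 0.2465]
ee_rot: [[-0.265, 0.964, 0.001], [0.964, 0.265, 0.0], [-0.0, 0.001, -1.0]]
ft_force: [-0.4, -0.4, 0.1]
grip_width: 0.0258
```

carry_out:
  series:
    - {"dx": 0,"dy": 0,"dz": 0,"turn": 0}
    - {"dx": 0,"dy": 0,"dz": 0,"turn": 0}
    - {"dx": 0,"dy": 0,"dz": 0,"turn": 0}
    - {"dx": 0,"dy": 0,"dz": 0,"turn": 0}
    - {"dx": 0,"dy": 0,"dz": 0,"turn": 0}
  fingers: 1

```text
t: 53.62
ee_pos: [0.5199, 0.1812, 0.2462]
ee_rot: [[-0.265, 0.964, 0.0], [0.964, 0.265, 0.0], [0.0, 0.0, -1.0]]
ft_force: [-0.1, 0.4, 3.0]
grip_width: 0.0087
```

```bash
python3 - <<'E'
from loc import *
p,d,c=snap('wrist');cv2.imwrite('pics/w29.png',cv2.resize(p[150:400,200:450,::-1],(600,600)))
s=bot.get_state();print(s['grip_width'],s['ft_force'],s['ee_pos'])
E
```

```text
0.009076317112537998 [-0.42058972  1.22965253  2.60080336] [0.51991176 0.1811661  0.24622918]
```

View pics/w29.png

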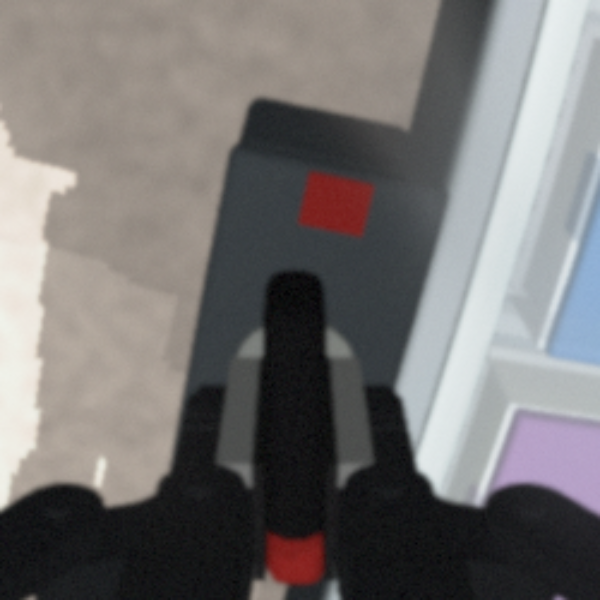

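carry_out:
  series:
    - {"dx": 0,"dy": 0,"dz": 0.0006,"turn": 0.5}
    - {"dx": 0,"dy": 0,"dz": 0.0006,"turn": 0.9}
    - {"dx": 0,"dy": 0,"dz": 0.0006,"turn": 0.9}
    - {"dx": 0,"dy": 0,"dz": 0.0006,"turn": 0.9}
    - {"dx": 0,"dy": 0,"dz": 0.0006,"turn": 0.9}
  squeeze: 55

```text
t: 54.3
ee_pos: [0.5199, 0.1815, 0.2458]
ee_rot: [[0.344, 0.939, 0.0], [0.939, -0.344, 0.001], [0.001, -0.0, -1.0]]
ft_force: [-1.3, 4.0, 2.4]
grip_width: 0.0086
```

```bash
python3 - <<'E'
from loc import *
p,d,c=snap('wrist');cv2.imwrite('pics/w30.png',cv2.resize(p[150:400,200:450,::-1],(600,600)))
s=bot.get_state();print(s['grip_width'],s['ft_force'],s['moment'],s['ee_pos'],s['q'])
E
```

```text
0.008921809462334833 [-1.30330206  3.97013948  2.52868165] [ 0.67238658  0.16323066 -0.10096397] [0.51987353 0.18152992 0.24581496] [ 1.20729535e-01  5.47581604e-01  1.52391187e+00  1.31286348e-03
  1.06973950e+00 -1.09401474e+00]
```

View pics/w30.png

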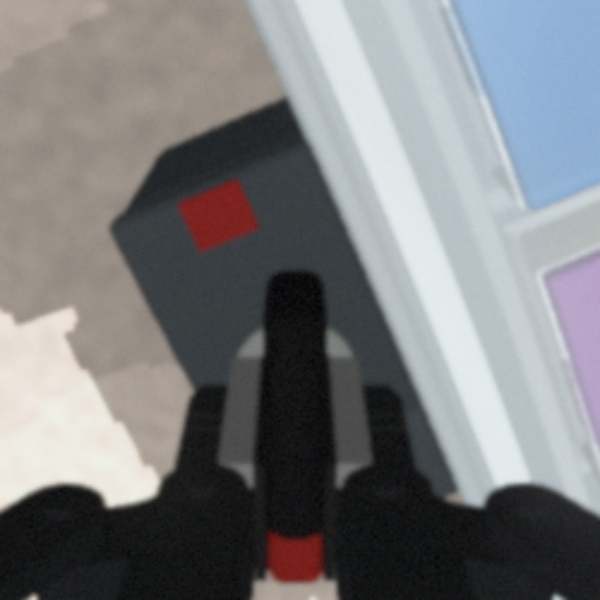

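carry_out:
  series:
    - {"dx": 0,"dy": 0,"dz": 0.0006,"turn": 0.91}
    - {"dx": 0,"dy": 0,"dz": 0.0006,"turn": 0.91}
    - {"dx": 0,"dy": 0,"dz": 0.0006,"turn": 0.91}
    - {"dx": 0,"dy": 0,"dz": 0.0006,"turn": 0.91}
    - {"dx": 0,"dy": 0,"dz": 0.0006,"turn": 0.91}

```text
t: 54.98
ee_pos: [0.5201, 0.1818, 0.2454]
ee_rot: [[0.858, 0.513, 0.001], [0.513, -0.858, 0.002], [0.002, -0.001, -1.0]]
ft_force: [1.1, 7.0, 2.2]
grip_width: 0.0088
```

carry_out:
  series:
    - {"dx": 0,"dy": 0,"dz": 0.0006,"turn": 0.91}
    - {"dx": 0,"dy": 0,"dz": 0.0006,"turn": 0.91}
    - {"dx": 0,"dy": 0,"dz": 0.0006,"turn": 0.91}
    - {"dx": 0,"dy": 0,"dz": 0.0006,"turn": 0.91}
    - {"dx": 0,"dy": 0,"dz": 0.0006,"turn": 0.91}

```text
t: 55.6
ee_pos: [0.5204, 0.1819, 0.245]
ee_rot: [[0.99, -0.143, 0.003], [-0.143, -0.99, 0.002], [0.002, -0.003, -1.0]]
ft_force: [3.5, 7.6, 0.4]
grip_width: 0.0089
```

carry_out:
  series:
    - {"dx": 0,"dy": 0,"dz": 0.0006,"turn": 0.91}
    - {"dx": 0,"dy": 0,"dz": 0.0006,"turn": 0.91}
    - {"dx": 0,"dy": 0,"dz": 0.0006,"turn": 0.91}
    - {"dx": 0,"dy": 0,"dz": 0.0006,"turn": 0.91}
    - {"dx": 0,"dy": 0,"dz": 0.0006,"turn": 0.91}

```text
t: 56.22
ee_pos: [0.5208, 0.1817, 0.2446]
ee_rot: [[0.678, -0.735, 0.004], [-0.735, -0.678, 0.002], [0.001, -0.004, -1.0]]
ft_force: [5.4, 5.7, -2.3]
grip_width: 0.0086
```

```bash
python3 - <<'E'
from loc import *
p,d,c=snap('wrist');cv2.imwrite('pics/w31.png',cv2.resize(p[150:400,200:450,::-1],(600,600)))
s=bot.get_state();print(s['grip_width'],s['ft_force'],s['moment'],s['ee_pos'],s['q'])
R=s['ee_rot'];print(np.degrees(np.arctan2(R[1][0],R[0][0])))
E
```

```text
0.008571094103511118 [ 6.20524531  5.44112992 -1.86807313] [ 1.19499257 -0.91110323 -0.0961786 ] [0.52077593 0.18170003 0.2445831 ] [0.12078176 0.55005781 1.52352398 0.00175313 1.06374267 0.95193231]
-47.670162181541855
```

View pics/w31.png

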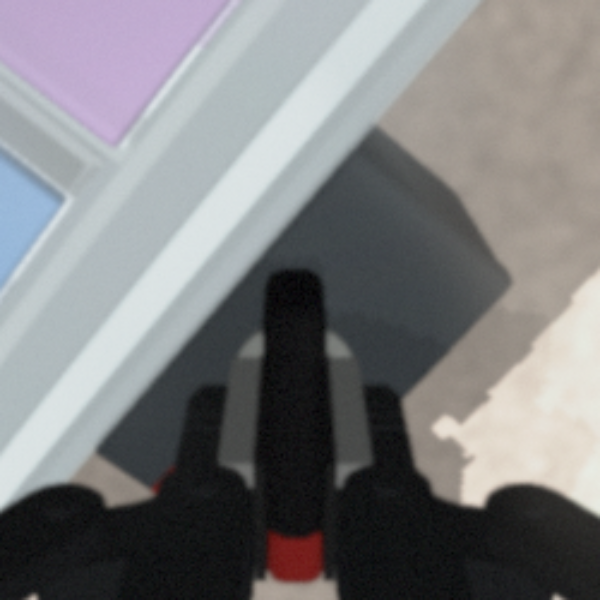

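carry_out:
  series:
    - {"dx": 0,"dy": 0,"dz": 0.0006,"turn": 0.91}
    - {"dx": 0,"dy": 0,"dz": 0.0006,"turn": 0.91}
    - {"dx": 0,"dy": 0,"dz": 0.0006,"turn": 0.91}
    - {"dx": 0,"dy": 0,"dz": 0.0006,"turn": 0.91}
    - {"dx": 0,"dy": 0,"dz": 0,"turn": 0.9}

```text
t: 56.9
ee_pos: [0.521, 0.1813, 0.2442]
ee_rot: [[0.064, -0.998, 0.004], [-0.998, -0.064, 0.001], [-0.001, -0.004, -1.0]]
ft_force: [6.2, 3.6, -1.9]
grip_width: 0.0089
```

carry_out:
  series:
    - {"dx": 0,"dy": 0,"dz": 0,"turn": 0}
    - {"dx": 0,"dy": 0,"dz": 0,"turn": 0}
    - {"dx": 0,"dy": 0,"dz": 0,"turn": 0}
    - {"dx": 0,"dy": 0,"dz": 0,"turn": 0}
    - {"dx": 0,"dy": 0,"dz": 0,"turn": 0}

```text
t: 57.52
ee_pos: [0.521, 0.1813, 0.2442]
ee_rot: [[0.068, -0.998, 0.004], [-0.998, -0.068, 0.001], [-0.001, -0.004, -1.0]]
ft_force: [6.5, 4.5, -1.8]
grip_width: 0.0087
```

carry_out:
  series:
    - {"dx": 0,"dy": 0,"dz": 0,"turn": 0}
    - {"dx": 0,"dy": 0,"dz": 0,"turn": 0}
    - {"dx": 0,"dy": 0,"dz": 0,"turn": 0}
    - {"dx": 0,"dy": 0,"dz": 0,"turn": 0}
    - {"dx": 0,"dy": 0,"dz": 0,"turn": 0}
  fingers: -0.2

```text
t: 58.15
ee_pos: [0.5199, 0.1811, 0.244]
ee_rot: [[0.066, -0.998, -0.0], [-0.998, -0.066, -0.0], [0.0, 0.0, -1.0]]
ft_force: [0.0, -0.6, -0.1]
grip_width: 0.0513
```

carry_out:
  series:
    - {"dx": 0,"dy": 0,"dz": -0.1,"turn": 0}
    - {"dx": 0,"dy": 0,"dz": -0.2,"turn": 0}
    - {"dx": 0,"dy": 0.1,"dz": -0.2,"turn": 0}
    - {"dx": 0,"dy": 0.1,"dz": -0.1,"turn": 0}
    - {"dx": 0,"dy": 0,"dz": 0,"turn": 0}

```text
t: 58.78
ee_pos: [0.4895, 0.1792, 0.3359]
ee_rot: [[0.066, -0.998, 0.003], [-0.998, -0.066, 0.0], [-0.0, -0.003, -1.0]]
ft_force: [0.2, 0.6, -0.5]
grip_width: 0.0508
```

```bash
python3 - <<'E'
from loc import *
s=bot.get_state();print(s['t'],s['grip_width'],s['ft_force'],s['ee_pos'])
p,d,c=snap('wrist');cv2.imwrite('pics/w32.png',p[:,:,::-1])
p,d,c=snap('scene');cv2.imwrite('pics/s32.png',p[:,:,::-1])
E
```

```text
58.775 0.050799586391425636 [ 0.22837868  0.63389487 -0.49306129] [0.48948624 0.1792365  0.33591564]
```

View pics/w32.png

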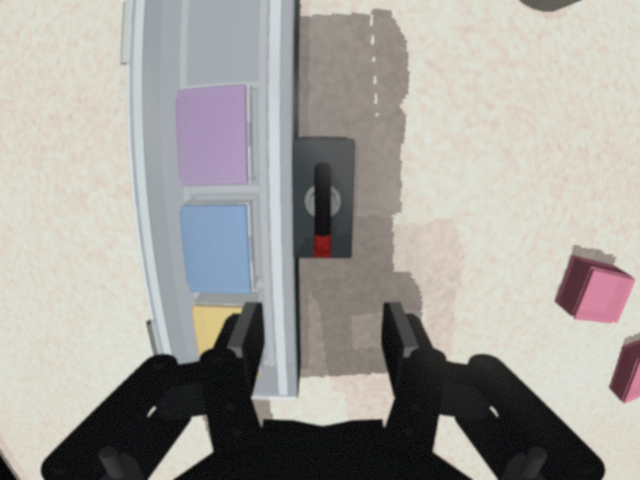

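View pics/s32.png

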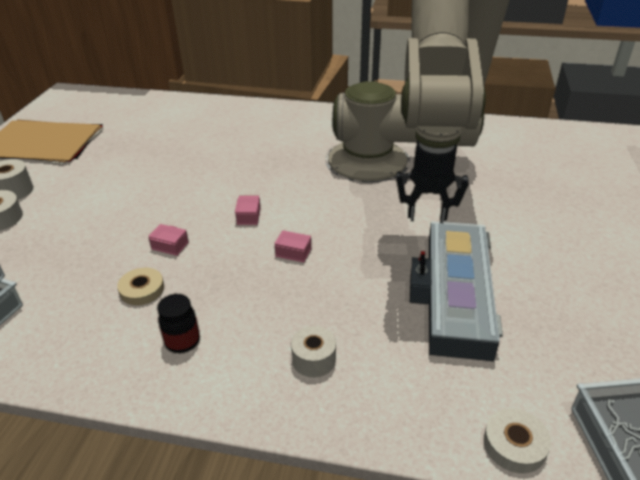

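```bash
cat > fin.py <<'E'
from loc import *
s=bot.get_state();print(s['t'],np.round(s['ft_force'],1))
p,d,c=snap('wrist')
hsv=cv2.cvtColor(p,cv2.COLOR_RGB2HSV);t=np.radians(3.35)
m=(((hsv[...,0]<6)|(hsv[...,0]>174))&(hsv[...,1]>150)&(hsv[...,2]>60)).astype(np.uint8);m[:,:290]=0;m[:,365:]=0
n,l,st,ce=cv2.connectedComponentsWithStats(m)
for i in range(1,n):
    if st[i,4]>40:
        P=wplane(c,*ce[i],.0895);q=P[:2]-np.array(world(0,-.081));print('red',ce[i],'dist',np.hypot(*q)*1000,'angle from case -x deg',((np.degrees(np.arctan2(q[1],q[0])-t)-180+180)%360)-180)
a=wplane(c,322.5,165,.0895);b=wplane(c,322.3,255,.0895);q=(b-a)[:2];print('wing line deg from -x',((np.degrees(np.arctan2(q[1],q[0])-t)-180+180)%360)-180)
for n in ['scene','side']:
    p,d,c=snap(n);W=cloud(p,d,c)
    tt=np.radians(3.35);dx=W[...,0]-.5152;dy=W[...,1]-.2616;X=dx*np.cos(tt)+dy*np.sin(tt);Y=-dx*np.sin(tt)+dy*np.cos(tt)
    for y0 in (-50,0,50):
        k=(abs(X)<.16)&(abs(Y-y0/1000)<.006)&(d>0);print(n,'y',y0,'z pct',np.round(np.percentile(W[k][:,2],[10,50,90]),4))
    hs=cv2.cvtColor(p,cv2.COLOR_RGB2HSV)
    for k,(lo,hi) in dict(blue=(100,122),purple=(125,165),yellow=(12,28)).items():
        g=cv2.inRange(hs,(lo,45,60),(hi,255,255)).astype(bool)&(abs(X)<.18)&(abs(Y)<.05)
        v,u=np.nonzero(g)
        if len(u)>50:
            P=onplane(c,u,v,.044);print(n,k,len(u),'local centre',np.round(1000*np.array([((P[:,0]-.5152)*np.cos(tt)+(P[:,1]-.2616)*np.sin(tt)).mean(),(-(P[:,0]-.5152)*np.sin(tt)+(P[:,1]-.2616)*np.cos(tt)).mean()]),1))
E
python3 fin.py
```

```text
58.875 [ 0.1  0.7 -0.4]
red [321.7592068  246.53824363] dist 22.465097252559286 angle from case -x deg 0.5881256098417111
wing line deg from -x 0.29418241825283076
scene y -50 z pct [0.0584 0.3087 0.471 ]
scene y 0 z pct [0.0557 0.0576 0.0596]
scene y 50 z pct [0.0566 0.0594 0.0618]
scene blue 579 local centre [-37.4   1.8]
scene purple 191 local centre [51.   0.5]
scene yellow 1963 local centre [-783.3   60.5]
side y -50 z pct [0.0595 0.299  0.4823]
side y 0 z pct [0.0565 0.0585 0.0605]
side y 50 z pct [0.0575 0.0604 0.0628]
side blue 922 local centre [-38.7   3.9]
side purple 721 local centre [49.   1.3]
side yellow 2274 local centre [-441.7 -308.9]
```

carry_out:
  series:
    - {"dx": 0,"dy": 0,"dz": -0.2,"turn": 0}
    - {"dx": 0.2,"dy": 0,"dz": -0.1,"turn": 0}
    - {"dx": 0.3,"dy": 0,"dz": 0,"turn": 0}
    - {"dx": 0.3,"dy": 0,"dz": 0,"turn": 0}
    - {"dx": 0.3,"dy": 0,"dz": 0,"turn": 0}

```text
t: 59.65
ee_pos: [0.5012, 0.013, 0.3785]
ee_rot: [[0.066, -0.998, -0.001], [-0.998, -0.066, 0.0], [-0.0, 0.001, -1.0]]
ft_force: [-0.1, 0.2, -0.6]
grip_width: 0.0514
```

carry_out:
  series:
    - {"dx": 0,"dy": 0,"dz": 0,"turn": 0}
    - {"dx": 0,"dy": 0,"dz": 0,"turn": 0}
    - {"dx": 0,"dy": 0,"dz": 0,"turn": 0}
    - {"dx": 0,"dy": 0,"dz": 0,"turn": 0}
    - {"dx": 0,"dy": 0,"dz": 0,"turn": 0}

```text
t: 60.28
ee_pos: [0.5009, 0.015, 0.379]
ee_rot: [[0.067, -0.998, -0.0], [-0.998, -0.067, -0.0], [0.0, 0.0, -1.0]]
ft_force: [-0.6, -0.7, 0.0]
grip_width: 0.0517
```

```bash
python3 fin.py | grep -v red; python3 - <<'E'
from h import *
p,d,c=snap('side');cv2.imwrite('pics/s33.png',cv2.resize(p[280:440,310:530,::-1],(770,560)))
for nm,n,u,v in [('pot','scene',175,302)]: pass
E
```

```text
60.275 [-0.6 -0.7  0. ]
wing line deg from -x 0.343060226322109
scene y -50 z pct [0.0565 0.0594 0.0619]
scene y 0 z pct [0.0556 0.0577 0.0594]
scene y 50 z pct [0.0567 0.0594 0.0618]
scene blue 577 local centre [-37.5   1.8]
scene purple 116 local centre [51.4  1.3]
scene yellow 519 local centre [-121.5    1.4]
side y -50 z pct [0.0577 0.0604 0.0628]
side y 0 z pct [0.0566 0.0586 0.0606]
side y 50 z pct [0.0577 0.0604 0.0629]
side blue 924 local centre [-38.7   4. ]
side purple 717 local centre [48.9  1.2]
side yellow 860 local centre [-122.5    4. ]
```

View pics/s33.png

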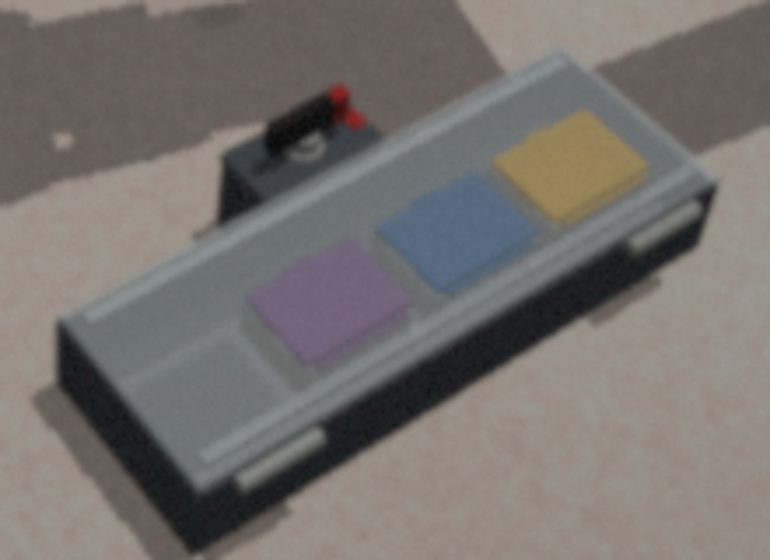

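The side view shows the lid flat and the red end beside the mark. The lid height is the same at both long edges, so I'm handing in.

```bash
python3 -c "
from plant import job
print(job.sign_off())"
```

```text
the job is handed in; nothing more can be done
None
```

I packed the three hook boxes that were on the table (yellow, blue, purple), shut the case and screwed the wing in. I handed in at about 60 s; `sign_off` gives no verdict. No green-lidded box was there.

**Boxes:** I folded each lid down and set the boxes in pockets 1 to 3 along the case's x: yellow, then blue, then purple. After placing each one I pressed its lid, and it met the fingers about 44 mm up. That is right for a shut box on the pocket floor. In the wrist view, before I shut the case:
- Blue was centred in its pocket.
- Purple was about 2.6 mm off centre.
- Yellow was only partly in that view. I placed it about 1 mm from its pocket centre.

**Case lid:** it is shut. It measures about 59–60 mm high along both long edges.

**Wing screw:** I turned it about 3.35 rad clockwise. Its red end points at the mark within about 0.6° (0.01 rad).

**What went wrong or disagreed:**
- The purple lid was still slightly ajar after the first fold. I pressed it flat in its pocket.
- The arm nudged the open case lid outwards while placing purple; this did no harm.
- My first grip on the wing caught something below it, so I re-gripped 6 mm higher.
- In the final check through the lid, the scene and side cameras put the boxes 3–9 mm along from their pocket centres (purple 7–9 mm). I put most of that down to the visible box sides biasing the measure and relied on the wrist view.
- I saw neither a knocked box nor a slackened grip. The rolls and glue pot look unmoved in the pictures, but I did not measure them again at the end.

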